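# Find and hold the heavy side of a polishing wheel

### The job

The stone-polishing wheel in the balancing stand is out of balance: filler hidden inside makes one side of it heavy, and nothing on the outside shows which. Take the wheel by its rim, turn it by hand to feel where its heavy side is, then bring the heavy side to the bottom, straight below the axle. Finish while still gripping the rim and holding the wheel still like that, ready for a colleague to mark the light side at the top, and leave the other things on the bench alone.

Things in the scene. Friction and masses are not known exactly. Their poses are not given: they have to be found in the camera images.
- stand_axle (a point): Centre of the upright polishing wheel, on its axle, 125 mm above the bench; it belongs to the stand, so its axes do not turn with the wheel: x level along the axle, z up. The wheel: aluminium disc, 170 mm across, 22 mm thick (faces 11 mm either side along x). In the middle of each face a flat grey disc 90 mm wide with six alike bolts, and a collar 34 mm wide, 12 mm long.
- rim_top (a point): Top of the wheel's rim, 85 mm above the axle, 210 mm above the bench; axes as stand_axle; it belongs to the stand and does not turn. The rim is plain and clear all round: pinch it across its 22 mm thickness from above. The bearing drags with about 0.55 N m either way, so the wheel stays where it is left and never swings down by itself.
- wheel (a joint): Turn of the wheel about the axle (rad), right-handed about stand_axle's x; starts between -0.5 and 0.5, free for over a turn either way. Its zero says nothing of the heavy side: the filler is fast inside the wheel, elsewhere each time, never near the bottom at the start. Heavy side level with the axle, raising it takes 0.36 to 0.5 N m more, lowering it as much less; at bottom or top, none.
- stand: Grey stand, fixed to the bench; origin under its middle, at bench height, right below the axle. Base plate 170 x 160 x 16 mm (x, y, z); two posts 18 x 36 mm, 136 mm tall, carry the axle ends, standing 43 to 61 mm from the wheel's centre along x. A loose steel nut blank, 22 mm wide, lies on the base plate.
Not all that is in view belongs to the job. Several things have the shape of the stand; the one meant has the colours described above.

How it is judged:
By the outcome, as a careful person would: the job done as asked, in the order asked, and still so for the second after the job is handed in, while the arm keeps its last pose, push and grip.
It also fails if it takes over 72 s, if anything falls off the work surface, if the arm or the gripper's body presses on something with over 40 N, if the wrist force passes 120 N, or if a joint passes its speed limit or range.

### The arm

A 7-joint arm with a two-finger parallel gripper is mounted at the origin on the work surface. World frame = base frame: x ahead of the robot, y to its left, z up, the work surface at z = 0. Lengths are in m, angles in rad, forces in N, time in s.
With the tool pointing down it reaches from about 0.35 to 0.9 m from the base axis. Payload 8.1 kg.
Tool frame: the origin (TCP) lies on the centre line of the jaws, within the pads' length; the fingertips stand 25 mm ahead of it and the grasp point (between the pads) lies 6 mm ahead of it (bot.nose_length is the distance from the TCP to the fingertips, in m); z points along the fingers, y is the direction in which the jaws open and shut (so a half turn about z gives the same grasp; the last joint's range is limited). The gripper opens to 92 mm and grips with 3 to 60 N. Pads are 19 mm wide; open, the fingers measure 130 mm over their backs; the gripper's body (75 mm by 190 mm) begins 47 mm behind the grasp point.
Start: joints at [-1.295, 0.434, 0.025, 1.573, -0.012, 1.134, -0.075], TCP at [0.231, 0.581, 0.252] pointing down, gripper open.
Joint ranges: [-2.62, 2.62], [-0.44, 2.09], [-1.27, 1.32], [0.08, 2.57], [-1.32, 4.46], [0.12, 2], [-2.74, 2.74]. Speed limits (rad/s): [2.22, 2.22, 3.01, 3.01, 3.14, 3.14, 3.14].

### API

Orientations are given as a unit quaternion [w, x, y, z].
In Python, from bench import bot, get_image, camera_info gives the robot as it stands.
- The arm moves only by the tool drive_tool, never from a script. Its argument "commands" is a list of rows, each a list of 7 numbers: the shift along the tool's x, y, z in units of 30 mm (1.0 is 30 mm), then the turn, a rotation vector about the tool's x, y, z in units of 6 degrees (1.0 is 6 degrees), then the opening, from 0 (shut) to 1 (fully open). In form: [[tx, ty, tz, rx, ry, rz, jaw], ...]. A call has 1 to 5 rows; each row is the pose to reach, as a shift and turn from the pose commanded when the call began, along the tool's axes at that moment; what a row does not reach only later rows make up. A row lasts 1/12 s, in which the tool goes at most 41.7 mm and 7.16 degrees, less where a joint would pass 70% of its speed; a pose out of reach is approached as far as the arm can. A call with a gripper value outside its range is refused whole. The fingers move at their own pace and stop on an object; "force" is the grip in N (left out, the last holds). Time passes only in rows, so rows that repeat a pose let the fingers close. It gives the time, the measured TCP pose, the force and the opening at its end, in the units of the state.
- bot.read_state(): the state, without advancing time (a new reading comes with each control period).
- get_image(name): name is "scene" or "top" or "wrist"; returns the picture (384x512x3 uint8, blue, green, red); there is no depth.
- camera_info(name): a dict with "fovy" (degrees; the focal length in pixels is half the picture's height over the tangent of half this angle, whatever the lens; pixels are square), "cx", "cy" (the principal point, pixels), "dist" ([k1, k2, p1, p2, k3] as OpenCV has them; the pictures are not rectified), "position" and "attitude" of the camera in the world; the wrist camera has in their place "T_tool_cam" (4x4, takes a point from camera to tool coordinates, whose origin is the TCP and whose axes are the flange's). Camera axes: x right, y down, z forward; pixel columns grow to the right and rows downward; lengths in m; the calibration is good to about 2 mm. A picture is of the moment at which its call begins: read the wrist's pose just before it. camera_info takes no time and is no camera call.
- bot.sign_off(): hands the job in, once; it reports no verdict.
The state is a dict: "time": time; "joint_pos": joint angles; "qd": joint speeds; "joint_torque": joint torques, N m; "eef_pos": TCP position; "orientation": TCP orientation; "contact_force": force on the tool from outside, world axes, zero at the start; "torque": the same for the moment, N m; "opening": finger opening in m.
Only numpy, scipy, OpenCV 4.12 (cv2) and the standard library are available. Lean on these libraries where they do the work, as an engineer would, in place of code of your own. Each camera call takes 0.05 s, during which the arm holds its last target.

## Working session

There is one attempt and no reset: what is moved stays moved. The work goes in short steps, Python scripts to look and compute and a tool call to move; the robot and the scene stay as the last step left them, time stands still between calls to the robot, and variables do not carry over. Pictures are saved under pics/ and viewed, and the job is handed in when it is done.

Besides the shell and the picture viewer there is one more tool, called as name(argument=value, ...) on one line, values as JSON. drive_tool: Moves the arm, as the interface text tells. Its arguments: {"type":"object","properties":{"commands":{"type":"array","items":{"type":"array","items":{"type":"number"}}},"force":{"type":"number"}},"required":["commands"]}

```bash
ls; mkdir -p pics; python3 - <<'E'
from bench import bot,get_image,camera_info
import cv2
for n in("scene","top","wrist"):
    cv2.imwrite(f"pics/{n}0.png",get_image(n)); print(n,camera_info(n))
s=bot.read_state(); print(s); print(bot.nose_length)
E
```

```text
pics
scene {'fovy': 49.47819648023365, 'cx': 258.72946181957565, 'cy': 186.73486032770077, 'dist': array([0.03116581, 0.        , 0.        , 0.        , 0.        ]), 'position': array([ 1.09044669, -0.26633651,  1.33973187]), 'attitude': array([-0.21698599,  0.77367097,  0.57238159, -0.16349196])}
top {'fovy': 52.181033952502574, 'cx': 251.76400928543094, 'cy': 185.26356434350842, 'dist': array([-0.04479767,  0.        ,  0.        ,  0.        ,  0.        ]), 'position': array([ 0.31016822, -0.07186928,  1.16398174]), 'attitude': array([-0.03157983,  0.71367413, -0.69965813,  0.01226561])}
wrist {'fovy': 66.18539823348281, 'cx': 256.6892263554813, 'cy': 196.54348105843283, 'dist': array([-0.06213594,  0.        ,  0.        ,  0.        ,  0.        ]), 'T_tool_cam': array([[-3.90917512e-04, -9.58832267e-01, -2.83972764e-01,
         7.75234084e-02],
       [ 9.99999841e-01, -4.90390824e-04,  2.79199648e-04,
         2.77036466e-04],
       [-4.06963269e-04, -2.83972609e-01,  9.58832306e-01,
        -1.33193982e-01],
       [ 0.00000000e+00,  0.00000000e+00,  0.00000000e+00,
         1.00000000e+00]])}
{'time': 0.15, 'joint_pos': array([-1.29463276,  0.43507009,  0.02502185,  1.57388579, -0.01161001,
        1.1340355 , -0.07510521]), 'qd': array([-0.00061461, -0.00171593, -0.00068732, -0.00445771, -0.00012922,
        0.00026488, -0.00037113]), 'joint_torque': array([ 2.42552611e-03, -6.68263078e+01,  9.86217074e-01, -3.14693534e+01,
       -6.04649400e-02,  3.93873977e-02,  1.64574139e-04]), 'eef_pos': array([0.23103504, 0.58033122, 0.25112224]), 'orientation': array([-5.59689561e-05,  1.88311333e-01,  9.82109184e-01, -6.24208622e-04]), 'contact_force': array([ 0.66436216, -0.07121281,  0.60068238]), 'torque': array([0.03688907, 0.01134893, 0.03274235]), 'opening': 0.09189863818467593}
0.025
```

View pics/scene0.png

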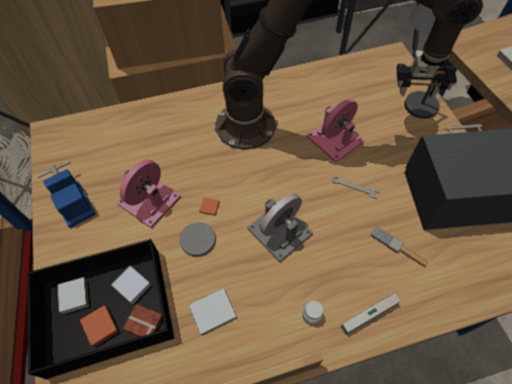

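View pics/top0.png

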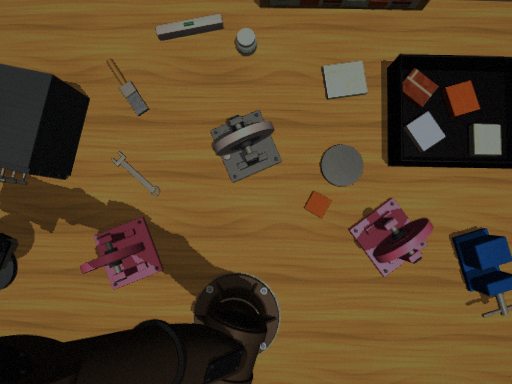

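View pics/wrist0.png

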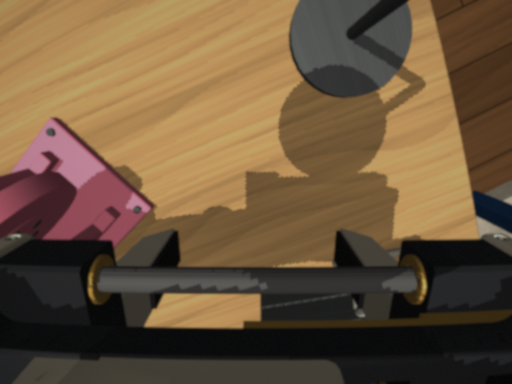

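The scene shows three stand-shaped objects. In the top view they are a grey one at (245,145), a pink one at (122,255) and a pink one at (393,237). The grey flat disc at (342,165) isn't a stand. The description fits the grey one, so I'll check it in a close crop and measure it.

```bash
cat > h.py <<'E'
import numpy as np,cv2
from bench import bot,get_image,camera_info
from scipy.spatial.transform import Rotation as R
def q2R(q): return R.from_quat([q[1],q[2],q[3],q[0]]).as_matrix()
def cam(n,st=None):
    c=camera_info(n); f=192/np.tan(np.radians(c['fovy'])/2)
    K=np.array([[f,0,c['cx']],[0,f,c['cy']],[0,0,1]]); d=np.array(c['dist'])
    if n=='wrist':
        T=np.eye(4);T[:3,:3]=q2R(st['orientation']);T[:3,3]=st['eef_pos'];T=T@c['T_tool_cam'];return K,d,T[:3,:3],T[:3,3]
    return K,d,q2R(c['attitude']),np.array(c['position'])
def ray(C,px):
    K,d,Rm,p=C
    u=cv2.undistortPoints(np.array(px,float).reshape(-1,1,2),K,d).reshape(-1,2)
    v=np.c_[u,np.ones(len(u))]@Rm.T
    return p,v/np.linalg.norm(v,axis=1)[:,None]
def onz(C,px,z):
    p,v=ray(C,px); return p+v*((z-p[2])/v[:,2])[:,None]
def proj(C,X):
    K,d,Rm,p=C
    rv=cv2.Rodrigues(Rm.T)[0]
    return cv2.projectPoints(np.array(X,float).reshape(-1,1,3),rv,-Rm.T@p,K,d)[0].reshape(-1,2)
E
python3 - <<'E'
import cv2,numpy as np
a=cv2.imread('pics/top0.png')[95:195,195:295];b=cv2.imread('pics/scene0.png')[180:270,235:325]
cv2.imwrite('pics/crop0.png',np.hstack([cv2.resize(a,(400,400),interpolation=2),cv2.resize(b,(400,400),interpolation=2)]))
E
```

```text
(no output)
```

View pics/crop0.png

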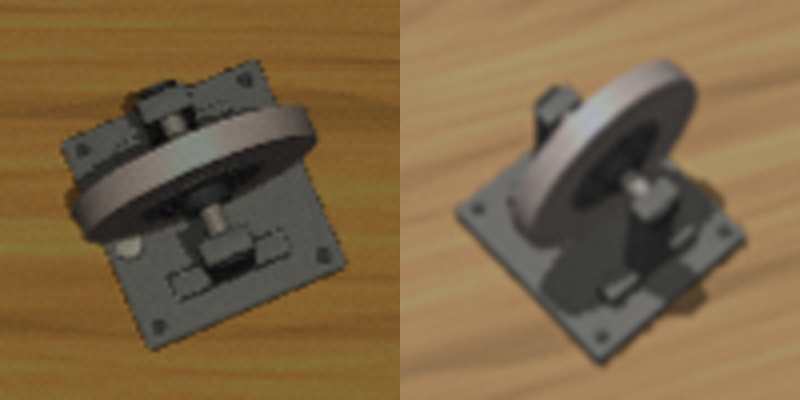

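The crop shows the grey stand with an aluminium rim, a grey hub disc, two grey posts and a pale nut at the left of the plate. The plate corners in the top crop are near (62,145), (258,62), (345,265) and (152,350). I'll localise it from these and cross-check in the scene view.

```bash
python3 - <<'E'
from h import *
C=cam('top');S=cam('scene')
px=np.array([(62,145),(258,62),(345,265),(152,350)])/4-.375+[195,95]
P=onz(C,px,.016);print(P.round(4));print(P.mean(0), [np.linalg.norm(P[i]-P[i-1]).round(4) for i in range(4)])
s=np.array([(457,212),(600,362),(745,237)]) ; s=(s-[400,0])*90/400+[235,180]
Q=onz(S,s,.016);print(Q.round(4), (Q[0]+Q[2])/2)
for k in range(4):
    e=P[k]-P[k-1];print(np.degrees(np.arctan2(e[1],e[0])))
for k in (1,2):
    e=Q[k]-Q[k-1];print('s',np.degrees(np.arctan2(e[1],e[0])),np.linalg.norm(e))
# post tops centre and rim
c=P.mean(0);c[2]=.125
for cc,n,off,sc in((C,'top',(195,95),4),(S,'scene',(235,180),400/90)):
    im=cv2.resize(cv2.imread(f'pics/{n}0.png')[off[1]:off[1]+(100 if n=='top' else 90),off[0]:off[0]+(100 if n=='top' else 90)],(400,400),interpolation=2)
    im=cv2.resize(im,(400,400))
    for a in (22.5,):
        ax=np.array([np.cos(np.radians(a)),np.sin(np.radians(a)),0]);t=np.array([-ax[1],ax[0],0]);z=np.array([0,0,1])
        X=[c+.085*(np.cos(w)*t+np.sin(w)*z)+s*.011*ax for s in(-1,1) for w in np.linspace(0,6.28,60)]
        X+=[c+s*.052*ax+[0,0,.027] for s in (-1,1)]
        for p in (proj(cc,X)-off+.4)*sc: cv2.circle(im,(int(p[0]),int(p[1])),2,(0,255,0),-1)
    cv2.imwrite(f'pics/ov_{n}.png',im)
cv2.imwrite('pics/ov.png',np.hstack([cv2.imread('pics/ov_top.png'),cv2.imread('pics/ov_scene.png')]))
E
```

```text
[[ 0.5408  0.0874  0.016 ]
 [ 0.6054 -0.057   0.016 ]
 [ 0.4546 -0.1239  0.016 ]
 [ 0.3893  0.0167  0.016 ]]
[ 0.49753828 -0.01920152  0.016     ] [np.float64(0.1671), np.float64(0.1582), np.float64(0.1649), np.float64(0.1551)]
[[ 0.4621 -0.1214  0.016 ]
 [ 0.614  -0.053   0.016 ]
 [ 0.5491  0.0884  0.016 ]] [ 0.50560577 -0.01651396  0.016     ]
25.019717743100625
-65.89458528835527
-156.071845949996
114.91168243150943
s 24.24070062257984 0.16655273733548664
s 114.65452903462074 0.15558292870118556
```

View pics/ov.png

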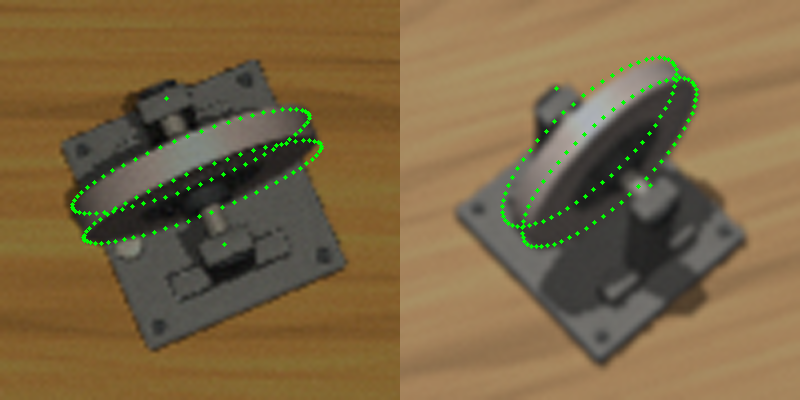

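drive_tool(commands=[[0,0,-1.4,0,0,0,1],[0,0,-2.7,0,0,0.5,1],[-1,-1,-3.3,0,0,1,1],[-2,-2,-3.3,0,0,2,1],[-3,-3,-3.3,0,0,3,1]])

```text
time: 0.57
eef_pos: [0.2796, 0.4684, 0.3519]
orientation: [0.0, 0.341, 0.94, 0.001]
contact_force: [0.6, -0.3, -0.4]
opening: 0.092
```

```bash
cat >> h.py <<'E'
def tgt(p,yaw,tilt=0):
    """tool shift (units) and rotvec (units) to TCP pos p, tool down, tool y at yaw deg"""
    s=bot.read_state(); Rm=q2R(s['orientation'])
    y=np.array([np.cos(np.radians(yaw)),np.sin(np.radians(yaw)),0]); z=np.array([0,0,-1.]); x=np.cross(y,z)
    G=np.c_[x,y,z]@R.from_euler('y',tilt,degrees=True).as_matrix()
    sh=Rm.T@(np.array(p)-s['eef_pos'])/.03; rv=R.from_matrix(Rm.T@G).as_rotvec(degrees=True)/6
    print('t',round(s['time'],2),'pos',s['eef_pos'].round(4),'shift',sh.round(3),'rot',rv.round(3),'F',s['contact_force'].round(2),'open',round(s['opening'],4),'q',s['joint_pos'].round(2))
E
python3 -c "
from h import *
print([a for a in dir(bot) if a[0]!='_'])
tgt((.50,-.018,.34),24.7)"
```

```text
['PlanningError', 'nose_length', 'read_state', 'sign_off']
t 0.57 pos [0.2796 0.4684 0.3519] shift [-16.036  -7.729   0.364] rot [ 0.021 -0.012  4.234] F [ 0.6  -0.27 -0.43] open 0.092 q [-1.22  0.23  0.12  1.62 -0.03  1.29 -0.23]
```

drive_tool(commands=[[-1.2,-0.6,0,0,0,0.4,1],[-2.4,-1.2,0,0,0,0.8,1],[-3.6,-1.8,0,0,0,1.2,1],[-4.8,-2.4,0,0,0,1.6,1],[-6,-3,0,0,0,2,1]])

```text
time: 0.98
eef_pos: [0.3605, 0.2827, 0.3507]
orientation: [-0.0, 0.437, 0.899, 0.0]
contact_force: [1.0, 0.4, 0.9]
opening: 0.0916
```

```bash
python3 -c "
from h import *
tgt((.50,-.018,.34),24.7)"
```

```text
t 0.98 pos [0.3605 0.2827 0.3507] shift [-10.753  -2.539   0.353] rot [ 1.000e-03 -3.000e-03  2.246e+00] F [1.03 0.39 0.89] open 0.0916 q [-1.02  0.07  0.25  1.81 -0.02  1.26 -0.09]
```

drive_tool(commands=[[-1.2,-0.3,0,0,0,0.3,1],[-2.4,-0.6,0,0,0,0.6,1],[-3.6,-0.9,0,0,0,0.9,1],[-4.8,-1.2,0,0,0,1.2,1],[-6,-1.5,0,0,0,1.5,1]])

```text
time: 1.4
eef_pos: [0.4366, 0.1136, 0.3508]
orientation: [-0.0, 0.506, 0.863, 0.0]
contact_force: [0.9, -0.3, -0.7]
opening: 0.0917
```

```bash
python3 -c "
from h import *
tgt((.50,-.018,.34),24.7)
s=bot.read_state();im=get_image('wrist');cv2.imwrite('pics/w1.png',im)
import pickle;pickle.dump(s,open('w1.pkl','wb'))
"
```

```text
t 1.4 pos [0.4366 0.1136 0.3508] shift [-4.861 -0.297  0.357] rot [ 0.002 -0.003  0.751] F [ 0.87 -0.28 -0.69] open 0.0917 q [-0.79  0.05  0.45  1.84 -0.02  1.25  0.17]
```

View pics/w1.png

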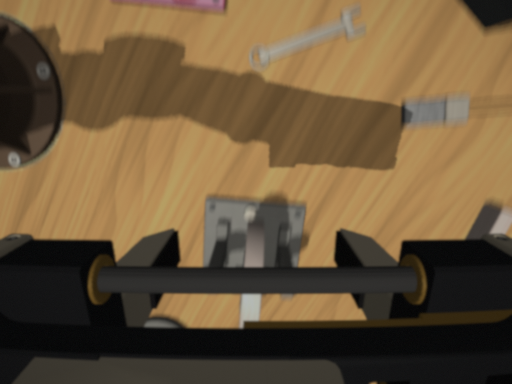

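The wrist view shows the wheel end-on between the fingers at column ≈253, rows 215–325. The plate's far edge runs from (207,198) to (305,205). Tool y is already nearly lined up. I'll move on to above the wheel.

drive_tool(commands=[[-1.2,-0.1,0,0,0,0.2,1],[-2.4,-0.2,0,0,0,0.4,1],[-3.6,-0.2,0,0,0,0.6,1],[-4.9,-0.3,0,0,0,0.75,1],[-4.9,-0.3,0,0,0,0.75,1]])

```text
time: 1.87
eef_pos: [0.5021, -0.0244, 0.351]
orientation: [0.002, 0.543, 0.84, -0.001]
contact_force: [-1.4, -0.2, -0.3]
opening: 0.0917
```

```bash
python3 -c "
from h import *
tgt((.50,-.018,.34),24.7)
s=bot.read_state();im=get_image('wrist');cv2.imwrite('pics/w2.png',im)
import pickle;pickle.dump(s,open('w2.pkl','wb'))
"
```

```text
t 1.87 pos [ 0.5021 -0.0244  0.351 ] shift [0.226 0.024 0.365] rot [ 0.001  0.038 -0.075] F [-1.41 -0.24 -0.25] open 0.0917 q [-0.57  0.16  0.6   1.74 -0.09  1.27  0.48]
```

View pics/w2.png

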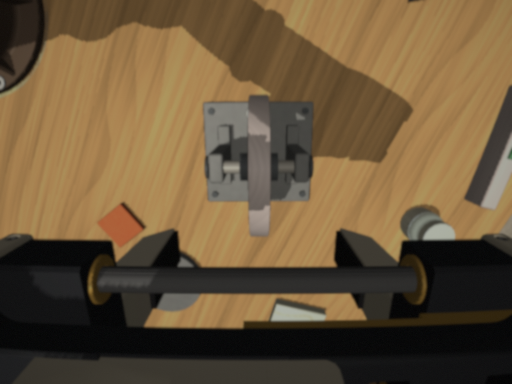

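The wheel is clearly visible as a rim strip over columns 249–271, rows 95–236. The plate corners are near (204,102), (313,101), (311,201) and (208,201). I'll refine the pose from these.

```bash
python3 - <<'E'
from h import *
import pickle
s=pickle.load(open('w2.pkl','rb'));W=cam('wrist',s);im=cv2.imread('pics/w2.png')
big=cv2.resize(im[85:245,190:330],None,fx=4,fy=4,interpolation=2)[:600]
cv2.imwrite('pics/w2c.png',big)
P=onz(W,[(204,102),(313,101),(311,201),(208,201)],.016)
print(P.round(4),P.mean(0).round(4),[np.linalg.norm(P[i]-P[i-1]).round(3) for i in range(4)])
for k in range(4):
    e=P[k]-P[k-1];print(np.degrees(np.arctan2(e[1],e[0])).round(2))
g=cv2.cvtColor(im,cv2.COLOR_BGR2GRAY)
for r in (110,130,150,190,210,225): print(r,g[r,240:280])
E
```

```text
[[ 0.3926  0.0228  0.016 ]
 [ 0.5434  0.0924  0.016 ]
 [ 0.6134 -0.0513  0.016 ]
 [ 0.4567 -0.1219  0.016 ]] [ 0.5015 -0.0145  0.016 ] [np.float64(0.158), np.float64(0.166), np.float64(0.16), np.float64(0.172)]
113.89
24.75
-64.02
-155.78
110 [126 126 126 126 126 126 128 127 116 102  95  90  89  87  87  87  87  87
  87  86  86  86  85  85  85  84  84  84  81  74  70  69  69  69  69  69
  69  69  70  69]
130 [125 125 124 124 125 124 120 120 135 149 152 151 151 151 152 153 152 151
 150 149 148 149 148 147 147 148 148 148 144 129  99  76  70  70  70  70
  69  69  69  70]
150 [ 69  69  70  70  69  69  68  72  88 101 106 108 108 107 105 104 104 106
 107 107 106 105 103 104 105 106 106 104 103  95  83  73  71  71  70  70
  69  69  69  69]
190 [120 120 121 120 120 119 116 110 102 100 103 104 104 103 103 102 103 105
 106 105 105 105 105 105 106 106 107 106 104  97  83  72  68  68  68  68
  67  67  68  68]
210 [148 148 147 146 145 145 145 140 128 125 127 129 132 131 129 127 125 126
 126 128 132 136 141 149 156 159 160 160 154 141 129 126 128 127 126 125
 125 125 124 126]
225 [144 142 141 142 141 141 141 141 140 137 138 139 140 142 143 143 144 144
 144 145 145 145 145 145 145 145 144 143 136 124 120 123 123 125 127 128
 126 124 124 128]
```

View pics/w2c.png

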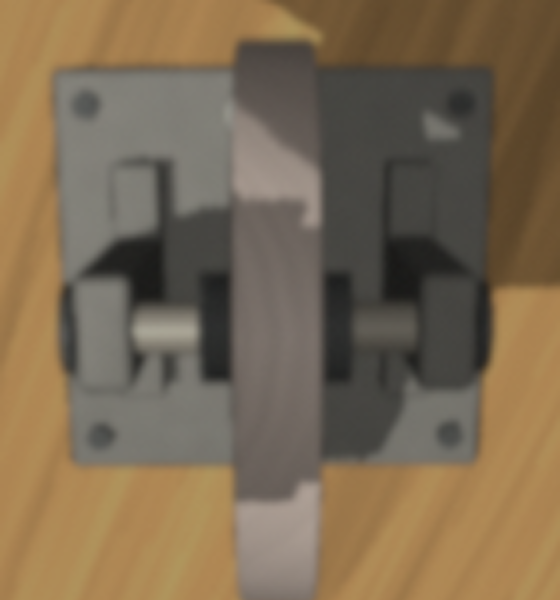

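```bash
python3 - <<'E'
from h import *
import pickle
s=pickle.load(open('w2.pkl','rb'));W=cam('wrist',s)
c=np.array([.5015,-.0145,.125]);a=np.radians(24.7);ax=np.array([np.cos(a),np.sin(a),0]);t=np.array([-ax[1],ax[0],0])
# axle collar ends / post tops
for nm,px,z in(('rim edges r160',[(248.3,160),(270.5,160)],.21),('rim edges r185',[(248.3,185),(270.4,185)],.205),('post tops',[(190+105/4,85+332/4),(190+453/4,85+332/4)],.136),('axle',[(190+166/4,85+328/4),(190+385/4,85+328/4)],.125)):
    P=onz(W,px,z); m=P.mean(0); d=P[1]-P[0]
    print(nm,m.round(4),'ax,t offs',((m-c)@ax*1e3).round(1),((m-c)@t*1e3).round(1),'w',np.linalg.norm(d).round(4),'ang',np.degrees(np.arctan2(d[1],d[0])).round(1))
X=[c+[0,0,.085]+k*.011*ax for k in(-1,1)]+[c+.085*k*t for k in(-1,1)]
print(proj(W,X).round(1))
print('TCP offs',(s['eef_pos']-c)@ax,(s['eef_pos']-c)@t)
E
```

```text
rim edges r160 [0.4913 0.0053 0.21  ] ax,t offs -1.0 22.2 w 0.0208 ang 24.2
rim edges r185 [ 0.5018 -0.0179  0.205 ] ax,t offs -1.2 -3.2 w 0.0216 ang 24.2
post tops [ 0.5014 -0.0145  0.136 ] ax,t offs -0.1 0.1 w 0.1044 ang 24.2
axle [ 0.5009 -0.0157  0.125 ] ax,t offs -1.0 -0.9 w 0.0677 ang 24.2
[[249.1 183.1]
 [272.1 182.9]
 [260.1 230. ]
 [259.3  94.1]]
TCP offs -0.0035869778408965775 -0.009297646951038836
```

```bash
python3 -c "
from h import *
tgt((.5008,-.015,.21),24.3)
s=bot.read_state();print(s['contact_force'],s['torque'])"
```

```text
t 1.92 pos [ 0.5012 -0.0211  0.3507] shift [0.199 0.074 4.688] rot [-0.004  0.017  0.014] F [-0.12  0.73 -0.24] open 0.0921 q [-0.57  0.16  0.6   1.74 -0.09  1.27  0.48]
[-0.11760712  0.73322866 -0.23995617] [-0.02821205  0.05788111  0.09195598]
```

drive_tool(commands=[[0.2,0.05,0.8,0,0,0,1],[0.2,0.07,1.8,0,0,0,1],[0.2,0.07,2.8,0,0,0,1],[0.2,0.07,3.4,0,0,0,1],[0.2,0.07,3.8,0,0,0,1]], force=40)

```text
time: 2.33
eef_pos: [0.4983, -0.0094, 0.2343]
orientation: [-0.001, 0.538, 0.843, -0.001]
contact_force: [-0.6, 0.3, 0.1]
opening: 0.0915
```

```bash
python3 -c "
from h import *
tgt((.5008,-.015,.21),24.3)"
```

```text
t 2.33 pos [ 0.4983 -0.0094  0.2343] shift [-0.204 -0.001  0.81 ] rot [-0.03  -0.014  0.097] F [-0.57  0.29  0.08] open 0.0915 q [-0.54  0.26  0.57  1.93 -0.17  1.    0.54]
```

drive_tool(commands=[[-0.1,0,0.4,0,0,0,1],[-0.1,0,0.7,0,0,0,1],[-0.1,0,0.7,0,0,0,1],[-0.1,0,0.7,0,0,0,1]])

```text
time: 2.67
eef_pos: [0.5009, -0.0129, 0.2156]
orientation: [-0.0, 0.539, 0.843, -0.0]
contact_force: [-0.3, 0.0, 0.4]
opening: 0.0918
```

```bash
python3 -c "
from h import *
tgt((.5008,-.015,.21),24.3)"
```

```text
t 2.67 pos [ 0.5009 -0.0129  0.2156] shift [-0.063 -0.033  0.187] rot [-0.007 -0.004  0.087] F [-0.3   0.03  0.36] open 0.0918 q [-0.53  0.29  0.56  1.95 -0.19  0.95  0.56]
```

drive_tool(commands=[[-0.06,-0.03,0.19,0,0,0.08,1],[-0.06,-0.03,0.19,0,0,0.08,1],[-0.06,-0.03,0.19,0,0,0.08,0],[-0.06,-0.03,0.19,0,0,0.08,0],[-0.06,-0.03,0.19,0,0,0.08,0]])

```text
time: 3.08
eef_pos: [0.5013, -0.0154, 0.2103]
orientation: [0.0, 0.542, 0.84, 0.0]
contact_force: [-0.1, -0.5, 0.1]
opening: 0.0765
```

drive_tool(commands=[[0,0,0,0,0,0,0],[0,0,0,0,0,0,0],[0,0,0,0,0,0,0],[0,0,0,0,0,0,0]])

```text
time: 3.42
eef_pos: [0.5011, -0.0155, 0.2101]
orientation: [0.0, 0.542, 0.84, 0.0]
contact_force: [-0.7, -0.1, 0.6]
opening: 0.05
```

```bash
python3 -c "
from h import *
tgt((.5008,-.015,.21),24.3)
cv2.imwrite('pics/w3.png',get_image('wrist'))"
```

```text
t 3.42 pos [ 0.5011 -0.0155  0.2101] shift [ 0.019 -0.004  0.002] rot [ 0.001 -0.     0.002] F [-0.66 -0.06  0.63] open 0.05 q [-0.52  0.3   0.57  1.96 -0.2   0.94  0.57]
```

View pics/w3.png

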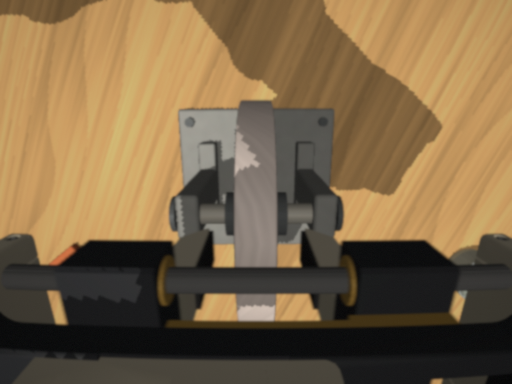

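The fingers straddle the rim (columns 237–276) centrally. The jaws are still closing and the posts are clear, so I'll finish closing.

drive_tool(commands=[[0,0,0,0,0,0,0],[0,0,0,0,0,0,0],[0,0,0,0,0,0,0],[0,0,0,0,0,0,0],[0,0,0,0,0,0,0]])

```text
time: 3.88
eef_pos: [0.5007, -0.0157, 0.2099]
orientation: [-0.0, 0.542, 0.84, -0.0]
contact_force: [-3.0, -1.6, 1.7]
opening: 0.0215
```

```bash
cat >> h.py <<'E'
C0=np.array([.5008,-.015,.125]);_a=np.radians(24.3);AX=np.array([np.cos(_a),np.sin(_a),0]);TT=np.array([-AX[1],AX[0],0])
import json
def log(tag=''):
    s=bot.read_state(); F=s['contact_force'];M=s['torque'];p=s['eef_pos'];Rm=q2R(s['orientation'])
    tx=Rm[:,0]; tilt=np.degrees(np.arctan2(-tx[2],tx@TT))
    tau1=-(np.cross(p-C0,F))@AX; tau2=tau1-M@AX
    d=p-C0; pos=np.degrees(np.arctan2(-d@TT,d[2]))
    print(tag,'t',round(s['time'],2),'tilt',tilt.round(2),'pos ang',pos.round(2),'r',np.hypot(d@TT,d[2]).round(4),'ax',(d@AX).round(4),'tauF',tau1.round(3),'M',(M@AX).round(3),'tot',tau2.round(3),'Frad',(F@(-Rm[:,2])).round(1),'Ftan',(F@tx).round(1),'Fax',(F@AX).round(1),'open',round(s['opening'],4),'q',s['joint_pos'].round(2))
    open('log.jsonl','a').write(json.dumps(dict(tag=tag,t=s['time'],tilt=tilt,pos=pos,tau1=tau1,M=M@AX,F=list(F),p=list(p)))+'\n')
E
python3 -c "
from h import *
log('rest')"
```

```text
rest t 3.88 tilt -0.01 pos ang 0.37 r 0.0849 ax -0.0004 tauF -0.018 M 0.023 tot -0.04 Frad 1.7 Ftan -0.2 Fax -3.3 open 0.0215 q [-0.52  0.3   0.57  1.96 -0.2   0.94  0.57]
```

```bash
sed -i 's/arctan2(-tx\[2\]/arctan2(tx[2]/' h.py; grep -c "arctan2(tx\[2\]" h.py
```

```text
1
```

drive_tool(commands=[[-0.1,0,0,0,0.333,0,0],[-0.2,0,0.007,0,0.667,0,0],[-0.3,0,0.015,0,1,0,0],[-0.39,0,0.027,0,1.333,0,0],[-0.49,0,0.043,0,1.667,0,0]])

```text
time: 4.3
eef_pos: [0.5067, -0.0291, 0.2089]
orientation: [-0.074, 0.54, 0.837, 0.048]
contact_force: [-2.8, -1.1, 3.1]
opening: 0.022
```

```bash
python3 -c "
from h import *
log('+')"
```

```text
+ t 4.3 tilt 10.12 pos ang 10.35 r 0.0852 ax -0.0004 tauF 0.063 M -0.048 tot 0.11 Frad 3.1 Ftan 0.7 Fax -3.0 open 0.022 q [-0.34  0.36  0.52  1.88 -0.37  1.08  0.79]
```

drive_tool(commands=[[-0.1,0,0,0,0.333,0,0],[-0.2,0,0.007,0,0.667,0,0],[-0.3,0,0.015,0,1,0,0],[-0.39,0,0.027,0,1.333,0,0],[-0.49,0,0.043,0,1.667,0,0]])

```text
time: 4.72
eef_pos: [0.5127, -0.0423, 0.2052]
orientation: [-0.147, 0.534, 0.827, 0.095]
contact_force: [-3.9, -1.2, 5.8]
opening: 0.0217
```

```bash
python3 -c "
from h import *
log('+')"
```

```text
+ t 4.72 tilt 20.12 pos ang 20.37 r 0.0856 ax -0.0004 tauF 0.214 M 0.03 tot 0.184 Frad 5.3 Ftan 2.5 Fax -4.0 open 0.0217 q [-0.18  0.45  0.49  1.8  -0.5   1.23  0.96]
```

drive_tool(commands=[[-0.1,0,0,0,0.333,0,0],[-0.2,0,0.007,0,0.667,0,0],[-0.3,0,0.015,0,1,0,0],[-0.39,0,0.027,0,1.333,0,0],[-0.49,0,0.043,0,1.667,0,0]])

```text
time: 5.13
eef_pos: [0.5183, -0.0546, 0.1991]
orientation: [-0.218, 0.524, 0.811, 0.141]
contact_force: [-3.2, -2.0, 7.2]
opening: 0.0216
```

```bash
python3 -c "
from h import *
log('+')"
```

```text
+ t 5.13 tilt 30.1 pos ang 30.3 r 0.0859 ax -0.0003 tauF 0.272 M 0.08 tot 0.193 Frad 6.5 Ftan 3.2 Fax -3.8 open 0.0216 q [-0.04  0.56  0.45  1.71 -0.59  1.39  1.07]
```

drive_tool(commands=[[-0.1,0,0,0,0.333,0,0],[-0.2,0,0.007,0,0.667,0,0],[-0.3,0,0.015,0,1,0,0],[-0.39,0,0.027,0,1.333,0,0],[-0.49,0,0.043,0,1.667,0,0]])

```text
time: 5.55
eef_pos: [0.5234, -0.0658, 0.1908]
orientation: [-0.288, 0.509, 0.789, 0.186]
contact_force: [-2.2, -2.6, 7.6]
opening: 0.0218
```

```bash
python3 -c "
from h import *
log('+')"
```

```text
+ t 5.55 tilt 40.09 pos ang 40.2 r 0.0862 ax -0.0003 tauF 0.325 M 0.119 tot 0.206 Frad 6.7 Ftan 3.8 Fax -3.1 open 0.0218 q [ 0.07  0.67  0.41  1.62 -0.66  1.54  1.14]
```

drive_tool(commands=[[-0.1,0,0.01,0,0.333,0,0],[-0.2,0,0.02,0,0.667,0,0],[-0.3,0,0.03,0,1,0,0],[-0.39,0,0.045,0,1.333,0,0],[-0.49,0,0.06,0,1.667,0,0]])

```text
time: 5.97
eef_pos: [0.5278, -0.0755, 0.1804]
orientation: [-0.355, 0.491, 0.761, 0.23]
contact_force: [-0.2, -5.5, 10.6]
opening: 0.0213
```

```bash
python3 -c "
from h import *
log('+')"
```

```text
+ t 5.97 tilt 50.06 pos ang 50.08 r 0.0864 ax -0.0003 tauF 0.422 M 0.412 tot 0.011 Frad 10.6 Ftan 4.9 Fax -2.4 open 0.0213 q [ 0.17  0.78  0.37  1.54 -0.71  1.69  1.19]
```

drive_tool(commands=[[-0.1,0,0.01,0,0.333,0,0],[-0.2,0,0.02,0,0.667,0,0],[-0.3,0,0.03,0,1,0,0],[-0.39,0,0.045,0,1.333,0,0],[-0.49,0,0.06,0,1.667,0,0]])

```text
time: 6.38
eef_pos: [0.5314, -0.0834, 0.1683]
orientation: [-0.42, 0.47, 0.728, 0.272]
contact_force: [1.7, -9.2, 12.9]
opening: 0.0216
```

```bash
python3 -c "
from h import *
log('+')"
```

```text
+ t 6.38 tilt 60.02 pos ang 59.97 r 0.0865 ax -0.0002 tauF 0.575 M 0.636 tot -0.061 Frad 14.4 Ftan 6.7 Fax -2.2 open 0.0216 q [ 0.24  0.89  0.32  1.46 -0.75  1.82  1.22]
```

drive_tool(commands=[[0.1,0,-0.01,0,-0.333,0,0],[0.2,0,-0.01,0,-0.667,0,0],[0.3,0,0,0,-1,0,0],[0.39,0,0.01,0,-1.333,0,0],[0.49,0,0.025,0,-1.667,0,0]])

```text
time: 6.8
eef_pos: [0.5285, -0.077, 0.1776]
orientation: [-0.352, 0.494, 0.762, 0.227]
contact_force: [2.5, -7.8, -7.9]
opening: 0.022
```

```bash
python3 -c "
from h import *
log('-')"
```

```text
- t 6.8 tilt 49.56 pos ang 52.27 r 0.0859 ax -0.0003 tauF -0.964 M -3.284 tot 2.32 Frad 1.1 Ftan -11.3 Fax -1.0 open 0.022 q [ 0.17  0.78  0.37  1.54 -0.71  1.68  1.19]
```

drive_tool(commands=[[0.1,0,-0.01,0,-0.333,0,0],[0.2,0,-0.01,0,-0.667,0,0],[0.3,0,0,0,-1,0,0],[0.39,0,0.01,0,-1.333,0,0],[0.49,0,0.025,0,-1.667,0,0]])

```text
time: 7.22
eef_pos: [0.5243, -0.0678, 0.1883]
orientation: [-0.284, 0.511, 0.79, 0.184]
contact_force: [3.4, -6.1, -12.5]
opening: 0.0216
```

```bash
python3 -c "
from h import *
log('-')"
```

```text
- t 7.22 tilt 39.58 pos ang 42.39 r 0.0858 ax -0.0003 tauF -1.166 M -3.467 tot 2.301 Frad -5.2 Ftan -13.4 Fax 0.5 open 0.0216 q [ 0.07  0.67  0.41  1.62 -0.66  1.53  1.14]
```

drive_tool(commands=[[0.1,0,0,0,-0.333,0,0],[0.2,0,0.007,0,-0.667,0,0],[0.3,0,0.015,0,-1,0,0],[0.39,0,0.027,0,-1.333,0,0],[0.49,0,0.043,0,-1.667,0,0]])

```text
time: 7.63
eef_pos: [0.5194, -0.057, 0.1971]
orientation: [-0.214, 0.525, 0.812, 0.138]
contact_force: [3.5, -7.5, -12.4]
opening: 0.0216
```

```bash
python3 -c "
from h import *
log('-')"
```

```text
- t 7.63 tilt 29.58 pos ang 32.5 r 0.0855 ax -0.0003 tauF -1.165 M -3.405 tot 2.24 Frad -6.7 Ftan -13.3 Fax 0.1 open 0.0216 q [-0.04  0.56  0.45  1.71 -0.59  1.38  1.07]
```

```bash
cat >> h.py <<'E'
def wr(tag=''):
    s=bot.read_state();Rm=q2R(s['orientation']);f=Rm.T@s['contact_force'];m=Rm.T@s['torque']
    print(tag,'tool F',f.round(2),'M',m.round(3))
    open('wr.jsonl','a').write(json.dumps(dict(tag=tag,t=s['time'],f=list(f),m=list(m),jt=list(s['joint_torque']),q=list(s['joint_pos']),p=list(s['eef_pos']),o=list(s['orientation'])))+'\n')
E
python3 -c "
from h import *
import pickle
wr('-')
for n in('w1','w2'):
    s=pickle.load(open(n+'.pkl','rb'));Rm=q2R(s['orientation']);print(n,(Rm.T@s['contact_force']).round(2),(Rm.T@s['torque']).round(3))
"
```

```text
- tool F [-13.31   0.11   6.71] M [-0.091 -3.405 -0.156]
w1 [-0.67  0.62  0.69] [-0.053 -0.04   0.03 ]
w2 [ 0.36 -1.39  0.25] [ 0.032 -0.012 -0.032]
```

drive_tool(commands=[[0.1,0,0,0,-0.333,0,0],[0.2,0,0.007,0,-0.667,0,0],[0.3,0,0.015,0,-1,0,0],[0.39,0,0.027,0,-1.333,0,0],[0.49,0,0.043,0,-1.667,0,0]])

```text
time: 8.05
eef_pos: [0.514, -0.045, 0.2037]
orientation: [-0.143, 0.535, 0.827, 0.092]
contact_force: [2.9, -9.8, -13.5]
opening: 0.0215
```

```bash
python3 -c "
from h import *
log('-');wr('-')"
```

```text
- t 8.05 tilt 19.58 pos ang 22.58 r 0.0852 ax -0.0003 tauF -1.238 M -3.313 tot 2.076 Frad -9.3 Ftan -14.1 Fax -1.4 open 0.0215 q [-0.18  0.46  0.49  1.8  -0.5   1.22  0.96]
- tool F [-14.06  -1.4    9.28] M [-0.089 -3.313 -0.193]
```

drive_tool(commands=[[0.1,0,0,0,-0.333,0,0],[0.2,0,0.007,0,-0.667,0,0],[0.3,0,0.015,0,-1,0,0],[0.39,0,0.027,0,-1.333,0,0],[0.49,0,0.043,0,-1.667,0,0]])

```text
time: 8.47
eef_pos: [0.5081, -0.0321, 0.2078]
orientation: [-0.07, 0.541, 0.837, 0.045]
contact_force: [4.6, -10.8, -14.6]
opening: 0.0219
```

```bash
python3 -c "
from h import *
log('-');wr('-')"
```

```text
- t 8.47 tilt 9.6 pos ang 12.64 r 0.0849 ax -0.0004 tauF -1.245 M -3.26 tot 2.015 Frad -12.5 Ftan -14.0 Fax -0.3 open 0.0219 q [-0.34  0.37  0.53  1.88 -0.37  1.07  0.79]
- tool F [-14.03  -0.29  12.46] M [-0.155 -3.26  -0.158]
```

drive_tool(commands=[[0.1,0,0,0,-0.333,0,0],[0.2,0,0.007,0,-0.667,0,0],[0.3,0,0.015,0,-1,0,0],[0.39,0,0.027,0,-1.333,0,0],[0.49,0,0.043,0,-1.667,0,0]])

```text
time: 8.88
eef_pos: [0.502, -0.0187, 0.2094]
orientation: [0.003, 0.543, 0.84, -0.002]
contact_force: [4.5, -13.4, -13.3]
opening: 0.0217
```

```bash
python3 -c "
from h import *
log('-');wr('-')"
```

```text
- t 8.88 tilt -0.37 pos ang 2.65 r 0.0845 ax -0.0004 tauF -1.238 M -3.127 tot 1.888 Frad -13.4 Ftan -14.0 Fax -1.4 open 0.0217 q [-0.53  0.3   0.58  1.96 -0.2   0.93  0.57]
- tool F [-13.96  -1.4   13.4 ] M [-0.244 -3.126 -0.189]
```

drive_tool(commands=[[0.1,0,0.02,0,-0.333,0,0],[0.2,0,0.04,0,-0.667,0,0],[0.3,0,0.065,0,-1,0,0],[0.39,0,0.09,0,-1.333,0,0],[0.49,0,0.12,0,-1.667,0,0]])

```text
time: 9.3
eef_pos: [0.4961, -0.0057, 0.2084]
orientation: [0.076, 0.541, 0.836, -0.048]
contact_force: [-9.8, -11.5, 31.9]
opening: 0.0214
```

```bash
python3 -c "
from h import *
log('-');wr('-')"
```

```text
- t 9.3 tilt -10.29 pos ang -7.13 r 0.084 ax -0.0004 tauF -0.872 M -2.44 tot 1.568 Frad 30.2 Ftan -12.1 Fax -13.7 open 0.0214 q [-0.73  0.26  0.64  2.03  0.02  0.84  0.29]
- tool F [-12.1  -13.63 -30.22] M [ 2.997 -2.449 -0.345]
```

drive_tool(commands=[[0.1,0,0.01,0,-0.333,0,0],[0.2,0,0.02,0,-0.667,0,0],[0.3,0,0.035,0,-1,0,0],[0.39,0,0.05,0,-1.333,0,0],[0.49,0,0.07,0,-1.667,0,0]])

```text
time: 9.72
eef_pos: [0.4901, 0.0076, 0.2047]
orientation: [0.148, 0.535, 0.826, -0.095]
contact_force: [-18.9, -7.2, 51.7]
opening: 0.0216
```

```bash
python3 -c "
from h import *
log('-');wr('-')"
```

```text
- t 9.72 tilt -20.26 pos ang -17.42 r 0.0836 ax -0.0004 tauF -1.19 M -3.321 tot 2.131 Frad 48.9 Ftan -16.8 Fax -20.2 open 0.0216 q [-0.94  0.27  0.7   2.1   0.24  0.79 -0.01]
- tool F [-16.75 -20.2  -48.91] M [ 4.259 -3.334 -0.371]
```

drive_tool(commands=[[0.1,0,0.01,0,-0.333,0,0],[0.2,0,0.02,0,-0.667,0,0],[0.3,0,0.035,0,-1,0,0],[0.39,0,0.05,0,-1.333,0,0],[0.49,0,0.07,0,-1.667,0,0]])

```text
time: 10.13
eef_pos: [0.4839, 0.0213, 0.197]
orientation: [0.219, 0.525, 0.811, -0.142]
contact_force: [-21.3, 4.0, 47.7]
opening: 0.0217
```

```bash
python3 -c "
from h import *
log('-');wr('-')"
```

```text
- t 10.13 tilt -30.21 pos ang -29.08 r 0.0823 ax -0.0005 tauF -1.018 M -2.581 tot 1.563 Frad 47.4 Ftan -13.3 Fax -17.8 open 0.0217 q [-1.13  0.34  0.77  2.15  0.43  0.77 -0.28]
- tool F [-13.33 -17.87 -47.4 ] M [ 3.794 -2.587 -0.208]
```

drive_tool(commands=[[0,0,-0.04,0,0,0,0],[0,0,-0.08,0,0,0,0.5],[0,0,-0.08,0,0,0,0.5],[0,0,-0.08,0,0,0,0.5],[0,0,-0.08,0,0,0,0.5]])

```text
time: 10.55
eef_pos: [0.4836, 0.0239, 0.1967]
orientation: [0.217, 0.524, 0.812, -0.14]
contact_force: [-1.0, -0.2, 0.3]
opening: 0.0429
```

```bash
python3 -c "
from h import *
log('free');wr('free')"
```

```text
free t 10.55 tilt -29.98 pos ang -30.66 r 0.0834 ax 0.0003 tauF 0.009 M 0.509 tot -0.501 Frad 0.4 Ftan 0.1 Fax -1.0 open 0.0429 q [-1.14  0.34  0.77  2.15  0.42  0.77 -0.28]
free tool F [ 0.11 -0.99 -0.36] M [ 0.072  0.509 -0.016]
```

drive_tool(commands=[[0.29,0,0.0,0,-1,0,0.5],[0.58,0,0.03,0,-2,0,0.5],[0.86,0,0.1,0,-3,0,0.5],[1.13,0,0.2,0,-4,0,0.5],[1.4,0,0.33,0,-5,0,0.5]])

```text
time: 10.97
eef_pos: [0.4711, 0.0538, 0.167]
orientation: [0.422, 0.469, 0.727, -0.271]
contact_force: [0.7, 0.9, -1.3]
opening: 0.0458
```

```bash
python3 -c "
from h import *
log('free');wr('free')"
```

```text
free t 10.97 tilt -60.18 pos ang -60.76 r 0.0859 ax 0.0012 tauF 0.121 M 1.027 tot -0.906 Frad -0.2 Ftan 1.4 Fax 1.1 open 0.0458 q [-1.46  0.78  0.87  2.21  0.63  0.79 -0.79]
free tool F [1.41 1.05 0.19] M [ 0.078  1.027 -0.054]
```

drive_tool(commands=[[0,0,0,0,0,0,0.5],[0,0,0,0,0,0,0.5]])

```text
time: 11.13
eef_pos: [0.4705, 0.0528, 0.1662]
orientation: [0.421, 0.467, 0.728, -0.273]
contact_force: [0.2, -0.5, 0.9]
opening: 0.046
```

```bash
python3 -c "
from h import *
log('free');wr('free')"
```

```text
free t 11.13 tilt -60.2 pos ang -60.96 r 0.0849 ax 0.0002 tauF -0.085 M 0.92 tot -1.005 Frad 0.0 Ftan -1.0 Fax -0.1 open 0.046 q [-1.46  0.79  0.87  2.21  0.63  0.79 -0.79]
free tool F [-1.   -0.06 -0.02] M [ 0.036  0.92  -0.049]
```

drive_tool(commands=[[0,0,0,0,0,0,0],[0,0,0,0,0,0,0],[0,0,0,0,0,0,0],[0,0,0,0,0,0,0],[0,0,0,0,0,0,0]])

```text
time: 11.55
eef_pos: [0.4701, 0.0514, 0.168]
orientation: [0.419, 0.471, 0.727, -0.27]
contact_force: [-3.6, 0.2, 4.3]
opening: 0.0218
```

```bash
python3 -c "
from h import *
log('g2');wr('g2')"
```

```text
g2 t 11.55 tilt -59.83 pos ang -59.54 r 0.0849 ax -0.0007 tauF -0.246 M 0.559 tot -0.805 Frad 3.6 Ftan -2.9 Fax -3.2 open 0.0218 q [-1.46  0.78  0.87  2.21  0.63  0.79 -0.79]
g2 tool F [-2.92 -3.22 -3.62] M [ 0.709  0.557 -0.104]
```

drive_tool(commands=[[-0.1,0,0,0,0.333,0,0],[-0.2,0,0.007,0,0.667,0,0],[-0.3,0,0.015,0,1,0,0],[-0.39,0,0.027,0,1.333,0,0],[-0.49,0,0.043,0,1.667,0,0]])

```text
time: 11.97
eef_pos: [0.4734, 0.0441, 0.1797]
orientation: [0.354, 0.492, 0.762, -0.229]
contact_force: [-4.3, 0.9, 2.1]
opening: 0.0219
```

```bash
python3 -c "
from h import *
log('g2+');wr('g2+')"
```

```text
g2+ t 11.97 tilt -49.82 pos ang -49.97 r 0.0851 ax -0.0007 tauF 0.005 M 0.528 tot -0.522 Frad 3.4 Ftan 0.1 Fax -3.5 open 0.0219 q [-1.39  0.6   0.86  2.21  0.61  0.78 -0.66]
g2+ tool F [ 0.07 -3.51 -3.36] M [ 0.706  0.527 -0.097]
```

drive_tool(commands=[[-0.1,0,0,0,0.333,0,0],[-0.2,0,0.007,0,0.667,0,0],[-0.3,0,0.015,0,1,0,0],[-0.39,0,0.027,0,1.333,0,0],[-0.49,0,0.043,0,1.667,0,0]])

```text
time: 12.38
eef_pos: [0.4777, 0.0346, 0.1905]
orientation: [0.286, 0.51, 0.79, -0.185]
contact_force: [-5.9, 2.5, 7.2]
opening: 0.0218
```

```bash
python3 -c "
from h import *
log('g2+');wr('g2+')"
```

```text
g2+ t 12.38 tilt -39.83 pos ang -39.87 r 0.0853 ax -0.0006 tauF -0.085 M 0.082 tot -0.167 Frad 8.6 Ftan -1.0 Fax -4.3 open 0.0218 q [-1.28  0.44  0.82  2.19  0.55  0.78 -0.5 ]
g2+ tool F [-0.99 -4.31 -8.56] M [ 1.024  0.081 -0.154]
```

drive_tool(commands=[[-0.1,0,0,0,0.333,0,0],[-0.2,0,0,0,0.667,0,0],[-0.3,0,0.01,0,1,0,0],[-0.39,0,0.02,0,1.333,0,0],[-0.49,0,0.03,0,1.667,0,0]])

```text
time: 12.8
eef_pos: [0.4828, 0.0234, 0.1994]
orientation: [0.216, 0.525, 0.812, -0.139]
contact_force: [0.7, -3.2, -0.0]
opening: 0.0216
```

```bash
python3 -c "
from h import *
log('g2+');wr('g2+')"
```

```text
g2+ t 12.8 tilt -29.83 pos ang -29.71 r 0.0856 ax -0.0006 tauF -0.235 M -0.057 tot -0.178 Frad -1.6 Ftan -2.7 Fax -0.7 open 0.0216 q [-1.13  0.33  0.76  2.15  0.43  0.78 -0.28]
g2+ tool F [-2.75 -0.66  1.61] M [ 0.402 -0.057 -0.204]
```

drive_tool(commands=[[-0.1,0,0,0,0.333,0,0],[-0.2,0,0,0,0.667,0,0],[-0.3,0,0.01,0,1,0,0],[-0.39,0,0.02,0,1.333,0,0],[-0.49,0,0.03,0,1.667,0,0]])

```text
time: 13.22
eef_pos: [0.4884, 0.0111, 0.206]
orientation: [0.145, 0.535, 0.827, -0.093]
contact_force: [2.7, -3.2, -5.6]
opening: 0.0215
```

```bash
python3 -c "
from h import *
log('g2+');wr('g2+')"
```

```text
g2+ t 13.22 tilt -19.86 pos ang -19.64 r 0.086 ax -0.0006 tauF -0.163 M -0.354 tot 0.191 Frad -6.6 Ftan -1.9 Fax 1.2 open 0.0215 q [-0.94  0.27  0.69  2.1   0.24  0.8  -0.01]
g2+ tool F [-1.87  1.15  6.59] M [ 0.142 -0.354 -0.191]
```

drive_tool(commands=[[-0.1,0,0,0,0.333,0,0],[-0.2,0,0.007,0,0.667,0,0],[-0.3,0,0.015,0,1,0,0],[-0.39,0,0.027,0,1.333,0,0],[-0.49,0,0.04,0,1.667,0,0]])

```text
time: 13.63
eef_pos: [0.4944, -0.002, 0.2101]
orientation: [0.073, 0.541, 0.837, -0.046]
contact_force: [0.1, -3.6, -1.7]
opening: 0.022
```

```bash
python3 -c "
from h import *
log('g2+');wr('g2+')"
```

```text
g2+ t 13.63 tilt -9.9 pos ang -9.64 r 0.0863 ax -0.0005 tauF -0.258 M -0.739 tot 0.481 Frad -2.2 Ftan -3.0 Fax -1.4 open 0.022 q [-0.73  0.26  0.63  2.03  0.02  0.85  0.29]
g2+ tool F [-2.98 -1.4   2.21] M [ 0.675 -0.739 -0.189]
```

drive_tool(commands=[[-0.1,0,0,0,0.333,0,0],[-0.2,0,0.007,0,0.667,0,0],[-0.3,0,0.015,0,1,0,0],[-0.39,0,0.027,0,1.333,0,0],[-0.49,0,0.04,0,1.667,0,0]])

```text
time: 14.05
eef_pos: [0.5005, -0.0156, 0.2116]
orientation: [0.0, 0.543, 0.84, 0.001]
contact_force: [-0.2, -2.8, 0.2]
opening: 0.0218
```

```bash
python3 -c "
from h import *
log('g2+');wr('g2+')"
```

```text
g2+ t 14.05 tilt 0.05 pos ang 0.32 r 0.0866 ax -0.0005 tauF -0.214 M -0.903 tot 0.689 Frad 0.2 Ftan -2.5 Fax -1.3 open 0.0218 q [-0.53  0.29  0.58  1.96 -0.2   0.94  0.57]
g2+ tool F [-2.48 -1.33 -0.24] M [ 0.942 -0.903 -0.18 ]
```

drive_tool(commands=[[-0.1,0,0,0,0.333,0,0],[-0.2,0,0.007,0,0.667,0,0],[-0.3,0,0.015,0,1,0,0],[-0.39,0,0.027,0,1.333,0,0],[-0.49,0,0.04,0,1.667,0,0]])

```text
time: 14.47
eef_pos: [0.5067, -0.0293, 0.2105]
orientation: [-0.073, 0.541, 0.837, 0.048]
contact_force: [-0.6, -4.2, 2.9]
opening: 0.0215
```

```bash
python3 -c "
from h import *
log('g2+');wr('g2+')"
```

```text
g2+ t 14.47 tilt 10.0 pos ang 10.22 r 0.0869 ax -0.0005 tauF -0.263 M -1.056 tot 0.793 Frad 3.5 Ftan -3.0 Fax -2.2 open 0.0215 q [-0.34  0.36  0.53  1.88 -0.37  1.08  0.79]
g2+ tool F [-3.04 -2.23 -3.54] M [ 1.028 -1.056 -0.143]
```

drive_tool(commands=[[-0.1,0,0,0,0.333,0,0],[-0.2,0,0.007,0,0.667,0,0],[-0.3,0,0.015,0,1,0,0],[-0.39,0,0.027,0,1.333,0,0],[-0.49,0,0.04,0,1.667,0,0]])

```text
time: 14.88
eef_pos: [0.5128, -0.0425, 0.2069]
orientation: [-0.145, 0.534, 0.827, 0.095]
contact_force: [0.7, -3.8, 3.8]
opening: 0.0219
```

```bash
python3 -c "
from h import *
log('g2+');wr('g2+')"
```

```text
g2+ t 14.88 tilt 19.94 pos ang 20.11 r 0.0873 ax -0.0004 tauF -0.194 M -1.151 tot 0.957 Frad 4.8 Ftan -2.2 Fax -1.0 open 0.0219 q [-0.18  0.45  0.5   1.8  -0.5   1.23  0.96]
g2+ tool F [-2.24 -0.96 -4.81] M [ 1.004 -1.151 -0.093]
```

drive_tool(commands=[[-0.1,0,0,0,0.333,0,0],[-0.2,0,0.007,0,0.667,0,0],[-0.3,0,0.015,0,1,0,0],[-0.39,0,0.027,0,1.333,0,0],[-0.49,0,0.04,0,1.667,0,0]])

```text
time: 15.3
eef_pos: [0.5185, -0.055, 0.2009]
orientation: [-0.216, 0.524, 0.812, 0.141]
contact_force: [0.9, -4.8, 5.2]
opening: 0.0219
```

```bash
python3 -c "
from h import *
log('g2+');wr('g2+')"
```

```text
g2+ t 15.3 tilt 29.89 pos ang 29.93 r 0.0876 ax -0.0003 tauF -0.128 M -1.171 tot 1.042 Frad 6.9 Ftan -1.5 Fax -1.2 open 0.0219 q [-0.05  0.55  0.46  1.71 -0.59  1.39  1.07]
g2+ tool F [-1.47 -1.16 -6.89] M [ 0.92  -1.17  -0.084]
```

drive_tool(commands=[[-0.1,0,0,0,0.333,0,0],[-0.2,0,0.007,0,0.667,0,0],[-0.3,0,0.015,0,1,0,0],[-0.39,0,0.027,0,1.333,0,0],[-0.49,0,0.04,0,1.667,0,0]])

```text
time: 15.72
eef_pos: [0.5236, -0.0663, 0.1925]
orientation: [-0.285, 0.51, 0.79, 0.186]
contact_force: [2.2, -5.9, 5.7]
opening: 0.0217
```

```bash
python3 -c "
from h import *
log('g2+');wr('g2+')"
```

```text
g2+ t 15.72 tilt 39.83 pos ang 39.74 r 0.0878 ax -0.0003 tauF -0.104 M -1.293 tot 1.19 Frad 8.4 Ftan -1.2 Fax -0.4 open 0.0217 q [ 0.07  0.66  0.42  1.63 -0.66  1.54  1.15]
g2+ tool F [-1.17 -0.4  -8.42] M [ 0.892 -1.293 -0.056]
```

drive_tool(commands=[[-0.1,0,0,0,0.333,0,0],[-0.2,0,0.007,0,0.667,0,0],[-0.3,0,0.015,0,1,0,0],[-0.39,0,0.027,0,1.333,0,0],[-0.49,0,0.04,0,1.667,0,0]])

```text
time: 16.13
eef_pos: [0.5281, -0.0761, 0.1821]
orientation: [-0.353, 0.492, 0.762, 0.23]
contact_force: [4.1, -7.8, 6.7]
opening: 0.0218
```

```bash
python3 -c "
from h import *
log('g2+');wr('g2+')"
```

```text
g2+ t 16.13 tilt 49.78 pos ang 49.51 r 0.088 ax -0.0003 tauF -0.052 M -1.188 tot 1.136 Frad 11.0 Ftan -0.5 Fax 0.6 open 0.0218 q [ 0.16  0.78  0.38  1.54 -0.71  1.69  1.19]
g2+ tool F [ -0.54   0.59 -11.01] M [ 0.746 -1.188  0.027]
```

drive_tool(commands=[[-0.1,0,0,0,0.333,0,0],[-0.2,0,0.007,0,0.667,0,0],[-0.3,0,0.015,0,1,0,0],[-0.39,0,0.027,0,1.333,0,0],[-0.49,0,0.04,0,1.667,0,0]])

```text
time: 16.55
eef_pos: [0.5317, -0.0842, 0.17]
orientation: [-0.417, 0.471, 0.728, 0.272]
contact_force: [5.9, -9.9, 7.2]
opening: 0.0217
```

```bash
python3 -c "
from h import *
log('g2+');wr('g2+')"
```

```text
g2+ t 16.55 tilt 59.74 pos ang 59.27 r 0.0881 ax -0.0003 tauF 0.035 M -1.127 tot 1.162 Frad 13.5 Ftan 0.5 Fax 1.3 open 0.0217 q [ 0.24  0.89  0.33  1.46 -0.75  1.82  1.22]
g2+ tool F [  0.5    1.32 -13.5 ] M [ 0.593 -1.126  0.104]
```

```bash
cat > fit.py <<'E'
from h import *
D=[json.loads(l) for l in open('log.jsonl')]
W={round(json.loads(l)['t'],2):json.loads(l) for l in open('wr.jsonl')}
from scipy.optimize import least_squares
OFF={'':0,'g2':30.4,'g3':None}
# circle fits
def circ(dd):
    P=np.array([[(np.array(d['p'])-C0)@TT,d['p'][2]-.125] for d in dd]);A=np.c_[2*P,np.ones(len(P))];b=(P**2).sum(1);x=np.linalg.lstsq(A,b,rcond=None)[0];print('circ centre',x[:2].round(4),'R',np.sqrt(x[2]+x[0]**2+x[1]**2).round(4))
circ([d for d in D if d['tag']=='+']);circ([d for d in D if d['tag']=='-' and d['t']<9]);circ([d for d in D if d['tag']=='g2+'])
import sys
OFF3=float(sys.argv[1]) if len(sys.argv)>1 else 0
def rows():
    out=[]
    for d in D:
        if d['tag'] in('+','-','g2+','g3+','g3-') and not 9<d['t']<10.5:
            sg=1 if d['tag'][-1]=='+' else -1; g=d['tag'][:-1]
            off={'':0,'g2':30.4,'g3':OFF3}[g]
            c=C0
            out.append((g,sg,d['tilt'],d['pos']+off,d['tau1'],d['M'],d['tau1']/.086,d['t']))
    return out
r=rows()
w=np.radians([x[3] for x in r]);sg=np.array([x[1] for x in r]);ti=np.radians([x[2] for x in r]);tau=np.array([x[4] for x in r]);M=np.array([x[5] for x in r])
Ft=[]
for d in D:
    if d['tag'] in('+','-','g2+','g3+','g3-') and not 9<d['t']<10.5:
        tx=np.cos(np.radians(d['tilt']))*TT+np.sin(np.radians(d['tilt']))*np.array([0,0,1]);Ft.append(np.array(d['F'])@tx)
Ft=np.array(Ft)
base=tau-M-1.05*np.sin(ti)   # + L*Ft = D*sg - a cos w - b sin w
y=base
A=np.c_[-Ft,sg,-np.cos(w),-np.sin(w)]
for fixL in (None,.20,.21,.22):
    if fixL is None: x,*_=np.linalg.lstsq(A,y,rcond=None)
    else:
        z,*_=np.linalg.lstsq(A[:,1:],y+fixL*Ft,rcond=None);x=np.r_[fixL,z]
    res=y-A@x
    pk=np.degrees(np.arctan2(x[3],x[2]));print('L',x[0].round(3),'D',x[1].round(3),'A',np.hypot(x[2],x[3]).round(3),'peak',pk.round(1),'bottom at w=',(pk+90).round(1),'rms',res.std().round(3))
if 1:
    L=.213
    for q,f,b,rr in zip(r,Ft,base,res): print(q[0],q[1],'tilt',round(q[2],1),'w',round(q[3],1),'Ft',f.round(1),'tot',(b+L*f).round(3),'G',(-(b+L*f)+.55*q[1]).round(3))
E
python3 fit.py
```

```text
circ centre [-0.002   0.0003] R 0.0846
circ centre [-0.0021  0.0005] R 0.084
circ centre [-0.0019  0.0003] R 0.0864
L 0.174 D 0.386 A 0.231 peak 18.6 bottom at w= 108.6 rms 0.1
L 0.2 D 0.549 A 0.414 peak 20.3 bottom at w= 110.3 rms 0.121
L 0.21 D 0.611 A 0.485 peak 20.6 bottom at w= 110.6 rms 0.138
L 0.22 D 0.674 A 0.555 peak 20.9 bottom at w= 110.9 rms 0.157
 1 tilt 10.1 w 10.3 Ft 0.7 tot 0.079 G 0.471
 1 tilt 20.1 w 20.4 Ft 2.5 tot 0.351 G 0.199
 1 tilt 30.1 w 30.3 Ft 3.1 tot 0.337 G 0.213
 1 tilt 40.1 w 40.2 Ft 3.8 tot 0.331 G 0.219
 1 tilt 50.1 w 50.1 Ft 4.9 tot 0.247 G 0.303
 1 tilt 60.0 w 60.0 Ft 6.7 tot 0.448 G 0.102
 -1 tilt 49.6 w 52.3 Ft -11.3 tot -0.883 G 0.333
 -1 tilt 39.6 w 42.4 Ft -13.4 tot -1.212 G 0.662
 -1 tilt 29.6 w 32.5 Ft -13.3 tot -1.113 G 0.563
 -1 tilt 19.6 w 22.6 Ft -14.1 tot -1.271 G 0.721
 -1 tilt 9.6 w 12.6 Ft -14.0 tot -1.148 G 0.598
 -1 tilt -0.4 w 2.6 Ft -14.0 tot -1.079 G 0.529
g2 1 tilt -49.8 w -19.6 Ft 0.1 tot 0.295 G 0.255
g2 1 tilt -39.8 w -9.5 Ft -1.0 tot 0.294 G 0.256
g2 1 tilt -29.8 w 0.7 Ft -2.7 tot -0.241 G 0.791
g2 1 tilt -19.9 w 10.8 Ft -1.9 tot 0.15 G 0.4
g2 1 tilt -9.9 w 20.8 Ft -3.0 tot 0.026 G 0.524
g2 1 tilt 0.1 w 30.7 Ft -2.5 tot 0.16 G 0.39
g2 1 tilt 10.0 w 40.6 Ft -3.0 tot -0.036 G 0.586
g2 1 tilt 19.9 w 50.5 Ft -2.2 tot 0.122 G 0.428
g2 1 tilt 29.9 w 60.3 Ft -1.5 tot 0.205 G 0.345
g2 1 tilt 39.8 w 70.1 Ft -1.2 tot 0.269 G 0.281
g2 1 tilt 49.8 w 79.9 Ft -0.5 tot 0.22 G 0.33
g2 1 tilt 59.7 w 89.7 Ft 0.5 tot 0.362 G 0.188
```

drive_tool(commands=[[0,0,0,0,0,0,0.5],[0,0,0,0,0,0,0.5],[0,0,0,0,0,0,0.5],[0,0,0,0,0,0,0.5],[0,0,0,0,0,0,0.5]])

```text
time: 16.97
eef_pos: [0.5307, -0.0807, 0.169]
orientation: [-0.42, 0.469, 0.728, 0.271]
contact_force: [0.5, 1.3, -0.0]
opening: 0.0451
```

```bash
python3 -c "
from h import *
log('free');wr('free')"
```

```text
free t 16.97 tilt 59.99 pos ang 58.65 r 0.0845 ax 0.0002 tauF 0.038 M -1.0 tot 1.038 Frad -0.8 Ftan 0.4 Fax 1.0 open 0.0451 q [ 0.24  0.89  0.33  1.46 -0.76  1.82  1.22]
free tool F [0.43 0.96 0.84] M [-0.003 -1.     0.038]
```

drive_tool(commands=[[0.3,0,0.0155,0,-1,0,0.5],[0.59,0,0.06,0,-2,0,0.5],[0.875,0,0.14,0,-3,0,0.5],[1.15,0,0.245,0,-4,0,0.5],[1.415,0,0.38,0,-5,0,0.5]])

```text
time: 17.38
eef_pos: [0.5182, -0.0529, 0.2005]
orientation: [-0.215, 0.524, 0.812, 0.14]
contact_force: [0.5, 0.8, -1.0]
opening: 0.0459
```

```bash
python3 -c "
from h import *
log('free');wr('free')"
```

```text
free t 17.38 tilt 29.7 pos ang 28.91 r 0.0863 ax 0.0003 tauF -0.0 M -0.654 tot 0.654 Frad -1.1 Ftan -0.0 Fax 0.8 open 0.0459 q [-0.06  0.55  0.47  1.72 -0.59  1.39  1.07]
free tool F [-0.02  0.84  1.11] M [ 0.026 -0.654  0.054]
```

drive_tool(commands=[[0.3,0,0.0155,0,-1,0,0.5],[0.59,0,0.06,0,-2,0,0.5],[0.875,0,0.14,0,-3,0,0.5],[1.15,0,0.245,0,-4,0,0.5],[1.415,0,0.38,0,-5,0,0.5]])

```text
time: 17.8
eef_pos: [0.5008, -0.0134, 0.2121]
orientation: [0.003, 0.542, 0.84, 0.001]
contact_force: [-1.1, 0.8, -0.9]
opening: 0.0459
```

```bash
python3 -c "
from h import *
log('free');wr('free')"
```

```text
free t 17.8 tilt -0.21 pos ang -0.97 r 0.0872 ax 0.0007 tauF 0.101 M -0.052 tot 0.153 Frad -0.9 Ftan 1.1 Fax -0.7 open 0.0459 q [-0.55  0.29  0.6   1.96 -0.2   0.94  0.57]
free tool F [ 1.15 -0.68  0.91] M [ 0.177 -0.052  0.05 ]
```

drive_tool(commands=[[0.3,0,0.0155,0,-1,0,0.5],[0.59,0,0.06,0,-2,0,0.5],[0.875,0,0.14,0,-3,0,0.5],[1.15,0,0.245,0,-4,0,0.5],[1.415,0,0.38,0,-5,0,0.5]])

```text
time: 18.22
eef_pos: [0.4832, 0.0261, 0.2005]
orientation: [0.22, 0.523, 0.812, -0.139]
contact_force: [-0.1, -0.0, -1.4]
opening: 0.0457
```

```bash
python3 -c "
from h import *
log('free');wr('free')"
```

```text
free t 18.22 tilt -30.13 pos ang -30.6 r 0.0877 ax 0.0009 tauF 0.063 M 0.589 tot -0.526 Frad -1.2 Ftan 0.7 Fax -0.1 open 0.0457 q [-1.15  0.33  0.78  2.15  0.43  0.78 -0.28]
free tool F [ 0.71 -0.08  1.21] M [ 0.04   0.589 -0.008]
```

drive_tool(commands=[[0,0,0,0,0,0,0.5],[0,0,0,0,0,0,0.5]])

```text
time: 18.38
eef_pos: [0.4821, 0.0277, 0.1988]
orientation: [0.217, 0.521, 0.814, -0.14]
contact_force: [0.7, -0.7, 0.1]
opening: 0.0458
```

```bash
python3 -c "
from h import *
log('free');wr('free')
th=np.radians(-30)
p=np.array([.5016,-.0168,.1253])+.085*(-np.sin(th)*TT+np.cos(th)*np.array([0,0,1]))
tgt(p,24.3,-30)"
```

```text
free t 18.38 tilt -29.96 pos ang -32.28 r 0.0872 ax 0.0005 tauF -0.072 M 0.517 tot -0.589 Frad -0.4 Ftan -0.8 Fax 0.4 open 0.0458 q [-1.15  0.33  0.78  2.15  0.42  0.78 -0.27]
free tool F [-0.84  0.38  0.36] M [ 0.018  0.517 -0.041]
t 18.38 pos [0.4821 0.0277 0.1988] shift [-0.177 -0.018  0.097] rot [ 0.016 -0.006  0.072] F [ 0.73 -0.67  0.11] open 0.0458 q [-1.15  0.33  0.78  2.15  0.42  0.78 -0.27]
```

drive_tool(commands=[[-0.18,-0.02,0.1,0,0,0.07,0.5],[-0.18,-0.02,0.1,0,0,0.07,0.5],[-0.18,-0.02,0.1,0,0,0.07,0.5],[-0.18,-0.02,0.1,0,0,0.07,0],[-0.18,-0.02,0.1,0,0,0.07,0]], force=35)

```text
time: 18.8
eef_pos: [0.4851, 0.0176, 0.1998]
orientation: [0.218, 0.528, 0.809, -0.139]
contact_force: [-0.4, 0.5, 0.6]
opening: 0.037
```

drive_tool(commands=[[0,0,0,0,0,0,0],[0,0,0,0,0,0,0],[0,0,0,0,0,0,0]])

```text
time: 19.05
eef_pos: [0.485, 0.0186, 0.1996]
orientation: [0.218, 0.527, 0.81, -0.14]
contact_force: [1.0, -1.4, -0.7]
opening: 0.0221
```

```bash
sed -i 's/^C0=np.array(\[.5008,-.015,.125\])/C0=np.array([.5016,-.0168,.1253])/' h.py; python3 -c "
from h import *
log('g3');wr('g3')"
```

```text
g3 t 19.05 tilt -29.99 pos ang -27.74 r 0.0839 ax -0.0005 tauF -0.102 M 0.246 tot -0.347 Frad -1.4 Ftan -1.2 Fax 0.3 open 0.0221 q [-1.14  0.33  0.78  2.15  0.42  0.77 -0.27]
g3 tool F [-1.15  0.33  1.42] M [-0.119  0.247 -0.264]
```

```bash
cat >> h.py <<'E'
def arc(step,n=5):
    s=bot.read_state();Rm=q2R(s['orientation']);c=Rm.T@(C0-s['eef_pos']);c[1]=0
    ay=Rm.T@AX
    print('c',c.round(4),'axis tool',ay.round(3))
    for k in range(1,n+1):
        rv=np.array([0,step*k,0]);sh=(c-R.from_rotvec(rv,degrees=True).as_matrix()@c)/.03
        print(sh.round(3)[[0,2]],round(step*k/6,3))
E
python3 -c "
from h import *
arc(2);arc(-2)"
```

```text
c [0.0033 0.     0.0838] axis tool [ 0.007  1.    -0.   ]
[-0.097  0.006] 0.333
[-0.195  0.014] 0.667
[-0.292  0.027] 1.0
[-0.388  0.042] 1.333
[-0.484  0.062] 1.667
c [0.0033 0.     0.0838] axis tool [ 0.007  1.    -0.   ]
[ 0.098 -0.002] -0.333
[ 0.195 -0.001] -0.667
[0.293 0.004] -1.0
[0.39  0.012] -1.333
[0.487 0.023] -1.667
```

drive_tool(commands=[[-0.097,0,0.005,0,0.333,0,0],[-0.195,0,0.013,0,0.667,0,0],[-0.29,0,0.025,0,1,0,0],[-0.388,0,0.04,0,1.333,0,0],[-0.484,0,0.06,0,1.667,0,0]])

```text
time: 19.47
eef_pos: [0.4903, 0.0069, 0.205]
orientation: [0.146, 0.536, 0.826, -0.093]
contact_force: [2.6, -0.2, -9.6]
opening: 0.022
```

```bash
python3 -c "
from h import *
log('g3+');wr('g3+')"
```

```text
g3+ t 19.47 tilt -19.87 pos ang -18.2 r 0.0839 ax -0.0006 tauF 0.152 M 0.638 tot -0.486 Frad -9.4 Ftan 2.1 Fax 2.3 open 0.022 q [-0.94  0.27  0.71  2.1   0.23  0.79  0.  ]
g3+ tool F [2.1  2.32 9.42] M [-0.269  0.64  -0.342]
```

drive_tool(commands=[[-0.097,0,0.005,0,0.333,0,0],[-0.195,0,0.013,0,0.667,0,0],[-0.29,0,0.025,0,1,0,0],[-0.388,0,0.04,0,1.333,0,0],[-0.484,0,0.06,0,1.667,0,0]])

```text
time: 19.88
eef_pos: [0.4962, -0.006, 0.2083]
orientation: [0.073, 0.542, 0.836, -0.045]
contact_force: [1.5, 0.6, -4.1]
opening: 0.0219
```

```bash
python3 -c "
from h import *
log('g3+');wr('g3+')"
```

```text
g3+ t 19.88 tilt -9.86 pos ang -8.25 r 0.0839 ax -0.0005 tauF 0.041 M 0.24 tot -0.199 Frad -4.1 Ftan 0.6 Fax 1.6 open 0.0219 q [-0.73  0.26  0.64  2.03  0.01  0.84  0.3 ]
g3+ tool F [0.61 1.63 4.09] M [ 0.037  0.241 -0.354]
```

drive_tool(commands=[[-0.097,0,0.005,0,0.333,0,0],[-0.195,0,0.013,0,0.667,0,0],[-0.29,0,0.025,0,1,0,0],[-0.388,0,0.04,0,1.333,0,0],[-0.484,0,0.06,0,1.667,0,0]])

```text
time: 20.3
eef_pos: [0.5022, -0.0192, 0.2091]
orientation: [-0.0, 0.544, 0.839, 0.002]
contact_force: [-0.6, 2.1, -1.1]
opening: 0.0221
```

```bash
python3 -c "
from h import *
log('g3+');wr('g3+')"
```

```text
g3+ t 20.3 tilt 0.16 pos ang 1.67 r 0.0838 ax -0.0005 tauF 0.18 M 0.102 tot 0.078 Frad -1.1 Ftan 2.2 Fax 0.3 open 0.0221 q [-0.52  0.3   0.58  1.96 -0.21  0.94  0.58]
g3+ tool F [2.18 0.31 1.13] M [ 0.335  0.101 -0.265]
```

drive_tool(commands=[[-0.097,0,0.005,0,0.333,0,0],[-0.195,0,0.013,0,0.667,0,0],[-0.29,0,0.025,0,1,0,0],[-0.388,0,0.04,0,1.333,0,0],[-0.484,0,0.06,0,1.667,0,0]])

```text
time: 20.72
eef_pos: [0.5081, -0.0323, 0.2074]
orientation: [-0.073, 0.542, 0.836, 0.05]
contact_force: [-0.6, 2.6, 0.6]
opening: 0.0219
```

```bash
python3 -c "
from h import *
log('g3+');wr('g3+')"
```

```text
g3+ t 20.72 tilt 10.18 pos ang 11.58 r 0.0838 ax -0.0005 tauF 0.224 M 0.026 tot 0.198 Frad 0.1 Ftan 2.7 Fax 0.5 open 0.0219 q [-0.34  0.37  0.54  1.88 -0.38  1.07  0.81]
g3+ tool F [ 2.67  0.46 -0.12] M [ 0.347  0.025 -0.171]
```

drive_tool(commands=[[-0.097,0,0.005,0,0.333,0,0],[-0.195,0,0.013,0,0.667,0,0],[-0.29,0,0.025,0,1,0,0],[-0.388,0,0.04,0,1.333,0,0],[-0.484,0,0.06,0,1.667,0,0]])

```text
time: 21.13
eef_pos: [0.5139, -0.045, 0.2033]
orientation: [-0.146, 0.536, 0.826, 0.097]
contact_force: [0.5, 3.4, 2.2]
opening: 0.0217
```

```bash
python3 -c "
from h import *
log('g3+');wr('g3+')"
```

```text
g3+ t 21.13 tilt 20.2 pos ang 21.53 r 0.0838 ax -0.0004 tauF 0.294 M 0.007 tot 0.287 Frad 1.1 Ftan 3.5 Fax 1.8 open 0.0217 q [-0.18  0.46  0.5   1.8  -0.51  1.23  0.97]
g3+ tool F [ 3.49  1.83 -1.08] M [ 0.339  0.007 -0.13 ]
```

drive_tool(commands=[[-0.097,0,0.005,0,0.333,0,0],[-0.195,0,0.013,0,0.667,0,0],[-0.29,0,0.025,0,1,0,0],[-0.388,0,0.04,0,1.333,0,0],[-0.484,0,0.06,0,1.667,0,0]])

```text
time: 21.55
eef_pos: [0.5192, -0.0568, 0.1968]
orientation: [-0.217, 0.525, 0.81, 0.144]
contact_force: [-0.1, 3.9, 4.7]
opening: 0.0219
```

```bash
python3 -c "
from h import *
log('g3+');wr('g3+')"
```

```text
g3+ t 21.55 tilt 30.22 pos ang 31.45 r 0.0838 ax -0.0004 tauF 0.46 M 0.159 tot 0.301 Frad 2.2 Ftan 5.4 Fax 1.5 open 0.0219 q [-0.04  0.56  0.46  1.71 -0.6   1.39  1.08]
g3+ tool F [ 5.45  1.54 -2.23] M [ 0.306  0.159 -0.047]
```

drive_tool(commands=[[-0.097,0,0.005,0,0.333,0,0],[-0.195,0,0.013,0,0.667,0,0],[-0.29,0,0.025,0,1,0,0],[-0.388,0,0.04,0,1.333,0,0],[-0.484,0,0.06,0,1.667,0,0]])

```text
time: 21.97
eef_pos: [0.5241, -0.0675, 0.1882]
orientation: [-0.287, 0.51, 0.788, 0.189]
contact_force: [1.1, 2.4, 5.4]
opening: 0.0217
```

```bash
python3 -c "
from h import *
log('g3+');wr('g3+')"
```

```text
g3+ t 21.97 tilt 40.23 pos ang 41.36 r 0.0838 ax -0.0004 tauF 0.407 M 0.221 tot 0.186 Frad 2.9 Ftan 4.8 Fax 2.0 open 0.0217 q [ 0.07  0.67  0.42  1.63 -0.67  1.54  1.16]
g3+ tool F [ 4.79  2.06 -2.94] M [0.229 0.221 0.025]
```

drive_tool(commands=[[-0.097,0,0.005,0,0.333,0,0],[-0.195,0,0.013,0,0.667,0,0],[-0.29,0,0.025,0,1,0,0],[-0.388,0,0.04,0,1.333,0,0],[-0.484,0,0.06,0,1.667,0,0]])

```text
time: 22.38
eef_pos: [0.5282, -0.0766, 0.1777]
orientation: [-0.355, 0.492, 0.76, 0.233]
contact_force: [0.7, 3.7, 7.1]
opening: 0.0217
```

```bash
python3 -c "
from h import *
log('g3+');wr('g3+')"
```

```text
g3+ t 22.38 tilt 50.25 pos ang 51.3 r 0.0839 ax -0.0003 tauF 0.63 M 0.293 tot 0.337 Frad 2.2 Ftan 7.5 Fax 2.2 open 0.0217 q [ 0.17  0.78  0.37  1.54 -0.72  1.69  1.2 ]
g3+ tool F [ 7.47  2.2  -2.16] M [ 0.226  0.294 -0.027]
```

drive_tool(commands=[[-0.097,0,0.005,0,0.333,0,0],[-0.195,0,0.013,0,0.667,0,0],[-0.29,0,0.025,0,1,0,0],[-0.388,0,0.04,0,1.333,0,0],[-0.484,0,0.06,0,1.667,0,0]])

```text
time: 22.8
eef_pos: [0.5316, -0.084, 0.1657]
orientation: [-0.42, 0.47, 0.726, 0.275]
contact_force: [2.6, 3.1, 8.2]
opening: 0.0219
```

```bash
python3 -c "
from h import *
log('g3+');wr('g3+');arc(-2)"
```

```text
g3+ t 22.8 tilt 60.25 pos ang 61.24 r 0.0839 ax -0.0003 tauF 0.676 M 0.383 tot 0.293 Frad 2.5 Ftan 8.0 Fax 3.6 open 0.0219 q [ 0.24  0.9   0.33  1.46 -0.76  1.82  1.23]
g3+ tool F [ 8.    3.66 -2.52] M [0.119 0.382 0.091]
c [0.0014 0.     0.0839] axis tool [-0.003  1.     0.007]
[0.098 0.   ] -0.333
[0.195 0.003] -0.667
[0.292 0.01 ] -1.0
[0.39  0.021] -1.333
[0.486 0.034] -1.667
```

Now the reverse sweep through 120°.

drive_tool(commands=[[0.098,0,0,0,-0.333,0,0],[0.195,0,0.003,0,-0.667,0,0],[0.293,0,0.01,0,-1,0,0],[0.39,0,0.02,0,-1.333,0,0],[0.487,0,0.033,0,-1.667,0,0]])

```text
time: 23.22
eef_pos: [0.5286, -0.0774, 0.1762]
orientation: [-0.352, 0.493, 0.761, 0.231]
contact_force: [2.9, 1.1, -3.6]
opening: 0.0218
```

```bash
python3 -c "
from h import *
log('g3-');wr('g3-')"
```

```text
g3- t 23.22 tilt 49.87 pos ang 52.5 r 0.0836 ax -0.0003 tauF -0.251 M -1.586 tot 1.335 Frad -2.1 Ftan -2.9 Fax 3.1 open 0.0218 q [ 0.17  0.78  0.38  1.54 -0.72  1.68  1.2 ]
g3- tool F [-2.9   3.09  2.15] M [-0.429 -1.585 -0.033]
```

drive_tool(commands=[[0.098,0,0,0,-0.333,0,0],[0.195,0,0.003,0,-0.667,0,0],[0.293,0,0.01,0,-1,0,0],[0.39,0,0.02,0,-1.333,0,0],[0.487,0,0.033,0,-1.667,0,0]])

```text
time: 23.63
eef_pos: [0.5245, -0.0684, 0.1869]
orientation: [-0.284, 0.512, 0.789, 0.187]
contact_force: [3.9, -1.0, -4.2]
opening: 0.0215
```

```bash
python3 -c "
from h import *
log('g3-');wr('g3-')"
```

```text
g3- t 23.63 tilt 39.83 pos ang 42.47 r 0.0835 ax -0.0004 tauF -0.389 M -1.574 tot 1.186 Frad -1.6 Ftan -4.6 Fax 3.2 open 0.0215 q [ 0.07  0.67  0.42  1.63 -0.67  1.54  1.15]
g3- tool F [-4.58  3.16  1.64] M [-0.392 -1.573 -0.145]
```

drive_tool(commands=[[0.098,0,0,0,-0.333,0,0],[0.195,0,0.003,0,-0.667,0,0],[0.293,0,0.01,0,-1,0,0],[0.39,0,0.02,0,-1.333,0,0],[0.487,0,0.033,0,-1.667,0,0]])

```text
time: 24.05
eef_pos: [0.5197, -0.0579, 0.1957]
orientation: [-0.214, 0.526, 0.811, 0.142]
contact_force: [4.4, -1.5, -3.9]
opening: 0.0216
```

```bash
python3 -c "
from h import *
log('g3-');wr('g3-')"
```

```text
g3- t 24.05 tilt 29.81 pos ang 32.52 r 0.0835 ax -0.0004 tauF -0.404 M -1.448 tot 1.044 Frad -1.8 Ftan -4.7 Fax 3.4 open 0.0216 q [-0.04  0.56  0.47  1.71 -0.6   1.38  1.08]
g3- tool F [-4.74  3.42  1.83] M [-0.27  -1.445 -0.271]
```

drive_tool(commands=[[0.098,0,0,0,-0.333,0,0],[0.195,0,0.003,0,-0.667,0,0],[0.293,0,0.01,0,-1,0,0],[0.39,0,0.02,0,-1.333,0,0],[0.487,0,0.033,0,-1.667,0,0]])

```text
time: 24.47
eef_pos: [0.5144, -0.0461, 0.2024]
orientation: [-0.143, 0.537, 0.826, 0.096]
contact_force: [2.9, -3.2, -2.6]
opening: 0.0218
```

```bash
python3 -c "
from h import *
log('g3-');wr('g3-')"
```

```text
g3- t 24.47 tilt 19.8 pos ang 22.53 r 0.0835 ax -0.0005 tauF -0.396 M -1.255 tot 0.859 Frad -1.1 Ftan -4.7 Fax 1.3 open 0.0218 q [-0.18  0.46  0.51  1.8  -0.51  1.22  0.97]
g3- tool F [-4.69  1.33  1.05] M [-0.173 -1.252 -0.335]
```

drive_tool(commands=[[0.098,0,0,0,-0.333,0,0],[0.195,0,0.003,0,-0.667,0,0],[0.293,0,0.01,0,-1,0,0],[0.39,0,0.02,0,-1.333,0,0],[0.487,0,0.033,0,-1.667,0,0]])

```text
time: 24.88
eef_pos: [0.5086, -0.0335, 0.2068]
orientation: [-0.07, 0.543, 0.835, 0.049]
contact_force: [2.5, -4.0, -1.7]
opening: 0.0221
```

```bash
python3 -c "
from h import *
log('g3-');wr('g3-')"
```

```text
g3- t 24.88 tilt 9.79 pos ang 12.54 r 0.0835 ax -0.0005 tauF -0.412 M -1.135 tot 0.723 Frad -0.9 Ftan -4.9 Fax 0.6 open 0.0221 q [-0.35  0.37  0.55  1.88 -0.38  1.07  0.81]
g3- tool F [-4.89  0.63  0.93] M [ 0.06  -1.133 -0.312]
```

drive_tool(commands=[[0.098,0,0,0,-0.333,0,0],[0.195,0,0.003,0,-0.667,0,0],[0.293,0,0.01,0,-1,0,0],[0.39,0,0.02,0,-1.333,0,0],[0.487,0,0.033,0,-1.667,0,0]])

```text
time: 25.3
eef_pos: [0.5027, -0.0205, 0.2087]
orientation: [0.003, 0.545, 0.838, 0.001]
contact_force: [1.0, -6.4, 1.8]
opening: 0.0218
```

```bash
python3 -c "
from h import *
log('g3-');wr('g3-')"
```

```text
g3- t 25.3 tilt -0.2 pos ang 2.61 r 0.0835 ax -0.0005 tauF -0.51 M -1.04 tot 0.53 Frad 1.8 Ftan -6.2 Fax -1.7 open 0.0218 q [-0.54  0.3   0.6   1.96 -0.21  0.93  0.58]
g3- tool F [-6.21 -1.67 -1.76] M [ 0.424 -1.041 -0.328]
```

drive_tool(commands=[[0.098,0,0,0,-0.333,0,0],[0.195,0,0.003,0,-0.667,0,0],[0.293,0,0.01,0,-1,0,0],[0.39,0,0.02,0,-1.333,0,0],[0.487,0,0.033,0,-1.667,0,0]])

```text
time: 25.72
eef_pos: [0.4968, -0.0073, 0.2081]
orientation: [0.076, 0.543, 0.835, -0.046]
contact_force: [0.1, -7.5, 6.4]
opening: 0.0215
```

```bash
python3 -c "
from h import *
log('g3-');wr('g3-')"
```

```text
g3- t 25.72 tilt -10.2 pos ang -7.32 r 0.0835 ax -0.0005 tauF -0.636 M -1.147 tot 0.511 Frad 5.1 Ftan -7.9 Fax -3.0 open 0.0215 q [-0.74  0.27  0.66  2.04  0.01  0.83  0.3 ]
g3- tool F [-7.91 -2.94 -5.14] M [ 0.705 -1.151 -0.405]
```

drive_tool(commands=[[0.098,0,0,0,-0.333,0,0],[0.195,0,0.003,0,-0.667,0,0],[0.293,0,0.01,0,-1,0,0],[0.39,0,0.02,0,-1.333,0,0],[0.487,0,0.033,0,-1.667,0,0]])

```text
time: 26.13
eef_pos: [0.4909, 0.0056, 0.205]
orientation: [0.148, 0.537, 0.825, -0.094]
contact_force: [-3.5, -6.5, 14.5]
opening: 0.0218
```

```bash
python3 -c "
from h import *
log('g3-');wr('g3-')"
```

```text
g3- t 26.13 tilt -20.19 pos ang -17.32 r 0.0835 ax -0.0005 tauF -0.719 M -1.372 tot 0.653 Frad 12.1 Ftan -9.3 Fax -5.9 open 0.0218 q [-0.96  0.28  0.73  2.1   0.23  0.78  0.  ]
g3- tool F [ -9.28  -5.75 -12.12] M [ 0.967 -1.379 -0.44 ]
```

drive_tool(commands=[[0.098,0,0,0,-0.333,0,0],[0.195,0,0.003,0,-0.667,0,0],[0.293,0,0.01,0,-1,0,0],[0.39,0,0.02,0,-1.333,0,0],[0.487,0,0.033,0,-1.667,0,0]])

```text
time: 26.55
eef_pos: [0.4853, 0.0181, 0.1993]
orientation: [0.219, 0.527, 0.809, -0.141]
contact_force: [-5.3, -4.8, 21.2]
opening: 0.0218
```

```bash
python3 -c "
from h import *
log('g3-');wr('g3-')"
```

```text
g3- t 26.55 tilt -30.21 pos ang -27.49 r 0.0834 ax -0.0005 tauF -0.976 M -1.86 tot 0.884 Frad 17.2 Ftan -12.6 Fax -6.8 open 0.0218 q [-1.15  0.34  0.8   2.15  0.42  0.77 -0.27]
g3- tool F [-12.59  -6.71 -17.21] M [ 1.13  -1.87  -0.492]
```

drive_tool(commands=[[0.098,0,0,0,-0.333,0,0],[0.195,0,0.003,0,-0.667,0,0],[0.293,0,0.01,0,-1,0,0],[0.39,0,0.02,0,-1.333,0,0],[0.487,0,0.033,0,-1.667,0,0]])

```text
time: 26.97
eef_pos: [0.4801, 0.0294, 0.1913]
orientation: [0.289, 0.513, 0.787, -0.187]
contact_force: [-7.7, -0.3, 24.8]
opening: 0.0218
```

```bash
python3 -c "
from h import *
log('g3-');wr('g3-')"
```

```text
g3- t 26.97 tilt -40.27 pos ang -37.67 r 0.0834 ax -0.0005 tauF -1.071 M -2.255 tot 1.184 Frad 20.8 Ftan -13.9 Fax -7.1 open 0.0218 q [-1.3   0.46  0.87  2.19  0.53  0.76 -0.47]
g3- tool F [-13.86  -7.09 -20.8 ] M [ 1.223 -2.264 -0.396]
```

drive_tool(commands=[[0.098,0,0,0,-0.333,0,0],[0.195,0,0.003,0,-0.667,0,0],[0.293,0,0.01,0,-1,0,0],[0.39,0,0.02,0,-1.333,0,0],[0.487,0,0.033,0,-1.667,0,0]])

```text
time: 27.38
eef_pos: [0.4756, 0.0393, 0.1813]
orientation: [0.357, 0.494, 0.758, -0.231]
contact_force: [-9.8, 3.6, 25.3]
opening: 0.0219
```

```bash
python3 -c "
from h import *
log('g3-');wr('g3-')"
```

```text
g3- t 27.38 tilt -50.32 pos ang -47.82 r 0.0834 ax -0.0006 tauF -1.153 M -2.47 tot 1.317 Frad 21.8 Ftan -14.8 Fax -7.4 open 0.0219 q [-1.41  0.62  0.9   2.21  0.59  0.76 -0.63]
g3- tool F [-14.84  -7.42 -21.8 ] M [ 1.013 -2.478 -0.315]
```

```bash
cat > fit2.py <<'E'
from h import *
D=[json.loads(l) for l in open('log.jsonl')]
def pos(d):
    v=np.array(d['p'])-C0; return np.degrees(np.arctan2(-v@TT,v[2]))
for d in D:
    d['pos']=pos(d); d['tau1']=-np.cross(np.array(d['p'])-C0,d['F'])@AX
    # signed tilt recompute for first record irrelevant
    th=np.radians(d['tilt']); d['Ft']=np.array(d['F'])@(np.cos(th)*TT+np.sin(th)*np.array([0,0,1]))
fr=[d for d in D if d['tag']=='free']
A=np.array([[np.sin(np.radians(d['tilt'])),1,d['Ft']] for d in fr]);k=np.linalg.lstsq(A[:,:2],np.array([d['M'] for d in fr]),rcond=None)[0];print('free M fit',k)
g1e=[d for d in D if d['tag']=='-' and 10<d['t']<10.3][0];g2s=[d for d in D if d['tag']=='g2'][0];g2e=[d for d in D if d['tag']=='g2+'][-1];g3s=[d for d in D if d['tag']=='g3'][0]
o2=g1e['pos']-g2s['pos'];o3=g2e['pos']+o2-g3s['pos'];print('off',o2,o3)
OFF={'':0,'g2':o2,'g3':o3}
def fit(sel,label,L=None,Dfix=None):
    r=[d for d in D if d['tag'] in sel and not 9<d['t']<10.5]
    w=np.radians([d['pos']+OFF[d['tag'][:-1]] for d in r]);sg=np.array([1. if d['tag'][-1]=='+' else -1 for d in r])
    y=np.array([d['tau1']-(d['M']-k[0]*np.sin(np.radians(d['tilt']))-k[1]) for d in r]);F=np.array([d['Ft'] for d in r])
    cols=[-np.cos(w),-np.sin(w)]
    if Dfix is None: cols.append(sg)
    else: y=y-Dfix*sg
    if L is None: cols.append(-F)
    else: y=y+L*F
    A=np.array(cols).T;x=np.linalg.lstsq(A,y,rcond=None)[0];res=y-A@x
    cov=np.linalg.inv(A.T@A)*res.var()*len(y)/(len(y)-len(x));
    pk=np.degrees(np.arctan2(x[1],x[0]));a=np.hypot(x[0],x[1])
    J=np.array([-x[1],x[0]])/a**2;sd=np.degrees(np.sqrt(J@cov[:2,:2]@J))
    print(label,'A',a.round(3),'bottom w',(pk+90).round(1),'+-',sd.round(1),'rest (D,L)',x[2:].round(3),'rms',res.std().round(3))
    return r,w,res
al=('+','-','g2+','g3+','g3-')
fit(al,'all');fit(al,'all L.2',L=.2);fit(al,'all D.55',Dfix=.55)
fit(('g2+','g3+','g3-'),'g23');fit(('g2+','g3+','g3-'),'g23 D',Dfix=.55)
r,w,res=fit(('g3+','g3-'),'g3');fit(('g3+','g3-'),'g3 D',Dfix=.55)
for L in(.18,.19,.2,.21,.22): fit(('g3+','g3-'),'g3 L%.2f'%L,L=L)
for d,a,b in zip(r,w,res): print(d['tag'],round(d['tilt']),'w',np.degrees(a).round(1),'Ft',round(d['Ft'],1),'Mc',round(d['M']-k[0]*np.sin(np.radians(d['tilt'])),3),'res',b.round(3))
E
python3 fit2.py
```

```text
free M fit [-1.15679462 -0.03957596]
off 30.01284794147881 116.52696553401508
all A 0.35 bottom w 135.6 +- 4.5 rest (D,L) [0.429 0.181] rms 0.119
all L.2 A 0.482 bottom w 136.0 +- 3.5 rest (D,L) [0.541] rms 0.128
all D.55 A 0.474 bottom w 135.7 +- 3.5 rest (D,L) [0.198] rms 0.128
g23 A 0.282 bottom w 135.4 +- 6.7 rest (D,L) [0.396 0.173] rms 0.127
g23 D A 0.508 bottom w 136.9 +- 3.7 rest (D,L) [0.201] rms 0.134
g3 A 0.39 bottom w 139.0 +- 6.4 rest (D,L) [0.484 0.189] rms 0.134
g3 D A 0.472 bottom w 140.2 +- 4.8 rest (D,L) [0.201] rms 0.136
g3 L0.18 A 0.324 bottom w 137.8 +- 6.8 rest (D,L) [0.437] rms 0.135
g3 L0.19 A 0.394 bottom w 139.1 +- 5.6 rest (D,L) [0.487] rms 0.134
g3 L0.20 A 0.465 bottom w 140.0 +- 4.8 rest (D,L) [0.537] rms 0.135
g3 L0.21 A 0.536 bottom w 140.7 +- 4.3 rest (D,L) [0.588] rms 0.138
g3 L0.22 A 0.607 bottom w 141.2 +- 3.9 rest (D,L) [0.638] rms 0.141
g3+ -20 w 98.3 Ft 2.1 Mc 0.245 res 0.034
g3+ -10 w 108.3 Ft 0.6 Mc 0.042 res -0.211
g3+ 0 w 118.2 Ft 2.2 Mc 0.105 res 0.103
g3+ 10 w 128.1 Ft 2.7 Mc 0.23 res 0.051
g3+ 20 w 138.1 Ft 3.5 Mc 0.407 res 0.032
g3+ 30 w 148.0 Ft 5.4 Mc 0.741 res 0.166
g3+ 40 w 157.9 Ft 4.8 Mc 0.968 res -0.303
g3+ 50 w 167.8 Ft 7.5 Mc 1.183 res 0.152
g3+ 60 w 177.8 Ft 8.0 Mc 1.387 res 0.039
g3- 50 w 169.0 Ft -2.9 Mc -0.701 res 0.15
g3- 40 w 159.0 Ft -4.6 Mc -0.833 res -0.112
g3- 30 w 149.0 Ft -4.8 Mc -0.873 res -0.054
g3- 20 w 139.1 Ft -4.7 Mc -0.863 res 0.021
g3- 10 w 129.1 Ft -4.9 Mc -0.938 res 0.111
g3- 0 w 119.1 Ft -6.2 Mc -1.044 res -0.063
g3- -10 w 109.2 Ft -7.9 Mc -1.352 res -0.14
g3- -20 w 99.2 Ft -9.2 Mc -1.771 res -0.002
g3- -30 w 89.0 Ft -12.5 Mc -2.442 res -0.165
g3- -40 w 78.9 Ft -13.8 Mc -3.002 res 0.1
g3- -50 w 68.7 Ft -14.8 Mc -3.36 res 0.217
```

drive_tool(commands=[[-0.136,0,0.0,0,0.467,0,0],[-0.272,0,0.015,0,0.933,0,0],[-0.406,0,0.035,0,1.4,0,0],[-0.54,0,0.06,0,1.867,0,0],[-0.67,0,0.095,0,2.333,0,0]])

```text
time: 27.8
eef_pos: [0.481, 0.0273, 0.1929]
orientation: [0.259, 0.518, 0.798, -0.166]
contact_force: [-3.9, 3.0, -1.1]
opening: 0.0219
```

```bash
python3 -c "
from h import *
log('g3+');wr('g3+')"
```

```text
g3+ t 27.8 tilt -35.82 pos ang -35.77 r 0.0833 ax -0.0006 tauF 0.342 M 1.314 tot -0.972 Frad 1.7 Ftan 4.1 Fax -2.3 open 0.0219 q [-1.24  0.4   0.84  2.18  0.49  0.76 -0.4 ]
g3+ tool F [ 4.09 -2.36 -1.66] M [ 0.679  1.31  -0.499]
```

drive_tool(commands=[[-0.136,0,0.009,0,0.467,0,0],[-0.272,0,0.024,0,0.933,0,0],[-0.406,0,0.046,0,1.4,0,0],[-0.54,0,0.074,0,1.867,0,0],[-0.67,0,0.105,0,2.333,0,0]])

```text
time: 28.22
eef_pos: [0.4884, 0.011, 0.2026]
orientation: [0.159, 0.535, 0.824, -0.101]
contact_force: [-4.6, 4.1, 4.2]
opening: 0.0219
```

```bash
python3 -c "
from h import *
log('g3+');wr('g3+')"
```

```text
g3+ t 28.22 tilt -21.77 pos ang -21.7 r 0.0832 ax -0.0005 tauF 0.309 M 1.208 tot -0.899 Frad 6.0 Ftan 3.7 Fax -2.5 open 0.0219 q [-0.99  0.28  0.73  2.11  0.27  0.78 -0.05]
g3+ tool F [ 3.69 -2.47 -5.96] M [ 1.172  1.203 -0.491]
```

drive_tool(commands=[[-0.136,0,0.009,0,0.467,0,0],[-0.272,0,0.024,0,0.933,0,0],[-0.406,0,0.046,0,1.4,0,0],[-0.54,0,0.074,0,1.867,0,0],[-0.67,0,0.11,0,2.333,0,0]])

```text
time: 28.63
eef_pos: [0.4966, -0.007, 0.2077]
orientation: [0.058, 0.543, 0.837, -0.035]
contact_force: [-10.4, 4.8, 17.6]
opening: 0.0218
```

```bash
python3 -c "
from h import *
log('g3+');wr('g3+')"
```

```text
g3+ t 28.63 tilt -7.72 pos ang -7.56 r 0.0831 ax -0.0005 tauF 0.518 M 1.452 tot -0.934 Frad 18.6 Ftan 6.2 Fax -7.5 open 0.0218 q [-0.69  0.27  0.63  2.02 -0.04  0.85  0.36]
g3+ tool F [  6.15  -7.48 -18.61] M [ 2.017  1.445 -0.402]
```

drive_tool(commands=[[-0.136,0,0.009,0,0.467,0,0],[-0.272,0,0.024,0,0.933,0,0],[-0.406,0,0.046,0,1.4,0,0],[-0.54,0,0.074,0,1.867,0,0],[-0.67,0,0.11,0,2.333,0,0]])

```text
time: 29.05
eef_pos: [0.5051, -0.0257, 0.2078]
orientation: [-0.045, 0.543, 0.838, 0.032]
contact_force: [-8.0, 3.6, 20.2]
opening: 0.0217
```

```bash
python3 -c "
from h import *
log('g3+');wr('g3+')"
```

```text
g3+ t 29.05 tilt 6.31 pos ang 6.63 r 0.0831 ax -0.0005 tauF 0.739 M 1.853 tot -1.114 Frad 19.4 Ftan 8.8 Fax -5.8 open 0.0217 q [-0.41  0.34  0.55  1.91 -0.32  1.01  0.73]
g3+ tool F [  8.76  -5.76 -19.42] M [ 1.982  1.848 -0.33 ]
```

drive_tool(commands=[[-0.136,0,0.009,0,0.467,0,0],[-0.272,0,0.024,0,0.933,0,0],[-0.406,0,0.046,0,1.4,0,0],[-0.54,0,0.074,0,1.867,0,0],[-0.67,0,0.11,0,2.333,0,0]])

```text
time: 29.47
eef_pos: [0.5133, -0.0438, 0.203]
orientation: [-0.146, 0.535, 0.826, 0.098]
contact_force: [-6.1, 2.4, 20.8]
opening: 0.0218
```

```bash
python3 -c "
from h import *
log('g3+');wr('g3+')"; python3 fit2.py | grep -v res\ 
```

```text
g3+ t 29.47 tilt 20.31 pos ang 20.79 r 0.0831 ax -0.0004 tauF 0.977 M 2.113 tot -1.136 Frad 17.9 Ftan 11.6 Fax -4.6 open 0.0218 q [-0.18  0.46  0.5   1.8  -0.51  1.23  0.97]
g3+ tool F [ 11.61  -4.45 -17.9 ] M [ 1.649  2.111 -0.17 ]
free M fit [-1.15679462 -0.03957596]
off 30.01284794147881 116.52696553401508
all A 0.325 bottom w 134.6 +- 4.5 rest (D,L) [0.416 0.178] rms 0.119
all L.2 A 0.472 bottom w 133.4 +- 3.4 rest (D,L) [0.552] rms 0.133
all D.55 A 0.453 bottom w 133.9 +- 3.5 rest (D,L) [0.196] rms 0.13
g23 A 0.264 bottom w 136.0 +- 6.2 rest (D,L) [0.387 0.171] rms 0.125
g23 D A 0.462 bottom w 134.3 +- 3.8 rest (D,L) [0.196] rms 0.139
g3 A 0.282 bottom w 137.6 +- 7.2 rest (D,L) [0.427 0.177] rms 0.131
g3 D A 0.374 bottom w 138.4 +- 5.6 rest (D,L) [0.194] rms 0.138
g3 L0.18 A 0.299 bottom w 137.6 +- 6.6 rest (D,L) [0.446] rms 0.131
g3 L0.19 A 0.354 bottom w 137.7 +- 5.7 rest (D,L) [0.507] rms 0.134
g3 L0.20 A 0.41 bottom w 137.8 +- 5.2 rest (D,L) [0.569] rms 0.142
g3 L0.21 A 0.465 bottom w 137.9 +- 5.0 rest (D,L) [0.63] rms 0.153
g3 L0.22 A 0.521 bottom w 137.9 +- 4.8 rest (D,L) [0.691] rms 0.167
```

drive_tool(commands=[[0,0,0,0,0,0,0.5],[0,0,0,0,0,0,0.5],[0,0,0,0,0,0,0.5],[0,0,0,0,0,0,0.5],[0,0,0,0,0,0,0.5]])

```text
time: 29.88
eef_pos: [0.5131, -0.0443, 0.2007]
orientation: [-0.145, 0.536, 0.826, 0.096]
contact_force: [-0.2, 0.1, 0.4]
opening: 0.0451
```

```bash
python3 -c "
from h import *
log('free');wr('free')
tgt(C0+[0,0,.084],24.3,0)"
```

```text
free t 29.88 tilt 20.0 pos ang 21.55 r 0.0811 ax -0.0009 tauF 0.023 M -0.484 tot 0.507 Frad 0.3 Ftan 0.3 Fax -0.1 open 0.0451 q [-0.18  0.46  0.5   1.8  -0.51  1.22  0.97]
free tool F [ 0.28 -0.14 -0.34] M [ 0.04  -0.484  0.053]
t 29.88 pos [ 0.5131 -0.0443  0.2007] shift [1.031 0.025 0.072] rot [ 0.042 -3.334 -0.042] F [-0.19  0.07  0.41] open 0.0451 q [-0.18  0.46  0.5   1.8  -0.51  1.22  0.97]
```

drive_tool(commands=[[0.35,0.02,-0.02,0,-1.1,0,0.5],[0.7,0.02,0.02,0,-2.2,0,0.5],[1.03,0.02,0.07,0.04,-3.33,-0.04,0.5],[1.03,0.02,0.07,0.04,-3.33,-0.04,0.5],[1.03,0.02,0.07,0.04,-3.33,-0.04,0.5]])

```text
time: 30.3
eef_pos: [0.5011, -0.0128, 0.2097]
orientation: [-0.0, 0.539, 0.842, 0.001]
contact_force: [-0.1, -0.9, 0.8]
opening: 0.0456
```

```bash
python3 -c "
from h import *
log('free');wr('free')
tgt(C0+[0,0,.084],24.3,0)"
```

```text
free t 30.3 tilt 0.09 pos ang -2.65 r 0.0844 ax 0.0012 tauF -0.067 M -0.107 tot 0.04 Frad 0.8 Ftan -0.8 Fax -0.4 open 0.0456 q [-0.54  0.3   0.59  1.96 -0.21  0.94  0.58]
free tool F [-0.75 -0.45 -0.78] M [ 0.047 -0.106 -0.013]
t 30.3 pos [ 0.5011 -0.0128  0.2097] shift [-0.13  -0.041  0.012] rot [ 0.01  -0.015  0.077] F [-0.1  -0.87  0.78] open 0.0456 q [-0.54  0.3   0.59  1.96 -0.21  0.94  0.58]
```

drive_tool(commands=[[0,0,0,0,0,0,0],[0,0,0,0,0,0,0],[0,0,0,0,0,0,0],[0,0,0,0,0,0,0],[0,0,0,0,0,0,0]])

```text
time: 30.72
eef_pos: [0.5021, -0.0191, 0.2093]
orientation: [0.0, 0.544, 0.839, 0.0]
contact_force: [3.6, -2.0, -2.7]
opening: 0.0217
```

```bash
python3 -c "
from h import *
log('g4');wr('g4');arc(2);arc(-2)"
```

```text
g4 t 30.72 tilt -0.02 pos ang 1.6 r 0.084 ax -0.0005 tauF -0.28 M -0.686 tot 0.406 Frad -2.7 Ftan -3.2 Fax 2.5 open 0.0217 q [-0.53  0.3   0.59  1.96 -0.21  0.94  0.58]
g4 tool F [-3.25  2.47  2.75] M [-0.263 -0.685 -0.224]
c [0.0024 0.     0.084 ] axis tool [0.004 1.    0.   ]
[-0.098  0.004] 0.333
[-0.195  0.012] 0.667
[-0.292  0.024] 1.0
[-0.389  0.038] 1.333
[-0.485  0.056] 1.667
c [0.0024 0.     0.084 ] axis tool [0.004 1.    0.   ]
[ 0.098 -0.001] -0.333
[0.195 0.001] -0.667
[0.293 0.007] -1.0
[0.39  0.016] -1.333
[0.487 0.029] -1.667
```

```bash
cat >> h.py <<'E'
def logn(tag,n=4):
    log(tag)
    import io,contextlib
    for i in range(n):
        get_image('wrist')
        if i==n-1: log(tag)
        else:
            with contextlib.redirect_stdout(io.StringIO()): log(tag)
E
```

drive_tool(commands=[[-0.098,0,0.004,0,0.333,0,0],[-0.195,0,0.012,0,0.667,0,0],[-0.292,0,0.024,0,1,0,0],[-0.39,0,0.038,0,1.333,0,0],[-0.485,0,0.056,0,1.667,0,0]])

```text
time: 31.13
eef_pos: [0.5074, -0.0306, 0.2079]
orientation: [-0.075, 0.541, 0.836, 0.049]
contact_force: [-2.7, 3.2, 4.7]
opening: 0.0213
```

```bash
python3 -c "
from h import *
logn('g4+')"
```

```text
g4+ t 31.13 tilt 10.24 pos ang 10.25 r 0.084 ax -0.0004 tauF 0.404 M 0.434 tot -0.029 Frad 3.9 Ftan 4.8 Fax -1.1 open 0.0213 q [-0.35  0.37  0.55  1.88 -0.38  1.08  0.81]
g4+ t 31.33 tilt 10.06 pos ang 10.89 r 0.084 ax -0.0004 tauF 0.08 M 0.306 tot -0.226 Frad 2.9 Ftan 0.9 Fax 0.0 open 0.0218 q [-0.35  0.37  0.55  1.88 -0.38  1.08  0.8 ]
```

drive_tool(commands=[[-0.098,0,0.004,0,0.333,0,0],[-0.195,0,0.012,0,0.667,0,0],[-0.292,0,0.024,0,1,0,0],[-0.39,0,0.038,0,1.333,0,0],[-0.485,0,0.056,0,1.667,0,0]])

```text
time: 31.75
eef_pos: [0.5131, -0.0432, 0.2041]
orientation: [-0.147, 0.534, 0.827, 0.095]
contact_force: [-3.3, 2.6, 8.2]
opening: 0.0219
```

```bash
python3 -c "
from h import *
logn('g4+')"
```

```text
g4+ t 31.75 tilt 20.21 pos ang 20.05 r 0.0839 ax -0.0004 tauF 0.533 M 0.76 tot -0.228 Frad 6.4 Ftan 6.4 Fax -2.0 open 0.0219 q [-0.19  0.46  0.51  1.8  -0.51  1.23  0.97]
g4+ t 31.95 tilt 20.07 pos ang 20.69 r 0.0839 ax -0.0004 tauF 0.24 M 0.512 tot -0.272 Frad 5.5 Ftan 2.8 Fax -0.2 open 0.022 q [-0.19  0.46  0.51  1.8  -0.51  1.23  0.97]
```

drive_tool(commands=[[-0.098,0,0.004,0,0.333,0,0],[-0.195,0,0.012,0,0.667,0,0],[-0.292,0,0.024,0,1,0,0],[-0.39,0,0.038,0,1.333,0,0],[-0.485,0,0.056,0,1.667,0,0]])

```text
time: 32.37
eef_pos: [0.5186, -0.0552, 0.198]
orientation: [-0.219, 0.524, 0.811, 0.142]
contact_force: [-2.6, 2.6, 10.8]
opening: 0.0218
```

```bash
python3 -c "
from h import *
logn('g4+')"
```

```text
g4+ t 32.37 tilt 30.22 pos ang 30.0 r 0.0839 ax -0.0003 tauF 0.706 M 0.933 tot -0.227 Frad 7.6 Ftan 8.4 Fax -1.3 open 0.0218 q [-0.05  0.56  0.47  1.71 -0.6   1.39  1.08]
g4+ t 32.57 tilt 30.08 pos ang 30.66 r 0.0839 ax -0.0003 tauF 0.418 M 0.555 tot -0.137 Frad 6.9 Ftan 4.9 Fax -0.8 open 0.0219 q [-0.05  0.56  0.47  1.71 -0.6   1.39  1.08]
```

drive_tool(commands=[[-0.098,0,0.004,0,0.333,0,0],[-0.195,0,0.012,0,0.667,0,0],[-0.292,0,0.024,0,1,0,0],[-0.39,0,0.038,0,1.333,0,0],[-0.485,0,0.056,0,1.667,0,0]])

```text
time: 32.98
eef_pos: [0.5235, -0.066, 0.1895]
orientation: [-0.288, 0.51, 0.789, 0.187]
contact_force: [-1.7, 1.5, 13.4]
opening: 0.0217
```

```bash
python3 -c "
from h import *
logn('g4+');arc(-2)"
```

```text
g4+ t 32.98 tilt 40.22 pos ang 40.0 r 0.0839 ax -0.0003 tauF 0.859 M 1.063 tot -0.204 Frad 8.9 Ftan 10.3 Fax -0.9 open 0.0217 q [ 0.07  0.67  0.43  1.62 -0.67  1.55  1.15]
g4+ t 33.18 tilt 40.09 pos ang 40.67 r 0.0838 ax -0.0003 tauF 0.359 M 0.627 tot -0.269 Frad 7.1 Ftan 4.2 Fax 0.2 open 0.0217 q [ 0.07  0.67  0.43  1.62 -0.67  1.55  1.15]
c [0.0009 0.     0.0838] axis tool [0.001 1.    0.002]
[0.098 0.001] -0.333
[0.195 0.005] -0.667
[0.292 0.012] -1.0
[0.389 0.023] -1.333
[0.486 0.038] -1.667
```

drive_tool(commands=[[0.146,0,0.003,0,-0.5,0,0],[0.292,0,0.012,0,-1,0,0],[0.437,0,0.03,0,-1.5,0,0]])

```text
time: 33.43
eef_pos: [0.5198, -0.058, 0.1958]
orientation: [-0.223, 0.524, 0.809, 0.145]
contact_force: [1.5, -1.1, -1.1]
opening: 0.0219
```

```bash
python3 -c "
from h import *
log('g4-')"
```

```text
g4- t 33.43 tilt 30.78 pos ang 32.58 r 0.0837 ax -0.0003 tauF -0.161 M -1.049 tot 0.888 Frad -0.1 Ftan -1.9 Fax 0.9 open 0.0219 q [-0.04  0.57  0.47  1.7  -0.61  1.4   1.09]
```

drive_tool(commands=[[0.146,0,0.003,0,-0.5,0,0],[0.292,0,0.012,0,-1,0,0]])

```text
time: 33.6
eef_pos: [0.5166, -0.051, 0.2002]
orientation: [-0.18, 0.531, 0.82, 0.117]
contact_force: [1.5, -1.5, -2.2]
opening: 0.022
```

```bash
python3 -c "
from h import *
log('g4-')"
```

```text
g4- t 33.6 tilt 24.74 pos ang 26.5 r 0.0837 ax -0.0004 tauF -0.233 M -1.178 tot 0.945 Frad -1.2 Ftan -2.8 Fax 0.7 open 0.022 q [-0.12  0.51  0.49  1.76 -0.56  1.31  1.03]
```

drive_tool(commands=[[0.146,0,0.003,0,-0.5,0,0],[0.292,0,0.012,0,-1,0,0]])

```text
time: 33.77
eef_pos: [0.5133, -0.0437, 0.2037]
orientation: [-0.136, 0.536, 0.828, 0.089]
contact_force: [1.2, -3.2, -2.7]
opening: 0.0216
```

```bash
python3 -c "
from h import *
log('g4-')"
```

```text
g4- t 33.77 tilt 18.74 pos ang 20.52 r 0.0837 ax -0.0004 tauF -0.349 M -1.164 tot 0.815 Frad -1.5 Ftan -4.1 Fax -0.2 open 0.0216 q [-0.21  0.45  0.52  1.81 -0.5   1.21  0.95]
```

drive_tool(commands=[[0.146,0,0.003,0,-0.5,0,0],[0.292,0,0.012,0,-1,0,0]])

```text
time: 33.93
eef_pos: [0.5099, -0.036, 0.2063]
orientation: [-0.093, 0.54, 0.834, 0.061]
contact_force: [0.6, -3.3, -3.2]
opening: 0.0216
```

```bash
python3 -c "
from h import *
log('g4-')"
```

```text
g4- t 33.93 tilt 12.74 pos ang 14.5 r 0.0836 ax -0.0004 tauF -0.334 M -1.054 tot 0.72 Frad -2.4 Ftan -3.9 Fax -0.8 open 0.0216 q [-0.3   0.4   0.54  1.86 -0.42  1.12  0.86]
```

drive_tool(commands=[[0.146,0,0.003,0,-0.5,0,0],[0.292,0,0.012,0,-1,0,0]])

```text
time: 34.1
eef_pos: [0.5063, -0.0283, 0.208]
orientation: [-0.049, 0.543, 0.838, 0.033]
contact_force: [-0.5, -4.9, -1.1]
opening: 0.0215
```

```bash
python3 -c "
from h import *
log('g4-')"
```

```text
g4- t 34.1 tilt 6.75 pos ang 8.51 r 0.0836 ax -0.0004 tauF -0.364 M -0.995 tot 0.631 Frad -0.6 Ftan -4.3 Fax -2.4 open 0.0215 q [-0.41  0.35  0.57  1.91 -0.34  1.03  0.75]
```

drive_tool(commands=[[0.146,0,0.003,0,-0.5,0,0],[0.292,0,0.012,0,-1,0,0]])

```text
time: 34.27
eef_pos: [0.5027, -0.0203, 0.2089]
orientation: [-0.005, 0.544, 0.839, 0.004]
contact_force: [-0.7, -5.3, -0.5]
opening: 0.0218
```

```bash
python3 -c "
from h import *
log('g4-')"
```

```text
g4- t 34.27 tilt 0.76 pos ang 2.52 r 0.0837 ax -0.0004 tauF -0.378 M -0.943 tot 0.565 Frad -0.4 Ftan -4.5 Fax -2.8 open 0.0218 q [-0.53  0.31  0.6   1.95 -0.23  0.95  0.61]
```

drive_tool(commands=[[0.146,0,0.003,0,-0.5,0,0],[0.292,0,0.012,0,-1,0,0]])

```text
time: 34.43
eef_pos: [0.4991, -0.0124, 0.2088]
orientation: [0.039, 0.543, 0.838, -0.024]
contact_force: [-2.3, -6.6, -0.3]
opening: 0.0218
```

```bash
python3 -c "
from h import *
log('g4-')"
```

```text
g4- t 34.43 tilt -5.22 pos ang -3.47 r 0.0836 ax -0.0005 tauF -0.421 M -0.933 tot 0.513 Frad -0.7 Ftan -5.0 Fax -4.8 open 0.0218 q [-0.65  0.28  0.63  2.   -0.11  0.88  0.45]
```

drive_tool(commands=[[0.146,0,0.003,0,-0.5,0,0],[0.292,0,0.012,0,-1,0,0]])

```text
time: 34.6
eef_pos: [0.4955, -0.0045, 0.2078]
orientation: [0.082, 0.541, 0.835, -0.052]
contact_force: [-0.5, -6.6, -0.2]
opening: 0.0218
```

```bash
python3 -c "
from h import *
log('g4-')"
```

```text
g4- t 34.6 tilt -11.21 pos ang -9.46 r 0.0836 ax -0.0005 tauF -0.475 M -0.944 tot 0.469 Frad -1.3 Ftan -5.7 Fax -3.2 open 0.0218 q [-0.78  0.27  0.67  2.04  0.03  0.83  0.28]
```

Continuing down to about −45° and then forward again in the same short steps.

drive_tool(commands=[[0.146,0,0.003,0,-0.5,0,0],[0.292,0,0.012,0,-1,0,0]])

```text
time: 34.77
eef_pos: [0.492, 0.0033, 0.2059]
orientation: [0.126, 0.538, 0.83, -0.081]
contact_force: [-1.3, -7.8, 0.0]
opening: 0.0219
```

```bash
python3 -c "
from h import *
log('g4-')"
```

```text
g4- t 34.77 tilt -17.2 pos ang -15.43 r 0.0836 ax -0.0005 tauF -0.533 M -0.923 tot 0.39 Frad -1.9 Ftan -6.3 Fax -4.4 open 0.0219 q [-0.9   0.27  0.72  2.08  0.16  0.8   0.1 ]
```

drive_tool(commands=[[0.146,0,0.003,0,-0.5,0,0],[0.292,0,0.012,0,-1,0,0]])

```text
time: 34.93
eef_pos: [0.4885, 0.0109, 0.2031]
orientation: [0.169, 0.533, 0.822, -0.109]
contact_force: [0.4, -7.8, -0.5]
opening: 0.0217
```

```bash
python3 -c "
from h import *
log('g4-')"
```

```text
g4- t 34.93 tilt -23.2 pos ang -21.45 r 0.0836 ax -0.0005 tauF -0.55 M -0.986 tot 0.436 Frad -3.3 Ftan -6.5 Fax -2.8 open 0.0217 q [-1.03  0.29  0.76  2.12  0.29  0.78 -0.08]
```

drive_tool(commands=[[0.146,0,0.003,0,-0.5,0,0],[0.292,0,0.012,0,-1,0,0]])

```text
time: 35.1
eef_pos: [0.4852, 0.0181, 0.1995]
orientation: [0.212, 0.526, 0.812, -0.137]
contact_force: [1.8, -9.0, 0.8]
opening: 0.0218
```

```bash
python3 -c "
from h import *
log('g4-')"
```

```text
g4- t 35.1 tilt -29.21 pos ang -27.45 r 0.0836 ax -0.0005 tauF -0.696 M -1.024 tot 0.328 Frad -3.7 Ftan -8.2 Fax -2.1 open 0.0218 q [-1.14  0.33  0.8   2.15  0.39  0.77 -0.23]
```

drive_tool(commands=[[0.146,0,0.003,0,-0.5,0,0],[0.292,0,0.012,0,-1,0,0]])

```text
time: 35.27
eef_pos: [0.4821, 0.025, 0.195]
orientation: [0.254, 0.518, 0.8, -0.164]
contact_force: [1.3, -8.7, 2.5]
opening: 0.0218
```

```bash
python3 -c "
from h import *
log('g4-')"
```

```text
g4- t 35.27 tilt -35.23 pos ang -33.5 r 0.0836 ax -0.0006 tauF -0.708 M -1.13 tot 0.421 Frad -2.8 Ftan -8.4 Fax -2.5 open 0.0218 q [-1.24  0.4   0.84  2.17  0.47  0.76 -0.37]
```

drive_tool(commands=[[0.146,0,0.003,0,-0.5,0,0],[0.292,0,0.012,0,-1,0,0]])

```text
time: 35.43
eef_pos: [0.4792, 0.0315, 0.1898]
orientation: [0.296, 0.509, 0.785, -0.191]
contact_force: [0.6, -8.0, 5.0]
opening: 0.0218
```

```bash
python3 -c "
from h import *
log('g4-')"
```

```text
g4- t 35.43 tilt -41.25 pos ang -39.53 r 0.0836 ax -0.0006 tauF -0.758 M -1.259 tot 0.501 Frad -1.2 Ftan -9.0 Fax -2.7 open 0.0218 q [-1.32  0.48  0.88  2.19  0.53  0.76 -0.48]
```

drive_tool(commands=[[0.146,0,0.003,0,-0.5,0,0],[0.292,0,0.012,0,-1,0,0]])

```text
time: 35.6
eef_pos: [0.4765, 0.0374, 0.1838]
orientation: [0.337, 0.498, 0.769, -0.218]
contact_force: [-1.0, -6.3, 8.6]
opening: 0.0223
```

```bash
python3 -c "
from h import *
log('g4-');arc(3,3)"
```

```text
g4- t 35.6 tilt -47.27 pos ang -45.56 r 0.0836 ax -0.0006 tauF -0.822 M -1.211 tot 0.389 Frad 1.9 Ftan -9.9 Fax -3.5 open 0.0223 q [-1.39  0.57  0.9   2.21  0.57  0.75 -0.58]
c [0.0025 0.     0.0836] axis tool [ 0.002  1.    -0.002]
[-0.146  0.008] 0.5
[-0.291  0.024] 1.0
[-0.435  0.047] 1.5
```

Now forward in 6° steps, −47° to +40°.

drive_tool(commands=[[-0.146,0,0.008,0,0.5,0,0],[-0.291,0,0.02,0,1,0,0],[-0.435,0,0.04,0,1.5,0,0]])

```text
time: 35.85
eef_pos: [0.4795, 0.0306, 0.1902]
orientation: [0.272, 0.512, 0.795, -0.177]
contact_force: [3.0, -2.6, -17.5]
opening: 0.0218
```

```bash
python3 -c "
from h import *
log('g4+')"
```

```text
g4+ t 35.85 tilt -37.9 pos ang -38.86 r 0.0833 ax -0.0006 tauF 0.675 M 2.474 tot -1.799 Frad -16.0 Ftan 7.8 Fax 1.7 open 0.0218 q [-1.28  0.44  0.86  2.18  0.5   0.76 -0.43]
```

drive_tool(commands=[[-0.146,0,0.007,0,0.5,0,0],[-0.291,0,0.02,0,1,0,0]])

```text
time: 36.02
eef_pos: [0.4825, 0.024, 0.1954]
orientation: [0.23, 0.522, 0.808, -0.149]
contact_force: [4.1, -1.5, -17.1]
opening: 0.0218
```

```bash
python3 -c "
from h import *
log('g4+')"
```

```text
g4+ t 36.02 tilt -31.75 pos ang -32.69 r 0.0833 ax -0.0006 tauF 0.553 M 2.153 tot -1.6 Frad -16.1 Ftan 6.4 Fax 3.1 open 0.0218 q [-1.18  0.36  0.81  2.16  0.43  0.76 -0.3 ]
```

drive_tool(commands=[[-0.146,0,0.007,0,0.5,0,0],[-0.291,0,0.02,0,1,0,0]])

```text
time: 36.18
eef_pos: [0.4857, 0.017, 0.1997]
orientation: [0.187, 0.529, 0.819, -0.121]
contact_force: [2.4, 1.1, -16.0]
opening: 0.0218
```

```bash
python3 -c "
from h import *
log('g4+')"
```

```text
g4+ t 36.18 tilt -25.73 pos ang -26.68 r 0.0833 ax -0.0006 tauF 0.599 M 2.15 tot -1.551 Frad -14.4 Ftan 7.0 Fax 2.6 open 0.0218 q [-1.08  0.31  0.77  2.13  0.34  0.77 -0.16]
```

drive_tool(commands=[[-0.146,0,0.007,0,0.5,0,0],[-0.291,0,0.02,0,1,0,0]])

```text
time: 36.35
eef_pos: [0.489, 0.0099, 0.2032]
orientation: [0.144, 0.534, 0.828, -0.093]
contact_force: [-1.7, 3.0, -9.6]
opening: 0.0219
```

```bash
python3 -c "
from h import *
log('g4+')"
```

```text
g4+ t 36.35 tilt -19.72 pos ang -20.74 r 0.0833 ax -0.0005 tauF 0.55 M 1.814 tot -1.263 Frad -7.9 Ftan 6.5 Fax -0.3 open 0.0219 q [-0.95  0.28  0.72  2.1   0.22  0.79  0.01]
```

drive_tool(commands=[[-0.146,0,0.007,0,0.5,0,0],[-0.291,0,0.02,0,1,0,0]])

```text
time: 36.52
eef_pos: [0.4924, 0.0023, 0.2058]
orientation: [0.1, 0.538, 0.834, -0.065]
contact_force: [-4.0, 4.8, -2.5]
opening: 0.0218
```

```bash
python3 -c "
from h import *
log('g4+')"
```

```text
g4+ t 36.52 tilt -13.7 pos ang -14.75 r 0.0832 ax -0.0005 tauF 0.535 M 1.673 tot -1.138 Frad -1.1 Ftan 6.4 Fax -1.6 open 0.0218 q [-0.83  0.27  0.68  2.06  0.09  0.81  0.19]
```

drive_tool(commands=[[-0.146,0,0.007,0,0.5,0,0],[-0.291,0,0.02,0,1,0,0]])

```text
time: 36.68
eef_pos: [0.496, -0.0055, 0.2076]
orientation: [0.056, 0.541, 0.838, -0.036]
contact_force: [-7.4, 6.0, 2.8]
opening: 0.0222
```

```bash
python3 -c "
from h import *
log('g4+')"
```

```text
g4+ t 36.68 tilt -7.68 pos ang -8.75 r 0.0832 ax -0.0005 tauF 0.661 M 1.673 tot -1.012 Frad 3.9 Ftan 8.0 Fax -4.2 open 0.0222 q [-0.7   0.27  0.63  2.02 -0.04  0.86  0.37]
```

drive_tool(commands=[[-0.146,0,0.007,0,0.5,0,0],[-0.291,0,0.02,0,1,0,0]])

```text
time: 36.85
eef_pos: [0.4996, -0.0134, 0.2084]
orientation: [0.012, 0.542, 0.84, -0.008]
contact_force: [-7.0, 6.1, 7.3]
opening: 0.022
```

```bash
python3 -c "
from h import *
log('g4+')"
```

```text
g4+ t 36.85 tilt -1.66 pos ang -2.7 r 0.0832 ax -0.0005 tauF 0.676 M 1.636 tot -0.96 Frad 7.5 Ftan 8.3 Fax -3.9 open 0.022 q [-0.57  0.29  0.6   1.98 -0.17  0.92  0.54]
```

drive_tool(commands=[[-0.146,0,0.007,0,0.5,0,0],[-0.291,0,0.02,0,1,0,0]])

```text
time: 37.02
eef_pos: [0.5032, -0.0214, 0.2083]
orientation: [-0.032, 0.542, 0.84, 0.021]
contact_force: [-6.6, 5.8, 9.8]
opening: 0.0216
```

```bash
python3 -c "
from h import *
log('g4+')"
```

```text
g4+ t 37.02 tilt 4.36 pos ang 3.32 r 0.0832 ax -0.0004 tauF 0.714 M 1.668 tot -0.953 Frad 9.1 Ftan 8.8 Fax -3.6 open 0.0216 q [-0.46  0.33  0.57  1.93 -0.29  0.99  0.68]
```

drive_tool(commands=[[-0.146,0,0.007,0,0.5,0,0],[-0.291,0,0.02,0,1,0,0]])

```text
time: 37.18
eef_pos: [0.5068, -0.0293, 0.2074]
orientation: [-0.076, 0.54, 0.837, 0.049]
contact_force: [-7.1, 5.0, 11.0]
opening: 0.0217
```

```bash
python3 -c "
from h import *
log('g4+')"
```

```text
g4+ t 37.18 tilt 10.37 pos ang 9.36 r 0.0832 ax -0.0004 tauF 0.76 M 1.77 tot -1.011 Frad 9.5 Ftan 9.3 Fax -4.4 open 0.0217 q [-0.35  0.37  0.54  1.88 -0.39  1.08  0.81]
```

drive_tool(commands=[[-0.146,0,0.007,0,0.5,0,0],[-0.291,0,0.02,0,1,0,0]])

```text
time: 37.35
eef_pos: [0.5103, -0.0371, 0.2055]
orientation: [-0.119, 0.537, 0.832, 0.078]
contact_force: [-6.6, 5.2, 11.8]
opening: 0.022
```

```bash
python3 -c "
from h import *
log('g4+')"
```

```text
g4+ t 37.35 tilt 16.37 pos ang 15.41 r 0.0832 ax -0.0004 tauF 0.856 M 1.797 tot -0.941 Frad 9.2 Ftan 10.5 Fax -3.9 open 0.022 q [-0.25  0.42  0.52  1.83 -0.47  1.17  0.91]
```

drive_tool(commands=[[-0.146,0,0.006,0,0.5,0,0],[-0.291,0,0.018,0,1,0,0]])

```text
time: 37.52
eef_pos: [0.5138, -0.0446, 0.2027]
orientation: [-0.163, 0.532, 0.824, 0.106]
contact_force: [-5.7, 5.0, 11.7]
opening: 0.0217
```

```bash
python3 -c "
from h import *
log('g4+')"
```

```text
g4+ t 37.52 tilt 22.38 pos ang 21.4 r 0.0832 ax -0.0004 tauF 0.888 M 1.858 tot -0.97 Frad 8.2 Ftan 10.8 Fax -3.1 open 0.0217 q [-0.16  0.48  0.5   1.78 -0.53  1.27  1.  ]
```

drive_tool(commands=[[-0.146,0,0.006,0,0.5,0,0],[-0.291,0,0.018,0,1,0,0]])

```text
time: 37.68
eef_pos: [0.5171, -0.0519, 0.1991]
orientation: [-0.206, 0.526, 0.815, 0.133]
contact_force: [-5.2, 4.6, 12.1]
opening: 0.0218
```

```bash
python3 -c "
from h import *
log('g4+')"
```

```text
g4+ t 37.68 tilt 28.39 pos ang 27.43 r 0.0832 ax -0.0003 tauF 0.933 M 1.79 tot -0.857 Frad 7.7 Ftan 11.3 Fax -2.9 open 0.0218 q [-0.07  0.54  0.47  1.73 -0.59  1.36  1.06]
```

drive_tool(commands=[[-0.146,0,0.006,0,0.5,0,0],[-0.291,0,0.018,0,1,0,0]])

```text
time: 37.85
eef_pos: [0.5202, -0.0587, 0.1947]
orientation: [-0.248, 0.518, 0.803, 0.161]
contact_force: [-3.3, 5.1, 12.2]
opening: 0.0221
```

```bash
python3 -c "
from h import *
log('g4+')"
```

```text
g4+ t 37.85 tilt 34.39 pos ang 33.46 r 0.0832 ax -0.0003 tauF 0.975 M 1.955 tot -0.98 Frad 6.7 Ftan 11.8 Fax -0.9 open 0.0221 q [-0.    0.61  0.45  1.68 -0.63  1.46  1.12]
```

drive_tool(commands=[[-0.146,0,0.006,0,0.5,0,0],[-0.291,0,0.018,0,1,0,0]])

```text
time: 38.02
eef_pos: [0.5231, -0.0651, 0.1895]
orientation: [-0.29, 0.509, 0.789, 0.188]
contact_force: [-3.4, 4.9, 12.5]
opening: 0.022
```

```bash
python3 -c "
from h import *
log('g4+')"
cat > fit3.py <<'E'
from h import *
D=[json.loads(l) for l in open('log.jsonl')]
for d in D:
    v=np.array(d['p'])-C0; d['pos']=np.degrees(np.arctan2(-v@TT,v[2])); d['tau1']=-np.cross(v,d['F'])@AX
    th=np.radians(d['tilt']); d['Ft']=np.array(d['F'])@(np.cos(th)*TT+np.sin(th)*np.array([0,0,1]))
gt=lambda t,a=0,b=99:[d for d in D if d['tag']==t and a<d['t']<b]
o2=gt('-',10,10.3)[0]['pos']-gt('g2')[0]['pos'];o3=gt('g2+')[-1]['pos']+o2-gt('g3')[0]['pos'];o4=gt('g3+')[-1]['pos']+o3-gt('g4')[0]['pos']
OFF={'':0,'g2':o2,'g3':o3,'g4':o4};print('offs',o2,o3,o4)
fr=[d for d in D if d['tag']=='free']
def fit(sel,label,L=None,Dfix=None,K=None,show=False,hold=True):
    # unknown: a,b,(D),(L),(k),k0 joint with free records
    r=[d for d in D if d['tag'] in sel and not 9<d['t']<10.5]
    # drop held stick readings: same-phase repeats in g4+ between 31.1 and 33.2 other than first
    keep=(31.13,31.75,32.37,32.98)
    r=[d for d in r if not(31.0<d['t']<33.25 and min(abs(d['t']-x) for x in keep)>.02)]
    w=np.radians([d['pos']+OFF[d['tag'][:-1]] for d in r]);sg=np.array([1. if d['tag'][-1]=='+' else -1 for d in r])
    allr=r+fr
    M=np.array([d['M'] for d in allr]);tau=np.array([d['tau1'] for d in allr]);F=np.array([d['Ft'] for d in allr]);s=np.sin(np.radians([d['tilt'] for d in allr]))
    n0=len(fr);y=tau-M
    cols=[np.r_[-np.cos(w),np.zeros(n0)],np.r_[-np.sin(w),np.zeros(n0)],-s,-np.ones(len(y))]
    S=np.r_[sg,np.zeros(n0)]
    if Dfix is None: cols.append(S)
    else: y=y-Dfix*S
    if L is None: cols.append(-F)
    else: y=y+L*F
    A=np.array(cols).T;x=np.linalg.lstsq(A,y,rcond=None)[0];res=y-A@x
    cov=np.linalg.inv(A.T@A)*(res@res)/(len(y)-len(x))
    pk=np.degrees(np.arctan2(x[1],x[0]));a=np.hypot(x[0],x[1]);J=np.array([-x[1],x[0]])/a**2;sd=np.degrees(np.sqrt(J@cov[:2,:2]@J))
    print(label,'A',a.round(3),'bottom w',(pk+90).round(1),'+-',sd.round(1),'k,k0,(D,L)',x[2:].round(3),'rms',res.std().round(3),len(r))
    if show:
        for d,a_,e in zip(r,w,res): print('  ',d['tag'],round(d['tilt']),np.degrees(a_).round(1),'Ft',round(d['Ft'],1),e.round(3))
al=('+','-','g2+','g3+','g3-','g4+','g4-')
fit(al,'all');fit(al,'all D',Dfix=.55)
for L in (.19,.2,.21): fit(al,'all L%.2f'%L,L=L)
g=('g4+','g4-')
fit(g,'g4');fit(g,'g4 D',Dfix=.55)
for L in (.19,.2,.21): fit(g,'g4 L%.2f'%L,L=L)
fit(('g3+','g3-','g4+','g4-'),'g34 D',Dfix=.55)
fit(('g2+','g3+','g3-'),'g23 D',Dfix=.55)
fit(g,'g4 L.20',L=.2,show=True)
E
python3 fit3.py
```

```text
g4+ t 38.02 tilt 40.39 pos ang 39.48 r 0.0832 ax -0.0003 tauF 1.037 M 1.885 tot -0.848 Frad 5.8 Ftan 12.6 Fax -1.1 open 0.022 q [ 0.07  0.67  0.43  1.63 -0.67  1.55  1.16]
offs 30.01284794147881 116.52696553401508 135.71697197883282
all A 0.324 bottom w 136.3 +- 5.5 k,k0,(D,L) [-1.135 -0.077  0.365  0.173] rms 0.123 81
all D A 0.465 bottom w 129.2 +- 4.1 k,k0,(D,L) [-1.131 -0.044  0.199] rms 0.137 81
all L0.19 A 0.415 bottom w 131.4 +- 4.2 k,k0,(D,L) [-1.137 -0.059  0.471] rms 0.129 81
all L0.20 A 0.47 bottom w 129.4 +- 4.0 k,k0,(D,L) [-1.138 -0.048  0.534] rms 0.136 81
all L0.21 A 0.526 bottom w 127.8 +- 3.9 k,k0,(D,L) [-1.139 -0.038  0.598] rms 0.147 81
g4 A 0.241 bottom w 141.8 +- 14.6 k,k0,(D,L) [-1.194 -0.096  0.255  0.163] rms 0.119 32
g4 D A 0.415 bottom w 131.7 +- 7.6 k,k0,(D,L) [-1.198 -0.104  0.204] rms 0.13 32
g4 L0.19 A 0.357 bottom w 133.9 +- 8.4 k,k0,(D,L) [-1.198 -0.102  0.44 ] rms 0.124 32
g4 L0.20 A 0.401 bottom w 132.2 +- 7.7 k,k0,(D,L) [-1.2   -0.104  0.508] rms 0.127 32
g4 L0.21 A 0.445 bottom w 130.8 +- 7.2 k,k0,(D,L) [-1.202 -0.106  0.575] rms 0.132 32
g34 D A 0
[... 507 characters left out ...]
.056
   g4- 1 138.2 Ft -4.5 0.009
   g4- -5 132.2 Ft -5.0 0.023
   g4- -11 126.3 Ft -5.6 0.02
   g4- -17 120.3 Ft -6.3 -0.033
   g4- -23 114.3 Ft -6.5 0.14
   g4- -29 108.3 Ft -8.2 -0.163
   g4- -35 102.2 Ft -8.4 0.039
   g4- -41 96.2 Ft -9.0 0.126
   g4- -47 90.2 Ft -9.9 -0.036
   g4+ -38 96.9 Ft 7.8 0.126
   g4+ -32 103.0 Ft 6.4 -0.108
   g4+ -26 109.0 Ft 7.0 -0.093
   g4+ -20 115.0 Ft 6.5 -0.058
   g4+ -14 121.0 Ft 6.4 -0.106
   g4+ -8 127.0 Ft 8.0 0.178
   g4+ -2 133.0 Ft 8.3 0.109
   g4+ 4 139.0 Ft 8.8 0.047
   g4+ 10 145.1 Ft 9.3 -0.067
   g4+ 16 151.1 Ft 10.4 0.069
   g4+ 22 157.1 Ft 10.8 -0.043
   g4+ 28 163.2 Ft 11.3 0.023
   g4+ 34 169.2 Ft 11.8 -0.146
   g4+ 40 175.2 Ft 12.6 0.002
```

drive_tool(commands=[[0.146,0,0.003,0,-0.5,0,0],[0.292,0,0.012,0,-1,0,0],[0.437,0,0.026,0,-1.5,0,0]])

```text
time: 38.27
eef_pos: [0.5199, -0.0582, 0.1943]
orientation: [-0.223, 0.525, 0.809, 0.144]
contact_force: [2.5, -0.7, -11.6]
opening: 0.022
```

```bash
python3 -c "
from h import *
log('g4-')"
```

```text
g4- t 38.27 tilt 30.77 pos ang 33.25 r 0.0825 ax -0.0003 tauF -0.643 M -2.305 tot 1.662 Frad -9.1 Ftan -7.4 Fax 2.0 open 0.022 q [-0.04  0.57  0.47  1.7  -0.61  1.4   1.09]
```

drive_tool(commands=[[0.146,0,0.003,0,-0.5,0,0],[0.292,0,0.012,0,-1,0,0],[0.437,0,0.026,0,-1.5,0,0]])

```text
time: 38.52
eef_pos: [0.5151, -0.0476, 0.2006]
orientation: [-0.158, 0.534, 0.824, 0.102]
contact_force: [4.1, -1.4, -16.1]
opening: 0.0217
```

```bash
python3 -c "
from h import *
log('g4-')"
```

```text
g4- t 38.52 tilt 21.67 pos ang 24.06 r 0.0825 ax -0.0004 tauF -0.763 M -2.686 tot 1.922 Frad -13.9 Ftan -8.7 Fax 3.2 open 0.0217 q [-0.16  0.48  0.51  1.78 -0.53  1.26  0.99]
```

drive_tool(commands=[[0.146,0,0.003,0,-0.5,0,0],[0.292,0,0.012,0,-1,0,0],[0.437,0,0.026,0,-1.5,0,0]])

```text
time: 38.77
eef_pos: [0.5101, -0.0364, 0.205]
orientation: [-0.092, 0.54, 0.834, 0.06]
contact_force: [4.4, -3.6, -16.7]
opening: 0.0215
```

```bash
python3 -c "
from h import *
log('g4-')"
```

```text
g4- t 38.77 tilt 12.66 pos ang 15.01 r 0.0825 ax -0.0004 tauF -0.762 M -2.698 tot 1.936 Frad -15.1 Ftan -8.6 Fax 2.5 open 0.0215 q [-0.3   0.4   0.54  1.86 -0.42  1.11  0.86]
```

drive_tool(commands=[[0.146,0,0.003,0,-0.5,0,0],[0.292,0,0.012,0,-1,0,0],[0.437,0,0.026,0,-1.5,0,0]])

```text
time: 39.02
eef_pos: [0.5048, -0.0248, 0.2074]
orientation: [-0.027, 0.543, 0.839, 0.018]
contact_force: [6.1, -7.1, -19.2]
opening: 0.0221
```

```bash
python3 -c "
from h import *
log('g4-')"
```

```text
g4- t 39.02 tilt 3.66 pos ang 6.0 r 0.0825 ax -0.0004 tauF -0.901 M -2.533 tot 1.632 Frad -18.6 Ftan -10.2 Fax 2.6 open 0.0221 q [-0.47  0.33  0.59  1.93 -0.28  0.98  0.68]
```

drive_tool(commands=[[0.146,0,0.003,0,-0.5,0,0],[0.292,0,0.012,0,-1,0,0],[0.437,0,0.026,0,-1.5,0,0]])

```text
time: 39.27
eef_pos: [0.4994, -0.013, 0.2078]
orientation: [0.039, 0.543, 0.838, -0.025]
contact_force: [8.3, -10.2, -22.6]
opening: 0.0218
```

```bash
python3 -c "
from h import *
log('g4-')"
```

```text
g4- t 39.27 tilt -5.33 pos ang -3.0 r 0.0826 ax -0.0005 tauF -0.953 M -2.434 tot 1.481 Frad -23.7 Ftan -10.6 Fax 3.4 open 0.0218 q [-0.65  0.28  0.63  2.   -0.11  0.88  0.45]
```

drive_tool(commands=[[0,0,0,0,0,0,0.5],[0,0,0,0,0,0,0.5],[0,0,0,0,0,0,0.5],[0,0,0,0,0,0,0.5],[0,0,0,0,0,0,0.5]])

```text
time: 39.68
eef_pos: [0.499, -0.0116, 0.2086]
orientation: [0.036, 0.543, 0.838, -0.023]
contact_force: [-0.5, -0.8, -0.1]
opening: 0.0454
```

```bash
python3 - <<'E'
from h import *
V=[]
for i in range(30):
    get_image('wrist'); s=bot.read_state(); Rm=q2R(s['orientation']);V.append(np.r_[s['contact_force']@Rm[:,0],s['torque']@AX,s['eef_pos'],(Rm.T@s['contact_force'])[1],(Rm.T@s['torque'])[0]])
V=np.array(V);print('time',s['time']);print('mean',V.mean(0).round(4));print('std',V.std(0).round(4));print('corr',np.corrcoef(V[:,0],V[:,1])[0,1])
np.save('free0.npy',V)
log('free')
E
python3 fit3.py|head -20
```

```text
time 41.1833
mean [ 0.0159  0.0494  0.4987 -0.0108  0.2084  0.1484  0.0463]
std [5.308e-01 3.550e-02 1.000e-04 2.000e-04 0.000e+00 5.438e-01 2.770e-02]
corr 0.24711801261164767
free t 41.18 tilt -4.97 pos ang -4.62 r 0.0833 ax -0.0002 tauF -0.01 M 0.095 tot -0.105 Frad -0.3 Ftan -0.1 Fax 0.1 open 0.0459 q [-0.65  0.28  0.63  2.   -0.11  0.88  0.45]
offs 30.01284794147881 116.52696553401508 135.71697197883282
all A 0.351 bottom w 133.6 +- 5.1 k,k0,(D,L) [-1.138 -0.073  0.389  0.178] rms 0.127 86
all D A 0.464 bottom w 128.6 +- 4.1 k,k0,(D,L) [-1.131 -0.041  0.199] rms 0.138 86
all L0.19 A 0.413 bottom w 130.7 +- 4.3 k,k0,(D,L) [-1.138 -0.057  0.469] rms 0.13 86
all L0.20 A 0.465 bottom w 128.9 +- 4.1 k,k0,(D,L) [-1.138 -0.043  0.535] rms 0.137 86
all L0.21 A 0.518 bottom w 127.4 +- 4.0 k,k0,(D,L) [-1.138 -0.03   0.602] rms 0.148 86
g4 A 0.305 bottom w 133.0 +- 9.6 k,k0,(D,L) [-1.192 -0.085  0.336  0.176] rms 0.126 37
g4 D A 0.39 bottom w 130.8 +- 7.9 k,k0,(D,L) [-1.194 -0.091  0.202] rms 0.135 37
g4 L0.19 A 0.351 bottom w 131.8 +- 8.3 k,k0,(D,L) [-1.195 -0.088  0.443] rms 0.128 37
g4 L0.20 A 0.384 bottom w 131.2 +- 7.9 k,k0,(D,L) [-1.197 -0.091  0.518] rms 0.133 37
g4 L0.21 A 0.416 bottom w 130.6 +- 7.6 k,k0,(D,L) [-1.2   -0.093  0.592] rms 0.139 37
g34 D A 0.483 bottom w 134.8 +- 6.4 k,k0,(D,L) [-1.103 -0.083  0.2  ] rms 0.143 62
g23 D A 0.456 bottom w 132.4 +- 6.0 k,k0,(D,L) [-1.124 -0.031  0.194] rms 0.153 37
g4 L.20 A 0.384 bottom w 131.2 +- 7.9 k,k0,(D,L) [-1.197 -0.091  0.518] rms 0.133 37
   g4+ 10 146.0 Ft 4.8 0.014
   g4+ 20 155.8 Ft 6.4 -0.136
   g4+ 30 165.7 Ft 8.4 0.032
   g4+ 40 175.7 Ft 10.3 0.201
   g4- 31 168.3 Ft -1.9 0.086
   g4- 25 162.2 Ft -2.8 0.123
```

```bash
cat > fit4.py <<'E'
from h import *
exec(open('fit3.py').read().split("def fit")[0].split('from h import *')[1])
if gt('g5'): OFF['g5']=gt('g4-')[-1]['pos']+o4-gt('g5')[0]['pos'];print('o5',OFF['g5'])
S=np.array([-29.98,-60.2,60,-29.96,20,-4.97]);Mv=np.array([.509,.92,-1.0,.517,-.484,.0494]);wt=np.array([1,1,1,1,1,5.])
kk=np.linalg.lstsq(np.c_[np.sin(np.radians(S)),np.ones(6)]*wt[:,None],Mv*wt,rcond=None)[0];print('k',kk)
keep=(31.13,31.75,32.37,32.98)
def fit(sel,label,L,extra=False,t0=0,show=False):
    r=[d for d in D if d['tag'] in sel and not 9<d['t']<10.5 and d['t']>t0]
    r=[d for d in r if not(31.0<d['t']<33.25 and min(abs(d['t']-x) for x in keep)>.02)]
    w=np.radians([d['pos']+OFF[d['tag'][:-1]] for d in r]);sg=np.array([1. if d['tag'][-1]=='+' else -1 for d in r])
    F=np.array([d['Ft'] for d in r])
    Mc=np.array([d['M']-kk[0]*np.sin(np.radians(d['tilt']))-kk[1] for d in r])-L*F
    y=np.array([d['tau1'] for d in r])-Mc
    A=np.c_[-np.cos(w),-np.sin(w),sg];x=np.linalg.lstsq(A,y,rcond=None)[0];res=y-A@x
    cov=np.linalg.inv(A.T@A)*(res@res)/(len(y)-len(x));pk=np.degrees(np.arctan2(x[1],x[0]));a=np.hypot(x[0],x[1]);J=np.array([-x[1],x[0]])/a**2
    print(label,'L',L,'A',a.round(3),'bottom',(pk+90).round(1),'+-',np.degrees(np.sqrt(J@cov[:2,:2]@J)).round(1),'D',x[2].round(3),'rms',res.std().round(3),len(r))
    if show:
        for d,a_,e,f,m in zip(r,w,res,F,Mc): print('  ',d['tag'],round(d['tilt']),np.degrees(a_).round(1),'Ft',f.round(1),'Mc',m.round(2),'tauF',round(d['tau1'],2),'res',e.round(3))
al=('+','-','g2+','g3+','g3-','g4+','g4-','g5+','g5-')
if __name__=='__main__':
  for L in(.19,.2,.21,.22):
    fit(al,'all',L);fit(al[3:],'g345',L);fit(al[5:7],'g4',L);fit(al[3:5],'g3',L);fit(al[:3],'g12',L)
E
python3 fit4.py
```

```text
offs 30.01284794147881 116.52696553401508 135.71697197883282
k [-1.12195666 -0.04907176]
all L 0.19 A 0.41 bottom 129.4 +- 2.4 D 0.471 rms 0.121 86
g345 L 0.19 A 0.423 bottom 130.1 +- 2.5 D 0.467 rms 0.126 62
g4 L 0.19 A 0.427 bottom 126.8 +- 2.9 D 0.445 rms 0.107 37
g3 L 0.19 A 0.389 bottom 137.6 +- 5.2 D 0.508 rms 0.134 25
g12 L 0.19 A 0.404 bottom 121.9 +- 7.4 D 0.476 rms 0.104 24
all L 0.2 A 0.472 bottom 129.4 +- 2.2 D 0.536 rms 0.128 86
g345 L 0.2 A 0.47 bottom 130.3 +- 2.3 D 0.535 rms 0.131 62
g4 L 0.2 A 0.462 bottom 126.4 +- 2.8 D 0.52 rms 0.11 37
g3 L 0.2 A 0.445 bottom 137.7 +- 4.8 D 0.569 rms 0.142 25
g12 L 0.2 A 0.474 bottom 120.2 +- 6.9 D 0.539 rms 0.114 24
all L 0.21 A 0.534 bottom 129.5 +- 2.1 D 0.602 rms 0.139 86
g345 L 0.21 A 0.518 bottom 130.4 +- 2.3 D 0.604 rms 0.14 62
g4 L 0.21 A 0.497 bottom 126.0 +- 2.8 D 0.594 rms 0.117 37
g3 L 0.21 A 0.5 bottom 137.7 +- 4.6 D 0.631 rms 0.153 25
g12 L 0.21 A 0.544 bottom 119.0 +- 6.8 D 0.602 rms 0.128 24
all L 0.22 A 0.596 bottom 129.5 +- 2.1 D 0.668 rms 0.154 86
g345 L 0.22 A 0.565 bottom 130.5 +- 2.3 D 0.672 rms 0.152 62
g4 L 0.22 A 0.532 bottom 125.6 +- 2.8 D 0.669 rms 0.126 37
g3 L 0.22 A 0.556 bottom 137.8 +- 4.5 D 0.692 rms 0.167 25
g12 L 0.22 A 0.615 bottom 118.1 +- 6.9 D 0.664 rms 0.147 24
```

drive_tool(commands=[[0,0,0,0,0,0,0],[0,0,0,0,0,0,0],[0,0,0,0,0,0,0],[0,0,0,0,0,0,0],[0,0,0,0,0,0,0]], force=15)

```text
time: 41.6
eef_pos: [0.4984, -0.0109, 0.2083]
orientation: [0.036, 0.542, 0.839, -0.024]
contact_force: [-1.7, -1.3, 1.3]
opening: 0.0218
```

```bash
python3 -c "
from h import *
log('g5');arc(3,2);arc(-3,2)"
```

```text
g5 t 41.6 tilt -4.96 pos ang -4.62 r 0.0833 ax -0.0005 tauF -0.051 M 0.102 tot -0.153 Frad 1.3 Ftan -0.6 Fax -2.1 open 0.0218 q [-0.65  0.28  0.63  2.   -0.11  0.88  0.46]
c [0.0005 0.     0.0833] axis tool [ 0.001  1.    -0.   ]
[-0.145  0.005] 0.5
[-0.29   0.017] 1.0
c [0.0005 0.     0.0833] axis tool [ 0.001  1.    -0.   ]
[0.145 0.003] -0.5
[0.29  0.013] -1.0
```

drive_tool(commands=[[-0.146,0,0.006,0,0.5,0,0],[-0.291,0,0.02,0,1,0,0],[-0.435,0,0.04,0,1.5,0,0]])

```text
time: 41.85
eef_pos: [0.5027, -0.0203, 0.2081]
orientation: [-0.033, 0.541, 0.84, 0.021]
contact_force: [-7.2, 7.0, 1.8]
opening: 0.022
```

```bash
python3 -c "
from h import *
log('g5+')"
```

```text
g5+ t 41.85 tilt 4.42 pos ang 2.5 r 0.0829 ax -0.0005 tauF 0.779 M 1.715 tot -0.936 Frad 1.0 Ftan 9.4 Fax -3.7 open 0.022 q [-0.47  0.33  0.58  1.93 -0.29  0.99  0.69]
```

drive_tool(commands=[[-0.146,0,0.006,0,0.5,0,0],[-0.291,0,0.02,0,1,0,0]])

```text
time: 42.02
eef_pos: [0.5063, -0.0282, 0.2073]
orientation: [-0.077, 0.54, 0.837, 0.049]
contact_force: [-7.5, 5.9, 5.5]
opening: 0.0218
```

```bash
python3 -c "
from h import *
log('g5+')"
```

```text
g5+ t 42.02 tilt 10.46 pos ang 8.56 r 0.0829 ax -0.0004 tauF 0.766 M 1.955 tot -1.189 Frad 3.9 Ftan 9.4 Fax -4.4 open 0.0218 q [-0.36  0.37  0.55  1.88 -0.39  1.08  0.81]
```

drive_tool(commands=[[-0.146,0,0.004,0,0.5,0,0],[-0.291,0,0.016,0,1,0,0]])

```text
time: 42.18
eef_pos: [0.5098, -0.036, 0.2055]
orientation: [-0.121, 0.536, 0.832, 0.078]
contact_force: [-6.5, 6.5, 6.0]
opening: 0.0218
```

```bash
python3 -c "
from h import *
log('g5+')"
```

```text
g5+ t 42.18 tilt 16.49 pos ang 14.61 r 0.0829 ax -0.0004 tauF 0.814 M 1.876 tot -1.063 Frad 3.3 Ftan 9.9 Fax -3.2 open 0.0218 q [-0.26  0.42  0.53  1.83 -0.47  1.17  0.92]
```

drive_tool(commands=[[-0.146,0,0.004,0,0.5,0,0],[-0.291,0,0.016,0,1,0,0]])

```text
time: 42.35
eef_pos: [0.5133, -0.0435, 0.2028]
orientation: [-0.164, 0.531, 0.824, 0.106]
contact_force: [-6.5, 6.7, 6.4]
opening: 0.0219
```

```bash
python3 -c "
from h import *
log('g5+')"
```

```text
g5+ t 42.35 tilt 22.5 pos ang 20.62 r 0.0828 ax -0.0004 tauF 0.866 M 1.927 tot -1.061 Frad 2.5 Ftan 10.6 Fax -3.1 open 0.0219 q [-0.16  0.48  0.51  1.78 -0.54  1.27  1.  ]
```

drive_tool(commands=[[0.146,0,0.003,0,-0.5,0,0],[0.292,0,0.014,0,-1,0,0],[0.437,0,0.03,0,-1.5,0,0]])

```text
time: 42.6
eef_pos: [0.5101, -0.0366, 0.2054]
orientation: [-0.093, 0.541, 0.834, 0.06]
contact_force: [2.7, -4.0, -10.9]
opening: 0.0217
```

```bash
python3 -c "
from h import *
log('g5-')"
```

```text
g5- t 42.6 tilt 12.74 pos ang 15.06 r 0.083 ax -0.0004 tauF -0.616 M -2.001 tot 1.385 Frad -9.6 Ftan -7.0 Fax 0.8 open 0.0217 q [-0.31  0.4   0.55  1.86 -0.43  1.12  0.86]
```

drive_tool(commands=[[0.146,0,0.003,0,-0.5,0,0],[0.292,0,0.014,0,-1,0,0]])

```text
time: 42.77
eef_pos: [0.5064, -0.0284, 0.2073]
orientation: [-0.049, 0.543, 0.838, 0.032]
contact_force: [3.2, -6.8, -11.2]
opening: 0.0214
```

```bash
python3 -c "
from h import *
log('g5-')"
```

```text
g5- t 42.77 tilt 6.71 pos ang 8.7 r 0.083 ax -0.0004 tauF -0.757 M -2.044 tot 1.287 Frad -10.3 Ftan -8.8 Fax 0.2 open 0.0214 q [-0.42  0.35  0.58  1.91 -0.34  1.03  0.75]
```

drive_tool(commands=[[0.146,0,0.003,0,-0.5,0,0],[0.292,0,0.014,0,-1,0,0]])

```text
time: 42.93
eef_pos: [0.5027, -0.0204, 0.2082]
orientation: [-0.005, 0.543, 0.839, 0.004]
contact_force: [3.3, -7.9, -11.5]
opening: 0.0217
```

```bash
python3 -c "
from h import *
log('g5-')"
```

```text
g5- t 42.93 tilt 0.72 pos ang 2.57 r 0.083 ax -0.0005 tauF -0.749 M -2.023 tot 1.274 Frad -11.4 Ftan -8.7 Fax -0.3 open 0.0217 q [-0.53  0.31  0.61  1.95 -0.23  0.95  0.61]
```

drive_tool(commands=[[0.146,0,0.003,0,-0.5,0,0],[0.292,0,0.014,0,-1,0,0]])

```text
time: 43.1
eef_pos: [0.4992, -0.0125, 0.2082]
orientation: [0.039, 0.543, 0.839, -0.025]
contact_force: [4.1, -8.5, -12.1]
opening: 0.0219
```

```bash
python3 -c "
from h import *
log('g5-')"
```

```text
g5- t 43.1 tilt -5.27 pos ang -3.42 r 0.083 ax -0.0004 tauF -0.721 M -1.913 tot 1.193 Frad -12.9 Ftan -8.3 Fax 0.3 open 0.0219 q [-0.65  0.28  0.64  2.   -0.11  0.88  0.45]
```

drive_tool(commands=[[0.146,0,0.003,0,-0.5,0,0],[0.292,0,0.014,0,-1,0,0]])

```text
time: 43.27
eef_pos: [0.4956, -0.0047, 0.2072]
orientation: [0.083, 0.541, 0.835, -0.053]
contact_force: [3.9, -10.6, -11.8]
opening: 0.0219
```

```bash
python3 -c "
from h import *
log('g5-')"
```

```text
g5- t 43.27 tilt -11.26 pos ang -9.38 r 0.083 ax -0.0005 tauF -0.765 M -1.811 tot 1.046 Frad -13.8 Ftan -8.8 Fax -0.8 open 0.0219 q [-0.78  0.27  0.68  2.04  0.03  0.83  0.28]
```

drive_tool(commands=[[0.146,0,0.003,0,-0.5,0,0],[0.292,0,0.014,0,-1,0,0]])

```text
time: 43.43
eef_pos: [0.4921, 0.0031, 0.2054]
orientation: [0.126, 0.538, 0.83, -0.081]
contact_force: [6.4, -11.5, -12.3]
opening: 0.022
```

```bash
python3 -c "
from h import *
log('g5-')"
```

```text
g5- t 43.43 tilt -17.24 pos ang -15.37 r 0.0831 ax -0.0005 tauF -0.782 M -1.696 tot 0.914 Frad -15.7 Ftan -8.9 Fax 1.1 open 0.022 q [-0.91  0.27  0.72  2.08  0.16  0.79  0.1 ]
```

drive_tool(commands=[[0.146,0,0.003,0,-0.5,0,0],[0.292,0,0.014,0,-1,0,0]])

```text
time: 43.6
eef_pos: [0.4886, 0.0105, 0.2027]
orientation: [0.169, 0.533, 0.822, -0.109]
contact_force: [7.4, -12.1, -10.7]
opening: 0.0219
```

```bash
python3 -c "
from h import *
log('g5-')"
```

```text
g5- t 43.6 tilt -23.24 pos ang -21.34 r 0.0831 ax -0.0006 tauF -0.767 M -1.607 tot 0.84 Frad -15.4 Ftan -8.7 Fax 1.7 open 0.0219 q [-1.03  0.29  0.77  2.12  0.29  0.77 -0.07]
```

drive_tool(commands=[[0.146,0,0.003,0,-0.5,0,0],[0.292,0,0.014,0,-1,0,0]])

```text
time: 43.77
eef_pos: [0.4854, 0.0177, 0.1991]
orientation: [0.212, 0.526, 0.812, -0.137]
contact_force: [6.9, -14.5, -8.2]
opening: 0.0218
```

```bash
python3 -c "
from h import *
log('g5-')"
```

```text
g5- t 43.77 tilt -29.24 pos ang -27.33 r 0.0831 ax -0.0006 tauF -0.875 M -1.559 tot 0.684 Frad -15.0 Ftan -10.0 Fax 0.3 open 0.0218 q [-1.15  0.34  0.82  2.15  0.39  0.76 -0.23]
```

Forward again to the other side of the bottom. This gives more data and a clean final approach.

drive_tool(commands=[[-0.146,0,0.008,0,0.5,0,0],[-0.291,0,0.024,0,1,0,0],[-0.435,0,0.045,0,1.5,0,0]])

```text
time: 44.02
eef_pos: [0.4884, 0.0111, 0.2026]
orientation: [0.143, 0.533, 0.828, -0.094]
contact_force: [-6.1, 3.5, -3.9]
opening: 0.0221
```

```bash
python3 -c "
from h import *
log('g5+')"
```

```text
g5+ t 44.02 tilt -19.73 pos ang -21.76 r 0.0833 ax -0.0005 tauF 0.558 M 2.118 tot -1.56 Frad -1.7 Ftan 6.7 Fax -4.1 open 0.0221 q [-0.97  0.28  0.74  2.1   0.22  0.79  0.02]
```

drive_tool(commands=[[-0.146,0,0.008,0,0.5,0,0],[-0.291,0,0.024,0,1,0,0]])

```text
time: 44.18
eef_pos: [0.4921, 0.0029, 0.2055]
orientation: [0.1, 0.538, 0.834, -0.065]
contact_force: [-9.3, 6.1, 4.2]
opening: 0.0218
```

```bash
python3 -c "
from h import *
log('g5+')"
```

```text
g5+ t 44.18 tilt -13.65 pos ang -15.25 r 0.0832 ax -0.0005 tauF 0.662 M 2.152 tot -1.489 Frad 6.3 Ftan 8.2 Fax -6.0 open 0.0218 q [-0.84  0.27  0.69  2.06  0.09  0.81  0.2 ]
```

drive_tool(commands=[[-0.146,0,0.006,0,0.5,0,0],[-0.291,0,0.018,0,1,0,0]])

```text
time: 44.35
eef_pos: [0.4957, -0.005, 0.2074]
orientation: [0.056, 0.541, 0.838, -0.036]
contact_force: [-9.1, 5.9, 5.7]
opening: 0.022
```

```bash
python3 -c "
from h import *
log('g5+')"
```

```text
g5+ t 44.35 tilt -7.62 pos ang -9.12 r 0.0831 ax -0.0005 tauF 0.674 M 1.933 tot -1.259 Frad 6.9 Ftan 8.3 Fax -5.9 open 0.022 q [-0.71  0.27  0.65  2.02 -0.05  0.86  0.37]
```

drive_tool(commands=[[-0.146,0,0.006,0,0.5,0,0],[-0.291,0,0.018,0,1,0,0]])

```text
time: 44.52
eef_pos: [0.4993, -0.0129, 0.2083]
orientation: [0.012, 0.542, 0.84, -0.008]
contact_force: [-9.2, 5.1, 9.0]
opening: 0.0218
```

```bash
python3 -c "
from h import *
log('g5+')"
```

```text
g5+ t 44.52 tilt -1.6 pos ang -3.07 r 0.0831 ax -0.0005 tauF 0.664 M 1.909 tot -1.245 Frad 9.2 Ftan 8.2 Fax -6.3 open 0.0218 q [-0.58  0.29  0.61  1.98 -0.18  0.92  0.54]
```

drive_tool(commands=[[-0.146,0,0.006,0,0.5,0,0],[-0.291,0,0.018,0,1,0,0]])

```text
time: 44.68
eef_pos: [0.503, -0.0209, 0.2083]
orientation: [-0.032, 0.542, 0.84, 0.021]
contact_force: [-10.2, 5.2, 10.3]
opening: 0.0219
```

```bash
python3 -c "
from h import *
log('g5+')"
```

```text
g5+ t 44.68 tilt 4.42 pos ang 2.96 r 0.0831 ax -0.0004 tauF 0.789 M 1.912 tot -1.123 Frad 9.6 Ftan 9.7 Fax -7.1 open 0.0219 q [-0.46  0.33  0.58  1.93 -0.29  0.99  0.69]
```

drive_tool(commands=[[-0.146,0,0.005,0,0.5,0,0],[-0.291,0,0.016,0,1,0,0]])

```text
time: 44.85
eef_pos: [0.5066, -0.0288, 0.2074]
orientation: [-0.076, 0.54, 0.837, 0.049]
contact_force: [-8.2, 5.1, 10.4]
opening: 0.022
```

```bash
python3 -c "
from h import *
log('g5+')"
```

```text
g5+ t 44.85 tilt 10.43 pos ang 9.01 r 0.0831 ax -0.0004 tauF 0.794 M 1.899 tot -1.105 Frad 8.8 Ftan 9.8 Fax -5.4 open 0.022 q [-0.35  0.37  0.55  1.88 -0.39  1.08  0.81]
```

drive_tool(commands=[[-0.146,0,0.005,0,0.5,0,0],[-0.291,0,0.016,0,1,0,0]])

```text
time: 45.02
eef_pos: [0.5101, -0.0366, 0.2056]
orientation: [-0.12, 0.537, 0.832, 0.078]
contact_force: [-7.2, 5.7, 10.7]
opening: 0.0219
```

```bash
python3 -c "
from h import *
log('g5+')"
cat >> fit4.py <<'E'
  for L in (.19,.2,.21):
    fit(al[7:],'g5',L);fit(al[5:],'g45',L)
  fit(al[7:],'g5',.2,show=True)
E
python3 fit4.py
```

```text
g5+ t 45.02 tilt 16.44 pos ang 15.06 r 0.0831 ax -0.0004 tauF 0.887 M 1.9 tot -1.013 Frad 7.9 Ftan 10.9 Fax -4.3 open 0.0219 q [-0.25  0.42  0.53  1.83 -0.47  1.17  0.92]
offs 30.01284794147881 116.52696553401508 135.71697197883282
o5 137.33351257823531
k [-1.12195666 -0.04907176]
all L 0.19 A 0.407 bottom 131.4 +- 2.1 D 0.46 rms 0.127 105
g345 L 0.19 A 0.422 bottom 132.0 +- 2.2 D 0.454 rms 0.131 81
g4 L 0.19 A 0.427 bottom 126.8 +- 2.9 D 0.445 rms 0.107 37
g3 L 0.19 A 0.389 bottom 137.6 +- 5.2 D 0.508 rms 0.134 25
g12 L 0.19 A 0.404 bottom 121.9 +- 7.4 D 0.476 rms 0.104 24
all L 0.2 A 0.47 bottom 131.2 +- 1.9 D 0.529 rms 0.132 105
g345 L 0.2 A 0.469 bottom 131.9 +- 2.0 D 0.526 rms 0.135 81
g4 L 0.2 A 0.462 bottom 126.4 +- 2.8 D 0.52 rms 0.11 37
g3 L 0.2 A 0.445 bottom 137.7 +- 4.8 D 0.569 rms 0.142 25
g12 L 0.2 A 0.474 bottom 120.2 +- 6.9 D 0.539 rms 0.114 24
all L 0.21 A 0.533 bottom 131.0 +- 1.8 D 0.598 rms 0.141 105
g345 L 0.21 A 0.517 bottom 131.9 +- 2.0 D 0.599 rms 0.142 81
g4 L 0.21 A 0.497 bottom 126.0 +- 2.8 D 0.594 rms 0.117 37
g3 L 0.21 A 0.5 bottom 137.7 +- 4.6 D 0.631 rm
[... 1082 characters left out ...]
76 res -0.235
   g5- 1 139.9 Ft -8.7 Mc -0.23 tauF -0.75 res -0.056
   g5- -5 133.9 Ft -8.3 Mc -0.31 tauF -0.72 res 0.112
   g5- -11 128.0 Ft -8.8 Mc -0.23 tauF -0.76 res 0.034
   g5- -17 122.0 Ft -8.9 Mc -0.2 tauF -0.78 res 0.039
   g5- -23 116.0 Ft -8.7 Mc -0.26 tauF -0.77 res 0.161
   g5- -29 110.0 Ft -10.0 Mc -0.05 tauF -0.87 res -0.103
   g5+ -20 115.6 Ft 6.6 Mc 0.46 tauF 0.56 res -0.222
   g5+ -14 122.1 Ft 8.1 Mc 0.31 tauF 0.66 res -0.021
   g5+ -8 128.2 Ft 8.3 Mc 0.17 tauF 0.67 res 0.071
   g5+ -2 134.3 Ft 8.2 Mc 0.28 tauF 0.66 res -0.1
   g5+ 4 140.3 Ft 9.7 Mc 0.1 tauF 0.79 res 0.154
   g5+ 10 146.3 Ft 9.8 Mc 0.2 tauF 0.79 res 0.011
   g5+ 16 152.4 Ft 10.9 Mc 0.09 tauF 0.89 res 0.154
```

drive_tool(commands=[[-0.146,0,0.005,0,0.5,0,0],[-0.291,0,0.016,0,1,0,0]])

```text
time: 45.18
eef_pos: [0.5136, -0.0442, 0.2029]
orientation: [-0.163, 0.532, 0.824, 0.106]
contact_force: [-7.2, 4.7, 10.2]
opening: 0.0219
```

```bash
python3 -c "
from h import *
log('g5+')"
```

```text
g5+ t 45.18 tilt 22.45 pos ang 21.08 r 0.0831 ax -0.0004 tauF 0.864 M 1.954 tot -1.09 Frad 6.7 Ftan 10.6 Fax -4.6 open 0.0219 q [-0.16  0.48  0.51  1.78 -0.54  1.27  1.  ]
```

drive_tool(commands=[[-0.146,0,0.005,0,0.5,0,0],[-0.291,0,0.016,0,1,0,0]])

```text
time: 45.35
eef_pos: [0.5169, -0.0514, 0.1993]
orientation: [-0.206, 0.525, 0.815, 0.134]
contact_force: [-6.8, 5.3, 10.6]
opening: 0.0219
```

```bash
python3 -c "
from h import *
log('g5+')"
```

```text
g5+ t 45.35 tilt 28.45 pos ang 27.09 r 0.0831 ax -0.0003 tauF 0.969 M 1.944 tot -0.975 Frad 5.7 Ftan 11.8 Fax -4.0 open 0.0219 q [-0.08  0.54  0.48  1.73 -0.59  1.37  1.07]
```

drive_tool(commands=[[0.146,0,0.004,0,-0.5,0,0],[0.292,0,0.016,0,-1,0,0],[0.437,0,0.034,0,-1.5,0,0]])

```text
time: 45.6
eef_pos: [0.5136, -0.0443, 0.2024]
orientation: [-0.137, 0.537, 0.828, 0.089]
contact_force: [2.0, -3.2, -8.3]
opening: 0.022
```

```bash
python3 -c "
from h import *
log('g5-')"
```

```text
g5- t 45.6 tilt 18.73 pos ang 21.26 r 0.0827 ax -0.0004 tauF -0.538 M -2.037 tot 1.499 Frad -6.6 Ftan -6.2 Fax 0.5 open 0.022 q [-0.21  0.45  0.52  1.81 -0.5   1.21  0.96]
```

drive_tool(commands=[[0.146,0,0.004,0,-0.5,0,0],[0.292,0,0.016,0,-1,0,0]])

```text
time: 45.77
eef_pos: [0.51, -0.0364, 0.2053]
orientation: [-0.093, 0.54, 0.834, 0.06]
contact_force: [1.8, -5.9, -8.1]
opening: 0.0217
```

```bash
python3 -c "
from h import *
log('g5-')"
```

```text
g5- t 45.77 tilt 12.69 pos ang 14.9 r 0.0828 ax -0.0004 tauF -0.657 M -2.055 tot 1.398 Frad -6.5 Ftan -7.7 Fax -0.8 open 0.0217 q [-0.31  0.4   0.55  1.86 -0.43  1.12  0.86]
```

drive_tool(commands=[[0.146,0,0.004,0,-0.5,0,0],[0.292,0,0.016,0,-1,0,0]])

```text
time: 45.93
eef_pos: [0.5064, -0.0285, 0.2071]
orientation: [-0.049, 0.543, 0.838, 0.032]
contact_force: [1.8, -7.2, -7.3]
opening: 0.0216
```

```bash
python3 -c "
from h import *
log('g5-')"
```

```text
g5- t 45.93 tilt 6.69 pos ang 8.81 r 0.0828 ax -0.0004 tauF -0.688 M -2.132 tot 1.444 Frad -6.4 Ftan -8.1 Fax -1.3 open 0.0216 q [-0.42  0.35  0.58  1.91 -0.34  1.03  0.75]
```

drive_tool(commands=[[0.146,0,0.004,0,-0.5,0,0],[0.292,0,0.016,0,-1,0,0]])

```text
time: 46.1
eef_pos: [0.5029, -0.0207, 0.208]
orientation: [-0.005, 0.544, 0.839, 0.004]
contact_force: [1.1, -9.4, -5.6]
opening: 0.0219
```

```bash
python3 -c "
from h import *
log('g5-')"
```

```text
g5- t 46.1 tilt 0.7 pos ang 2.82 r 0.0828 ax -0.0004 tauF -0.766 M -2.067 tot 1.301 Frad -5.5 Ftan -9.1 Fax -2.8 open 0.0219 q [-0.53  0.31  0.61  1.96 -0.23  0.95  0.61]
```

drive_tool(commands=[[0.146,0,0.004,0,-0.5,0,0],[0.292,0,0.016,0,-1,0,0]])

```text
time: 46.27
eef_pos: [0.4993, -0.0128, 0.2079]
orientation: [0.039, 0.543, 0.838, -0.024]
contact_force: [1.4, -10.2, -3.4]
opening: 0.022
```

```bash
python3 -c "
from h import *
log('g5-')"
```

```text
g5- t 46.27 tilt -5.29 pos ang -3.16 r 0.0828 ax -0.0004 tauF -0.796 M -2.011 tot 1.216 Frad -4.3 Ftan -9.5 Fax -2.9 open 0.022 q [-0.65  0.28  0.64  2.   -0.11  0.88  0.46]
```

drive_tool(commands=[[0.146,0,0.004,0,-0.5,0,0],[0.292,0,0.016,0,-1,0,0]])

```text
time: 46.43
eef_pos: [0.4958, -0.005, 0.207]
orientation: [0.083, 0.541, 0.835, -0.053]
contact_force: [0.8, -10.6, -1.2]
opening: 0.0217
```

```bash
python3 -c "
from h import *
log('g5-')"
```

```text
g5- t 46.43 tilt -11.27 pos ang -9.14 r 0.0827 ax -0.0005 tauF -0.799 M -2.026 tot 1.227 Frad -3.2 Ftan -9.6 Fax -3.7 open 0.0217 q [-0.78  0.27  0.68  2.04  0.02  0.83  0.28]
```

drive_tool(commands=[[0.146,0,0.004,0,-0.5,0,0],[0.292,0,0.016,0,-1,0,0]])

```text
time: 46.6
eef_pos: [0.4922, 0.0027, 0.2051]
orientation: [0.126, 0.538, 0.83, -0.081]
contact_force: [0.4, -11.7, 2.2]
opening: 0.0223
```

```bash
python3 -c "
from h import *
log('g5-')"
```

```text
g5- t 46.6 tilt -17.26 pos ang -15.19 r 0.0827 ax -0.0005 tauF -0.908 M -2.104 tot 1.196 Frad -1.1 Ftan -11.0 Fax -4.5 open 0.0223 q [-0.91  0.27  0.73  2.08  0.16  0.79  0.1 ]
```

drive_tool(commands=[[0.146,0,0.004,0,-0.5,0,0],[0.292,0,0.016,0,-1,0,0]])

```text
time: 46.77
eef_pos: [0.4888, 0.0104, 0.2023]
orientation: [0.169, 0.533, 0.822, -0.109]
contact_force: [0.2, -11.3, 3.3]
opening: 0.0217
```

```bash
python3 -c "
from h import *
log('g5-')"
```

```text
g5- t 46.77 tilt -23.25 pos ang -21.33 r 0.0827 ax -0.0005 tauF -0.901 M -2.116 tot 1.215 Frad -1.1 Ftan -10.9 Fax -4.5 open 0.0217 q [-1.04  0.3   0.77  2.12  0.28  0.77 -0.07]
```

drive_tool(commands=[[0.146,0,0.004,0,-0.5,0,0],[0.292,0,0.016,0,-1,0,0]])

```text
time: 46.93
eef_pos: [0.4854, 0.0178, 0.1986]
orientation: [0.212, 0.526, 0.812, -0.137]
contact_force: [1.4, -11.2, 5.3]
opening: 0.0217
```

```bash
python3 -c "
from h import *
log('g5-')"
```

```text
g5- t 46.93 tilt -29.25 pos ang -27.53 r 0.0826 ax -0.0006 tauF -0.992 M -1.956 tot 0.964 Frad -0.6 Ftan -12.0 Fax -3.3 open 0.0217 q [-1.15  0.34  0.82  2.15  0.39  0.76 -0.22]
```

One more forward pass.

drive_tool(commands=[[-0.146,0,0.008,0,0.5,0,0],[-0.291,0,0.024,0,1,0,0],[-0.435,0,0.045,0,1.5,0,0]])

```text
time: 47.18
eef_pos: [0.4884, 0.0112, 0.2017]
orientation: [0.143, 0.533, 0.828, -0.094]
contact_force: [-7.5, 5.3, -1.5]
opening: 0.0219
```

```bash
python3 -c "
from h import *
log('g5+')"
```

```text
g5+ t 47.18 tilt -19.72 pos ang -22.05 r 0.0825 ax -0.0005 tauF 0.653 M 2.258 tot -1.604 Frad 1.2 Ftan 8.0 Fax -4.6 open 0.0219 q [-0.97  0.28  0.74  2.1   0.21  0.78  0.02]
```

drive_tool(commands=[[-0.146,0,0.008,0,0.5,0,0],[-0.291,0,0.022,0,1,0,0]])

```text
time: 47.35
eef_pos: [0.4921, 0.003, 0.2046]
orientation: [0.1, 0.538, 0.834, -0.065]
contact_force: [-8.7, 5.5, 3.8]
opening: 0.0221
```

```bash
python3 -c "
from h import *
log('g5+')"
```

```text
g5+ t 47.35 tilt -13.64 pos ang -15.48 r 0.0823 ax -0.0005 tauF 0.599 M 2.184 tot -1.585 Frad 5.7 Ftan 7.5 Fax -5.7 open 0.0221 q [-0.84  0.27  0.69  2.06  0.08  0.81  0.2 ]
```

drive_tool(commands=[[-0.146,0,0.006,0,0.5,0,0],[-0.291,0,0.018,0,1,0,0]])

```text
time: 47.52
eef_pos: [0.4957, -0.0049, 0.2065]
orientation: [0.056, 0.541, 0.838, -0.036]
contact_force: [-9.7, 6.6, 6.9]
opening: 0.022
```

```bash
python3 -c "
from h import *
log('g5+')"
```

```text
g5+ t 47.52 tilt -7.62 pos ang -9.26 r 0.0823 ax -0.0005 tauF 0.724 M 2.007 tot -1.283 Frad 8.2 Ftan 9.0 Fax -6.1 open 0.022 q [-0.71  0.27  0.65  2.02 -0.05  0.85  0.38]
```

drive_tool(commands=[[-0.146,0,0.006,0,0.5,0,0],[-0.291,0,0.018,0,1,0,0]])

```text
time: 47.68
eef_pos: [0.4993, -0.0129, 0.2074]
orientation: [0.012, 0.542, 0.84, -0.008]
contact_force: [-9.7, 6.8, 9.9]
opening: 0.0221
```

```bash
python3 -c "
from h import *
log('g5+')"
```

```text
g5+ t 47.68 tilt -1.59 pos ang -3.14 r 0.0823 ax -0.0004 tauF 0.794 M 1.925 tot -1.131 Frad 10.2 Ftan 9.9 Fax -6.1 open 0.0221 q [-0.58  0.3   0.61  1.98 -0.18  0.92  0.54]
```

drive_tool(commands=[[-0.146,0,0.006,0,0.5,0,0],[-0.291,0,0.018,0,1,0,0]])

```text
time: 47.85
eef_pos: [0.503, -0.0208, 0.2074]
orientation: [-0.032, 0.542, 0.84, 0.021]
contact_force: [-9.4, 5.8, 11.2]
opening: 0.0219
```

```bash
python3 -c "
from h import *
log('g5+')"
```

```text
g5+ t 47.85 tilt 4.43 pos ang 2.96 r 0.0822 ax -0.0004 tauF 0.797 M 2.03 tot -1.233 Frad 10.4 Ftan 10.0 Fax -6.2 open 0.0219 q [-0.46  0.33  0.58  1.93 -0.29  0.99  0.69]
```

drive_tool(commands=[[-0.146,0,0.006,0,0.5,0,0],[-0.291,0,0.018,0,1,0,0]])

```text
time: 48.02
eef_pos: [0.5066, -0.0288, 0.2065]
orientation: [-0.076, 0.54, 0.837, 0.05]
contact_force: [-8.4, 5.6, 12.2]
opening: 0.0218
```

```bash
python3 -c "
from h import *
log('g5+')"
```

```text
g5+ t 48.02 tilt 10.44 pos ang 9.07 r 0.0822 ax -0.0004 tauF 0.852 M 2.086 tot -1.234 Frad 10.5 Ftan 10.6 Fax -5.3 open 0.0218 q [-0.35  0.37  0.55  1.88 -0.39  1.08  0.81]
```

drive_tool(commands=[[-0.146,0,0.006,0,0.5,0,0],[-0.291,0,0.018,0,1,0,0]])

```text
time: 48.18
eef_pos: [0.5101, -0.0366, 0.2046]
orientation: [-0.12, 0.537, 0.832, 0.078]
contact_force: [-8.7, 5.3, 12.7]
opening: 0.0219
```

```bash
python3 -c "
from h import *
log('g5+')"
python3 fit4.py | grep -v '^ ' | grep -E 'g5|g45|g345|all'
cat > fit5.py <<'E'
exec(open('fit4.py').read().split("if __name__")[0])
# weak-grip data: force-only and moment-only with antisymmetric constant grip moment, skipping readings within 12 deg after a reversal
r=[d for d in D if d['tag'] in('g5+','g5-')];out=[];last=None
for d in r:
    if d['tag']!=last: ref=d['pos'];last=d['tag'];n=0
    n+=1
    if n>=3: out.append(d)
w=np.radians([d['pos']+OFF['g5'] for d in out]);sg=np.array([1. if d['tag'][-1]=='+' else -1 for d in out])
Mp=np.array([d['M']-kk[0]*np.sin(np.radians(d['tilt']))-kk[1] for d in out]);T=np.array([d['tau1'] for d in out]);F=np.array([d['Ft'] for d in out])
for nm,y in(('force',T),('moment',Mp),('tot',T-Mp+.2*F)):
    A=np.c_[-np.cos(w),-np.sin(w),sg];x=np.linalg.lstsq(A,y,rcond=None)[0];res=y-A@x;cov=np.linalg.inv(A.T@A)*(res@res)/(len(y)-3)
    pk=np.degrees(np.arctan2(x[1],x[0]));a=np.hypot(*x[:2]);J=np.array([-x[1],x[0]])/a**2
    print(nm,'A',a.round(3),'bottom',(pk+90).round(1),'+-',np.degrees(np.sqrt(J@cov[:2,:2]@J)).round(1),'D',x[2].round(3),'rms',res.std().round(3),len(y))
E
python3 fit5.py
```

```text
g5+ t 48.18 tilt 16.45 pos ang 15.16 r 0.0822 ax -0.0004 tauF 0.935 M 2.166 tot -1.231 Frad 9.8 Ftan 11.6 Fax -5.7 open 0.0219 q [-0.25  0.42  0.53  1.83 -0.47  1.17  0.92]
all L 0.19 A 0.411 bottom 132.0 +- 1.9 D 0.458 rms 0.129 123
g345 L 0.19 A 0.431 bottom 132.5 +- 2.0 D 0.452 rms 0.133 99
all L 0.2 A 0.475 bottom 131.9 +- 1.7 D 0.53 rms 0.134 123
g345 L 0.2 A 0.479 bottom 132.5 +- 1.8 D 0.528 rms 0.137 99
all L 0.21 A 0.538 bottom 131.8 +- 1.6 D 0.603 rms 0.143 123
g345 L 0.21 A 0.527 bottom 132.5 +- 1.7 D 0.604 rms 0.144 99
all L 0.22 A 0.602 bottom 131.7 +- 1.6 D 0.676 rms 0.155 123
g345 L 0.22 A 0.575 bottom 132.4 +- 1.7 D 0.681 rms 0.153 99
g5 L 0.19 A 0.503 bottom 135.9 +- 2.7 D 0.423 rms 0.135 37
g45 L 0.19 A 0.451 bottom 132.0 +- 2.1 D 0.433 rms 0.127 74
g5 L 0.2 A 0.551 bottom 135.6 +- 2.6 D 0.513 rms 0.14 37
g45 L 0.2 A 0.49 bottom 131.6 +- 2.0 D 0.516 rms 0.131 74
g5 L 0.21 A 0.598 bottom 135.4 +- 2.5 D 0.603 rms 0.145 37
g45 L 0.21 A 0.529 bottom 131.3 +- 2.0 D 0.598 rms 0.138 74
g5 L 0.2 A 0.551 bottom 135.6 +- 2.6 D 0.513 rms 0.14 37
offs 30.01284794147881 116.52696553401508 135.71697197883282
o5 137.33351257823531
k [-1.12195666 -0.04907176]
force A 0.366 bottom 135.4 +- 1.5 D 0.754 rms 0.047 27
moment A 0.86 bottom 133.5 +- 1.9 D 2.018 rms 0.135 27
tot A 0.365 bottom 132.1 +- 4.1 D 0.553 rms 0.118 27
```

drive_tool(commands=[[0.146,0,0.004,0,-0.5,0,0],[0.292,0,0.016,0,-1,0,0],[0.437,0,0.034,0,-1.5,0,0],[0.58,0,0.06,0,-2,0,0],[0.72,0,0.09,0,-2.5,0,0]])

```text
time: 48.6
eef_pos: [0.5033, -0.0216, 0.2076]
orientation: [-0.004, 0.544, 0.839, 0.004]
contact_force: [-0.5, -10.5, -0.9]
opening: 0.022
```

drive_tool(commands=[[0.1,0,0.003,0,-0.333,0,0],[0.19,0,0.008,0,-0.667,0,0],[0.24,0,0.01,0,-0.85,0,0],[0.24,0,0.01,0,-0.85,0,0],[0.24,0,0.01,0,-0.85,0,0]])

```text
time: 49.02
eef_pos: [0.4996, -0.0134, 0.2074]
orientation: [0.031, 0.543, 0.839, -0.02]
contact_force: [-2.4, -4.4, 8.2]
opening: 0.0222
```

```bash
python3 -c "
from h import *
log('fin')"
```

```text
fin t 49.02 tilt -4.18 pos ang -2.72 r 0.0822 ax -0.0005 tauF -0.276 M -1.045 tot 0.769 Frad 8.0 Ftan -3.6 Fax -4.0 open 0.0222 q [-0.63  0.29  0.63  1.99 -0.13  0.89  0.48]
```

drive_tool(commands=[[0.01,0,0,0,-0.05,0,0],[0.01,0,0,0,-0.05,0,0],[0.01,0,0,0,-0.05,0,0],[0.01,0,0,0,-0.05,0,0],[0.01,0,0,0,-0.05,0,0]], force=35)

```text
time: 49.43
eef_pos: [0.4996, -0.0133, 0.2075]
orientation: [0.033, 0.543, 0.839, -0.021]
contact_force: [-2.0, -5.8, 8.7]
opening: 0.0215
```

```bash
python3 -c "
from h import *
log('fin');cv2.imwrite('pics/wf.png',get_image('wrist'));s=get_image('scene');cv2.imwrite('pics/sf.png',s);log('fin');print(bot.read_state()['qd'].round(4))"
```

```text
fin t 49.43 tilt -4.45 pos ang -2.78 r 0.0823 ax -0.0004 tauF -0.398 M -0.797 tot 0.399 Frad 8.3 Ftan -5.1 Fax -4.2 open 0.0215 q [-0.64  0.29  0.63  2.   -0.13  0.89  0.48]
fin t 49.53 tilt -4.45 pos ang -2.76 r 0.0822 ax -0.0005 tauF -0.33 M -0.768 tot 0.438 Frad 8.8 Ftan -4.3 Fax -4.3 open 0.0217 q [-0.63  0.29  0.63  2.   -0.13  0.89  0.48]
[ 0.0004  0.0005 -0.0004  0.0002 -0.0005  0.0011  0.0002]
```

View pics/wf.png

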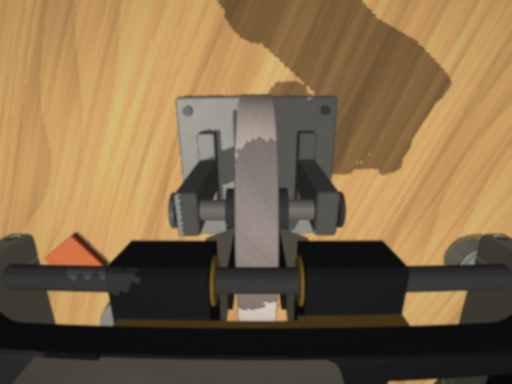

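View pics/sf.png

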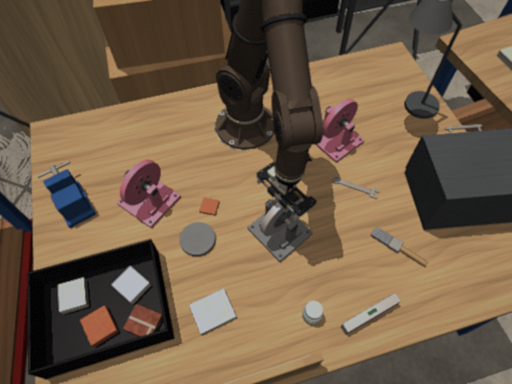

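The wrist view shows the rim (columns 236–278) pinched between the pads, with the posts clear. In the scene view everything else on the bench is where it was. The wheel is still (qd ≈ 0).

```bash
python3 -c "
from h import *
print(bot.sign_off())"
```

```text
the job is handed in; nothing more can be done
None
```

I turned the grey stand's wheel by its rim about 135° from where it started, which by my measurements puts the heavy side at the bottom. I handed the job in at about 49.5 s of the 72 s, still gripping the rim at 35 N.

**How I found the heavy side:** I made forward and backward sweeps in five grips, covering wheel angles of about −20° to 180° from the start. I corrected the readings for the gripper's own weight moment and the wrist sensor's offset, which I measured with the gripper open.

**Where the bottom is:** the estimates, in degrees of turn from the start, don't all agree.

| Data used | Estimated bottom |
|---|---|
| All sweeps together | 132 ± 2 |
| Last grip (light, 15 N), force only | 135.4 ± 1.5 |
| Last grip, moment only | 133.5 ± 1.9 |
| Grip 3 alone | about 138 ± 5 |
| Grip 4 alone | about 126.5 ± 3 |
| Grips 1–2 alone | about 120 ± 7 |

I aimed for 134° and stopped at about 134.6°. I would trust that to within a few degrees. Regripping may also have shifted the tracked angle by 1–2°.

**Last checks:** the wheel was still, with joint speeds near zero and the position steady over the last readings. The camera showed the rim held and the posts clear, and nothing else on the bench appeared to have moved. I could not see the loose nut in the last pictures, but the fingertips stayed well above the base plate.

One early sweep pressed the rim inwards too hard, with a wrist force of about 55 N against the 120 N limit. I corrected that and left those readings out.

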